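# Load a circuit-board carrier into a benchtop reflow oven

### The arm

A 6-joint arm with a two-finger parallel gripper is mounted at the origin on the work surface. World frame = base frame: x ahead of the robot, y to its left, z up, the work surface at z = 0. Lengths are in mm, angles in rad, forces in N, time in s.
With the tool pointing down it reaches from about 350 to 875 mm from the base axis. Payload 4.2 kg.
Tool frame: the origin (TCP) lies at the very end of the fingers, on their centre line; the grasp point (between the pads) lies arm.grip_depth behind it (arm.grip_depth is the distance from the TCP to the grasp point, in mm); x points along the fingers, y is the direction in which the jaws open and shut, and the axes are right-handed (so a half turn about x gives the same grasp; the last joint's range is limited). The gripper opens to 85 mm and grips with 20 to 120 N. Pads are 22 mm wide; open, the fingers measure 114 mm over their backs; the gripper's body (76 mm by 85 mm) begins 54 mm behind the grasp point. The pads swing forward as they close: fully open they stand 13 mm farther back than shut.
Start: joints at [1.376, 0.385, 0.008, 0, -1.194, -0.259], TCP at [273.956, 561.736, 231.312] pointing down, gripper open.
Joint ranges: [-3.14, 3.14], [-1.21, 2.06], [-1.07, 1.41], [-3.16, 2.05], [-2.99, -0.16], [-3.1, 3.1]. Speed limits (rad/s): [2.79, 2.79, 3.14, 3.14, 3.14, 3.14].

### API

Orientations are given as a unit quaternion [x, y, z, w].
In Python, from bench import arm, get_image, models gives the robot as it stands.
- The arm moves only by the tool arm_command, never from a script. Its argument "rows" is a list of rows, each an object of numbers: "dx", "dy", "dz": the shift along the tool's x, y, z in m; "wx", "wy", "wz": the turn, a rotation vector about the tool's x, y, z in degrees; "gripper": the closure, from -1 (fully open) to 1 (shut). A call has exactly 8 rows; each row is the pose to reach, as a shift and turn from the pose measured when the call began, along the tool's axes at that moment; what a row does not reach only later rows make up. A row lasts 1/10 s, in which the tool goes at most 50 mm and 8.59 degrees, less where a joint would pass 70% of its speed; a pose out of reach is approached as far as the arm can. A call with a gripper value outside its range is refused whole. The fingers move at their own pace and stop on an object; the grip force is fixed at half the most. Time passes only in rows, so rows that repeat a pose let the fingers close, or fill a call up. It gives the time, the measured TCP pose, the force and the opening at its end, in the units of the state.
- arm.read_state(): the state, without advancing time (a new reading comes with each control period).
- get_image(name): name is "side" or "top"; returns a dict with "img" (400x640x3 uint8, red, green, blue), "K" (3x3 intrinsics, pixels), "rvec" (rotation vector, rad) and "tvec" (3), from world to camera coordinates, as OpenCV has them. Camera axes: x right, y down, z forward; pixel columns grow to the right and rows downward; lengths in mm; the calibration is good to about 2 mm. A picture is of the moment at which its call begins. There is no depth.
- arm.job_done(): hands the job in, once; it reports no verdict.
Trained networks look in the newest picture that a camera, given by its name, has taken for a name from the list of things; names that differ only in an ending like _2 or _b are one class to them, and where a whole thing is asked for, a point or a joint stands for the part that bears it (a point fixed in the world has none). Each returns a list of dicts, best first, with "conf" (0 to 1); they miss things now and then, are a little off and sometimes report something else, mostly with a low value. They report only what shows in the picture. A call takes as long as a camera call. They do not tell look-alikes from the thing itself.
- models.cut_out(camera, query): "mask" (400x640 bool, what is visible of it) and "extent" ([left, top, right, bottom] in pixels, round what is visible of it).
The state is a dict: "clock": time; "joints": joint angles; "joint_vel": joint speeds; "joint_efforts": joint torques, N m; "position": TCP position; "ee_rot": TCP orientation; "contact_force": force on the tool from outside, world axes, zero at the start; "wrist_torque": the same for the moment, N m; "gripper_width": finger opening in mm.
Only numpy, scipy, OpenCV 4.12 (cv2) and the standard library are available. Lean on these libraries where they do the work, as an engineer would, in place of code of your own. Each camera call takes 0.05 s, during which the arm holds its last target.

### The job

Load the reflow oven: pull its door all the way down, put the board carrier in lengthwise over the open door and push it straight back along the oven's middle until it meets the rear stop, then push the door back up until it is shut flush. Work gently: never drop or slam the door, ram the carrier or tip it over, and leave the other things on the bench where they are.

Things in the scene. Friction and masses are not known exactly. Their poses are not given: they have to be found in the camera images.
- oven: White benchtop reflow oven, fixed, 270 deep x 360 wide x 245 mm high. Origin on the bench under the middle of the chamber opening, in the oven's front plane; x points into the oven, y left, z up. Chamber opening: y = -128 to +128 mm, z = 78.5 (deck) to 207 mm; a control column beside it out to y = +220 mm. A glass pane in the roof shows the chamber from above.
- oven_mouth (a point): Middle of the chamber's front edge, on the deck surface (78.5 mm above the bench, in the front plane). Axes as oven. The dark rear stop, 170 mm wide and 18 mm high, stands on the deck with its face at x = +165 mm: a carrier touching it squarely has its centre at x = +90 mm and its near end 15 mm inside the front plane.
- door (a joint): Angle of the drop-down door (rad): 0 shut and flush, growing as it comes down towards the robot, stop at 1.55 (almost level). A spring nearly balances its weight and hinge friction holds it wherever it is left, even slightly ajar: it never moves by itself, and takes 2 to 5 N at the handle to move either way. It starts shut or up to 0.12 ajar.
- door_hinge (a point): Middle of the hinge line (along the oven's y): lower edge of the door's inner face, in the oven's front plane, 80 mm above the bench. Door of glass in an aluminium frame, 150 high x 270 wide x 18 mm thick. Fully down, its inner face looks up level with the deck, a loading shelf. This point's axes turn with the door: z to its free edge, x to its inner side.
- door_handle (a point): Middle of the black handle bar (along the oven's y), 12 mm thick, 210 mm long, bracketed 98 mm either side of the middle. 132 mm from the hinge along the door, 18 mm short of the free edge, 40 mm off the outer face: a 34 mm gap behind the bar, open from above when shut. Shut it is 212 mm above the bench; fully down it hangs under the door, just clear of the bench.
- carrier: Loose board carrier: bright aluminium channel with a green circuit board in it, 150 long (its x) x 58 wide (its y) x 30 mm high, about 0.28 kg. Origin: centre of its underside. The same both ways round; may be gripped across its 58 mm width.
- dev_board: Bystander: black base plate 160 x 100 mm with a blue microcontroller board and a cream breadboard, about 20 mm high. Origin: centre of its underside, x along its length.
- reel: Bystander: steel-grey reel, diameter 64 mm, 50 mm high, standing on the bench. Origin: centre of its underside.
- cleaner: Bystander: white bottle with a blue cap, diameter 56 mm, 130 mm high. Origin: centre of its underside.
Not all that is in view belongs to the job. Of the things like the carrier, leave any that is pink or yellow; of the rest the larger one is meant.

How it is judged:
By the outcome, as a careful person would: the job done as asked, in the order asked, and still so for the second after the job is handed in, with the robot touching nothing.
It also fails if it takes over 72 s, if anything falls off the work surface, if the arm or the gripper's body presses on something with over 40 N, if the wrist force passes 120 N, or if a joint passes its speed limit or range.

## Working session

There is one attempt and no reset: what is moved stays moved. The work goes in short steps, Python scripts to look and compute and a tool call to move; the robot and the scene stay as the last step left them, time stands still between calls to the robot, and variables do not carry over. Pictures are saved under pics/ and viewed, and the job is handed in when it is done.

Besides the shell and the picture viewer there is one more tool, called after "Call:" as name(argument=value, ...) on one line, values as JSON. arm_command: Moves the arm, as the interface text tells. Its arguments: {"type":"object","properties":{"rows":{"type":"array"}},"required":["rows"]}

```bash
ls -la; mkdir -p pics; python3 - <<'E'
from bench import arm,get_image,models
import cv2
s=arm.read_state()
print(s, arm.grip_depth)
for n in("side","top"):
    d=get_image(n); cv2.imwrite(f"pics/{n}0.png",d["img"][:,:,::-1]); print(n,d["K"],d["rvec"],d["tvec"])
E
```

```text
total 12
drwxr-xr-x  3 agent agent 4096 Dec  6 17:34 .
drwxr-xr-x 23 root  root  4096 Dec  6 17:34 ..
drwxr-xr-x  2 agent agent 4096 Dec  6 17:34 pics
{'clock': 0.0, 'joints': array([ 1.37557820e+00,  3.85576203e-01,  6.62099293e-03, -5.18487590e-04,
       -1.19400537e+00, -2.58567576e-01]), 'joint_vel': array([-1.41610604e-04, -1.39897057e-03, -6.10438706e-05, -9.39760504e-04,
       -2.43485935e-03, -5.26391095e-04]), 'joint_efforts': array([ 3.02531262e-04, -3.92289877e+01,  1.88405067e+01,  4.18635651e+00,
       -4.48429899e-03,  1.32096710e-05]), 'position': array([273.72096504, 561.21762685, 230.20494696]), 'ee_rot': array([-0.68882197,  0.15990044,  0.68911409,  0.15836006]), 'contact_force': array([-0.29597287,  0.31022032,  0.0087623 ]), 'wrist_torque': array([-0.02166273,  0.0293896 , -0.01792554]), 'gripper_width': 85.65909346591485} 18.700000000000003
side [[512.87885834   0.         325.58192667]
 [  0.         512.87885834 200.38692962]
 [  0.           0.           1.        ]] [ 2.31219111 -1.0778037   0.36239044] [-277.52400586  440.51766012 1535.8238995 ]
top [[480.71745855   0.         317.54542209]
 [  0.         480.71745855 203.60487758]
 [  0.           0.           1.        ]] [ 2.15983121 -2.18337455  0.1585457 ] [  46.46879559  518.47152702 1422.89454599]
```

View pics/side0.png

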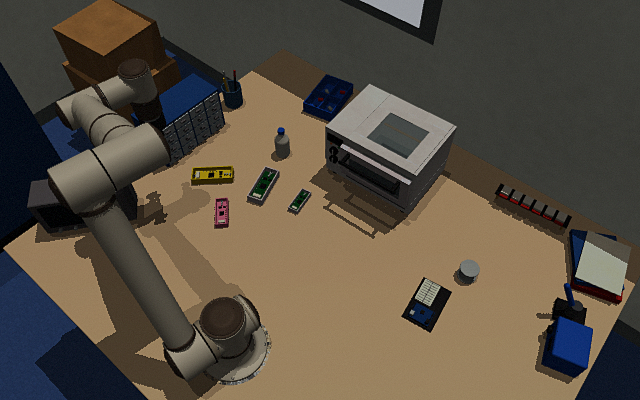

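View pics/top0.png

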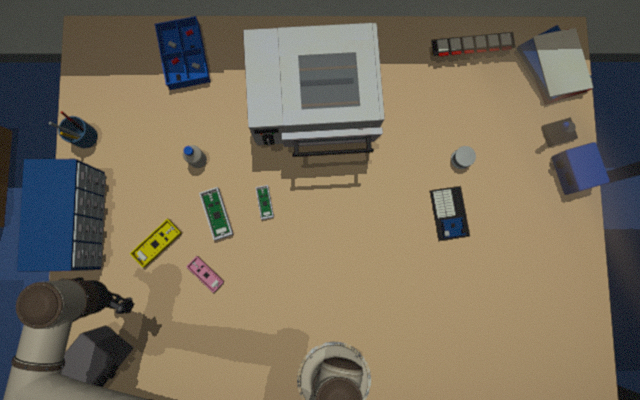

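Top view: the larger green carrier is at about (216,213), the small green one at (265,202), and the oven is at (313,80) with its handle bar near (332,152). In the side view the carrier is at (263,185) and the oven at (390,150).

```bash
cat > h.py <<'E'
import numpy as np,cv2
from bench import arm,get_image,models
from scipy.spatial.transform import Rotation as R
def proj(d,P):
    return cv2.projectPoints(np.asarray(P,float).reshape(-1,1,3),d["rvec"],d["tvec"],d["K"],None)[0].reshape(-1,2)
def ray(d,uv,z):
    Rm=cv2.Rodrigues(d["rvec"])[0]; t=np.asarray(d["tvec"]).ravel()
    c=-Rm.T@t; v=Rm.T@np.linalg.inv(d["K"])@np.array([uv[0],uv[1],1.])
    return c+v*(z-c[2])/v[2]
def crop(d,box,k,fn):
    l,t,r,b=box; im=d["img"][t:b,l:r,::-1]
    cv2.imwrite(fn,cv2.resize(im,None,fx=k,fy=k,interpolation=cv2.INTER_CUBIC))
E
python3 - <<'E'
from h import *
for n in("side","top"):
    d=get_image(n)
    for q in("carrier","oven","door","door_handle","dev_board","reel","cleaner"):
        for m in models.cut_out(n,q)[:4]:
            mask=m["mask"].astype(np.uint8); (c,sz,a)=cv2.minAreaRect(cv2.findNonZero(mask))
            print(n,q,round(m["conf"],2),m["extent"],np.round(c,1),np.round(sz,1),round(a,1))
    if n=="top":
        crop(d,(235,10,395,170),4.8//1 and 3.7,"pics/t_oven.png"); crop(d,(180,170,290,260),6,"pics/t_car.png")
    else:
        crop(d,(310,70,470,230),3.7,"pics/s_oven.png"); crop(d,(230,150,330,230),6,"pics/s_car.png")
E
```

```text
side carrier 0.84 [247.5, 165.7, 282.6, 202.7] [262.6 185.3] [19.1 42. ] 30.6
side carrier 0.78 [214.9, 196.9, 230.2, 228.1] [221.  212.5] [29. 12.] 90.0
side carrier 0.75 [191.0, 167.7, 231.9, 186.2] [212.  174.6] [17.2 42.4] 87.6
side carrier 0.55 [289.1, 186.3, 307.4, 213.3] [299.2 200.8] [11.4 26.7] 34.7
side oven 0.88 [322.6, 84.2, 457.2, 215.3] [385.5 144.3] [123.4 100.8] 29.5
side door 0.85 [338.1, 143.6, 407.1, 207.3] [373.3 175.5] [85.8 27.6] 28.8
side reel 0.82 [455.8, 260.0, 479.1, 281.3] [467.6 271.3] [19.2 21.5] 26.6
side cleaner 0.92 [279.6, 129.5, 290.9, 158.0] [282.  142.5] [29. 14.] 90.0
top carrier 0.77 [199.7, 186.9, 232.6, 237.6] [215.3 212.8] [49.9 21. ] 74.1
top carrier 0.68 [187.0, 255.9, 225.9, 294.7] [205.3 273.2] [38.9 17. ] 45.0
top carrier 0.62 [257.2, 188.0, 271.4, 217.7] [263.8 201.9] [33.1 14. ] 79.4
top carrier 0.58 [132.5, 217.6, 182.8, 268.6] [155.5 242.6] [22.8 54.1] 47.1
top oven 0.7 [240.7, 23.7, 385.2, 155.8] [313.7  90.1] [130.5 137.2] 86.5
top door 0.65 [282.8, 130.7, 382.0, 156.7] [332.8 141.6] [26.3 99.6] 87.3
top door_handle 0.87 [284.0, 122.9, 383.1, 160.8] [332.1 141.6] [ 26.3 101.5] 85.9
top door_handle 0.25 [431.0, 188.8, 467.4, 240.1] [449.4 212.7] [52.  32.4] 80.1
top dev_board 0.81 [430.6, 187.0, 466.9, 240.8] [449.5 213. ] [52.  32.6] 80.0
top dev_board 0.36 [280.7, 127.9, 385.5, 155.7] [332.4 142. ] [ 24.6 100.4] 86.6
top reel 0.77 [450.3, 143.3, 477.6, 172.0] [462.3 157. ] [21.4 26.1] 56.3
top cleaner 0.89 [183.1, 146.8, 208.3, 169.8] [194.3 155.3] [24.7 18.4] 45.0
top cleaner 0.65 [281.0, 128.4, 379.6, 160.7] [332.4 142. ] [ 24.6 100.4] 86.7
```

View pics/t_oven.png

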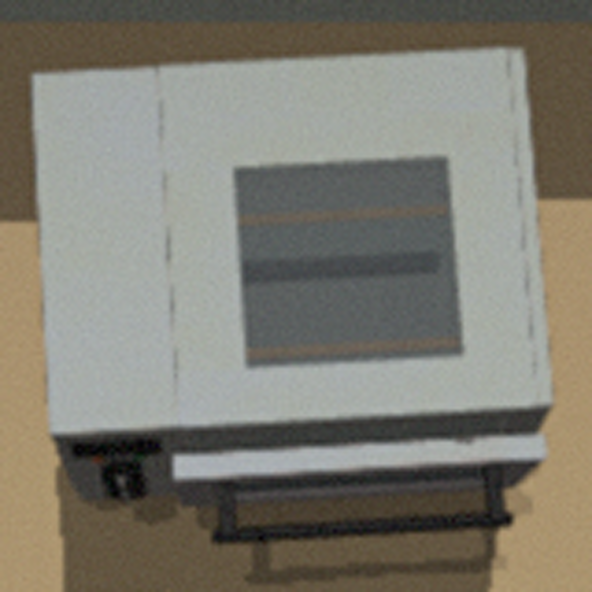

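View pics/s_oven.png

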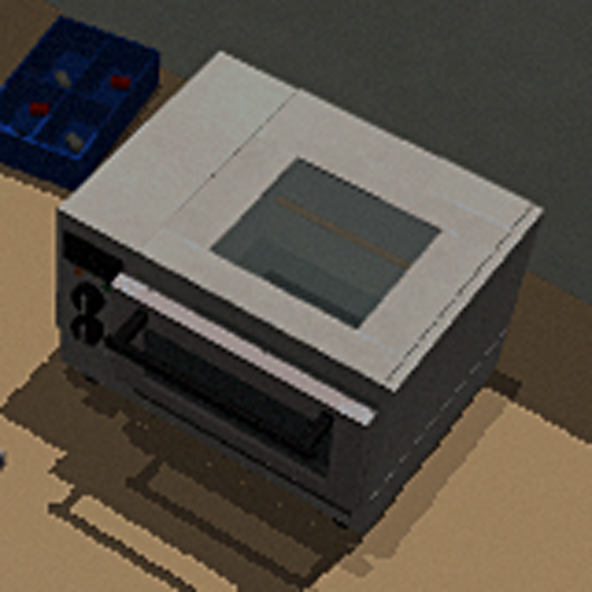

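View pics/t_car.png

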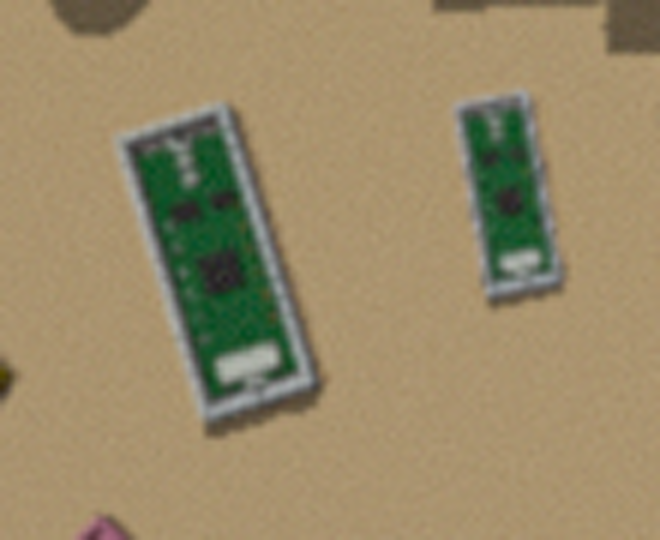

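View pics/s_car.png

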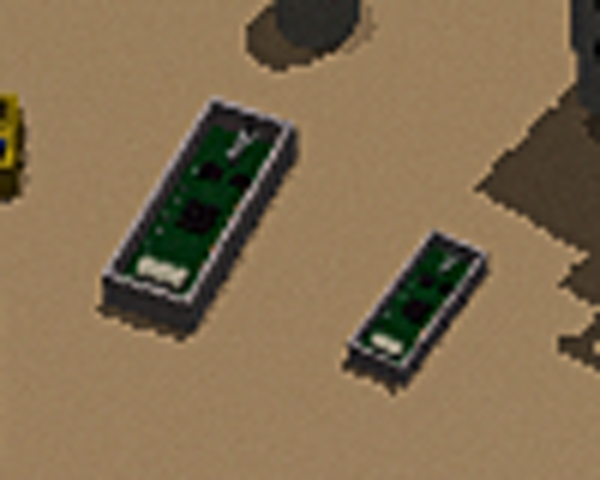

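```bash
cat > fit.py <<'E'
from h import *
from scipy.optimize import least_squares
dt=get_image("top"); ds=get_image("side")
def T(p,P):
    c,s=np.cos(p[2]),np.sin(p[2]); P=np.asarray(P,float)
    return np.c_[p[0]+c*P[:,0]-s*P[:,1],p[1]+s*P[:,0]+c*P[:,1],P[:,2]]
A=lambda l,o,k:np.array(l,float)/k+np.array(o)-0.5+0.5/k
ot=A([(32,73),(522,48),(552,405),(55,433)],(235,10),3.7)
os_=A([(220,52),(543,210),(393,388),(58,208)],(310,70),3.7)
O=[(270,220,245),(270,-140,245),(0,-140,245),(0,220,245)]
ct=A([(120,138),(225,105),(318,382),(208,415)],(180,170),6)
cs=A([(213,100),(296,125),(195,300),(104,275)],(230,150),6)
C=[(75,29,30),(75,-29,30),(-75,-29,30),(-75,29,30)]
def go(P,a,b,x0):
    for nm,(w1,w2) in dict(both=(1,1),top=(1,0),side=(0,1)).items():
        f=lambda p:np.r_[w1*(proj(dt,T(p,P))-a).ravel(),w2*(proj(ds,T(p,P))-b).ravel()]
        r=least_squares(f,x0); print(nm,np.round(r.x,3),np.round(r.fun,1))
        if nm=="both":best=r.x
    return best
print("oven");o=go(O,ot,os_,[600,0,0])
print("car");c=go(C,ct,cs,[500,250,0.2])
# door
h=A([(215,537),(510,519)],(235,10),3.7); 
def door(th,P): # hinge coords (x inner,y,z along door)
    P=np.asarray(P,float); x=P[:,0]*np.cos(th)-P[:,2]*np.sin(th); z=80+P[:,2]*np.cos(th)+P[:,0]*np.sin(th)*1
    return T(o,np.c_[x,P[:,1],z])
# rotating outwards: z axis -> (-sin,cos); x axis -> (cos, sin)
H=[(-58,105,132),(-58,-105,132)]
for th in(0,.03,.06,.09,.12): print(th,proj(dt,door(th,H)).round(1).tolist(),h.round(1).tolist())
hs=A([(108,342),(322,446)],(310,70),3.7)
for th in(0,.03,.06,.09,.12): print(th,proj(ds,door(th,H)).round(1).tolist(),hs.round(1).tolist())
E
python3 fit.py
```

```text
oven
both [7.08972e+02 6.77700e+00 5.60000e-02] [-0.6 -0.3  0.4 -0.5  0.7 -0.2 -1.7  0.3 -0.  -0.2  0.7  0.2  0.5  1.5
 -0.5  0.3]
top [7.08497e+02 5.91400e+00 5.60000e-02] [-0.3 -0.1  0.7 -0.4  1.  -0.1 -1.3  0.5  0.  -0.   0.   0.   0.   0.
 -0.   0. ]
side [7.10712e+02 8.79500e+00 5.50000e-02] [-0.  -0.  -0.  -0.  -0.  -0.  -0.  -0.  -0.1 -0.7  0.5 -0.3  0.3  0.9
 -0.6 -0.3]
car
both [4.94834e+02 3.46875e+02 3.22000e-01] [-0.7 -0.3  0.3 -1.   0.1 -0.2 -0.1  0.6 -0.1 -0.3  0.3  0.  -0.5  1.2
  0.   0.5]
top [4.94125e+02 3.46519e+02 3.20000e-01] [-0.5 -0.1  0.4 -0.8  0.2  0.  -0.1  0.8 -0.  -0.   0.   0.  -0.   0.
 -0.   0. ]
side [4.96265e+02 3.47888e+02 3.25000e-01] [-0.  -0.  -0.  -0.  -0.  -0.  -0.   0.  -0.1 -0.7  0.3 -0.4 -0.3  0.8
  0.1  0.2]
0 [[293.5, 148.9], [371.4, 144.1]] [[292.7, 154.8], [372.5, 149.9]]
0.03 [[293.6, 150.5], [371.4, 145.7]] [[292.7, 154.8], [372.5, 149.9]]
0.06 [[293.7, 152.1], [371.5, 147.3]] [[292.7, 154.8], [372.5, 149.9]]
0.09 [[293.8, 153.6], [371.5, 148.9]] [[292.7, 154.8], [372.5, 149.9]]
0.12 [[293.9, 155.2], [371.5, 150.4]] [[292.7, 154.8], [372.5, 149.9]]
0 [[342.1, 158.4], [395.9, 188.8]] [[338.8, 162.1], [396.7, 190.2]]
0.03 [[341.3, 159.5], [395.2, 189.9]] [[338.8, 162.1], [396.7, 190.2]]
0.06 [[340.6, 160.6], [394.4, 191.0]] [[338.8, 162.1], [396.7, 190.2]]
0.09 [[339.9, 161.7], [393.7, 192.2]] [[338.8, 162.1], [396.7, 190.2]]
0.12 [[339.3, 162.8], [393.0, 193.4]] [[338.8, 162.1], [396.7, 190.2]]
```

```bash
cat >> h.py <<'E'
OV=np.array([709.,7.,0.056])
def ov2w(p,o=OV):
    c,s=np.cos(o[2]),np.sin(o[2]); return np.array([o[0]+c*p[0]-s*p[1],o[1]+s*p[0]+c*p[1],p[2]])
def w2ov(p,o=OV):
    c,s=np.cos(o[2]),np.sin(o[2]); d=np.asarray(p,float)-[o[0],o[1],0]; return np.array([c*d[0]+s*d[1],-s*d[0]+c*d[1],d[2]])
def toolR(yaw,tilt=0,flip=1):
    x=np.array([np.sin(tilt),0,-np.cos(tilt)]); y=np.array([0,flip,0.]); z=np.cross(x,y)
    return R.from_euler('z',yaw)*R.from_matrix(np.c_[x,y,z])
def plan(wps,verbose=1):
    """wps: list of (world pos mm, Rotation); prints tool-frame shift m and rotvec deg"""
    s=arm.read_state(); R0=R.from_quat(s["ee_rot"])
    for p,r in wps:
        d=R0.inv().apply(np.asarray(p)-s["position"])/1000; w=(R0.inv()*r).as_rotvec(degrees=True)
        print("d",d.round(4).tolist(),"w",w.round(1).tolist())
def bar(th,P=(-58,132)):
    return np.array([P[0]*np.cos(th)-P[1]*np.sin(th),80+P[1]*np.cos(th)+P[0]*np.sin(th)])
def st():
    s=arm.read_state(); r=R.from_quat(s["ee_rot"]).as_matrix()
    print("t",round(s["clock"],2),"pos",s["position"].round(1),"ov",w2ov(s["position"]).round(1),"F",s["contact_force"].round(1),"w",round(s["gripper_width"],1))
    print("j",s["joints"].round(3),"xaxis",r[:,0].round(3),"yaxis",r[:,1].round(3))
    open("log.txt","a").write(repr((s["joints"].tolist(),s["position"].tolist(),s["ee_rot"].tolist()))+"\n")
E
python3 - <<'E'
from h import *
st()
y=OV[2]
for f in(1,-1): plan([(ov2w((-50,0,320)),toolR(y,0,f))])
E
```

```text
t 1.0 pos [273.9 561.8 231.3] ov [-403.3  578.2  231.3] F [-0.9 -0.8 -0. ] w 85.4
j [ 1.376  0.385  0.008  0.    -1.194 -0.259] xaxis [ 0.  0. -1.] yaxis [-0.438 -0.899 -0.   ]
d [-0.0887, 0.3323, -0.5906] w [150.8, 0.0, 0.0]
d [-0.0887, 0.3323, -0.5906] w [-29.2, -0.0, 0.0]
```

Call:
arm_command(rows=[{"dx": -0.011, "dy": 0.01, "dz": -0.018, "wx": -3.6, "gripper": 1}, {"dx": -0.022, "dy": 0.03, "dz": -0.053, "wx": -7.2, "gripper": 1}, {"dx": -0.033, "dy": 0.052, "dz": -0.092, "wx": -11, "gripper": 1}, {"dx": -0.044, "dy": 0.074, "dz": -0.131, "wx": -14.6, "gripper": 1}, {"dx": -0.055, "dy": 0.096, "dz": -0.17, "wx": -18.2, "gripper": 1}, {"dx": -0.066, "dy": 0.118, "dz": -0.21, "wx": -22, "gripper": 1}, {"dx": -0.077, "dy": 0.14, "dz": -0.249, "wx": -25.6, "gripper": 1}, {"dx": -0.088, "dy": 0.162, "dz": -0.288, "wx": -29.2, "gripper": 1}])

```text
validation failed for argument at $.ro...
```

```bash
python3 - <<'E'
from h import *
st(); y=OV[2]
plan([(ov2w((-50,0,320)),toolR(y,0,-1)),(ov2w((-50,0,191)),toolR(y,0,-1))])
E
```

```text
t 1.0 pos [273.9 561.8 231.3] ov [-403.3  578.2  231.3] F [-0.9 -0.8 -0. ] w 85.4
j [ 1.376  0.385  0.008  0.    -1.194 -0.259] xaxis [ 0.  0. -1.] yaxis [-0.438 -0.899 -0.   ]
d [-0.0887, 0.3323, -0.5906] w [-29.2, -0.0, 0.0]
d [0.0403, 0.3323, -0.5906] w [-29.2, -0.0, 0.0]
```

Call:
arm_command(rows=[{"dx": -0.011, "dy": 0.01, "dz": -0.018, "wx": -3.6, "wy": 0, "wz": 0, "gripper": 1}, {"dx": -0.022, "dy": 0.03, "dz": -0.053, "wx": -7.2, "wy": 0, "wz": 0, "gripper": 1}, {"dx": -0.033, "dy": 0.052, "dz": -0.092, "wx": -11, "wy": 0, "wz": 0, "gripper": 1}, {"dx": -0.044, "dy": 0.074, "dz": -0.131, "wx": -14.6, "wy": 0, "wz": 0, "gripper": 1}, {"dx": -0.055, "dy": 0.096, "dz": -0.17, "wx": -18.2, "wy": 0, "wz": 0, "gripper": 1}, {"dx": -0.066, "dy": 0.118, "dz": -0.21, "wx": -22, "wy": 0, "wz": 0, "gripper": 1}, {"dx": -0.077, "dy": 0.14, "dz": -0.249, "wx": -25.6, "wy": 0, "wz": 0, "gripper": 1}, {"dx": -0.088, "dy": 0.162, "dz": -0.288, "wx": -29.2, "wy": 0, "wz": 0, "gripper": 1}])

```text
clock: 1.8
position: [462.5, 288.2, 320.1]
ee_rot: [0.707, 0.021, -0.707, 0.021]
contact_force: [-0.0, 0.5, 0.2]
gripper_width: -0.1
```

```bash
python3 - <<'E'
from h import *
st(); y=OV[2]
plan([(ov2w((-50,0,320)),toolR(y,0,-1)),(ov2w((-50,0,191)),toolR(y,0,-1))])
E
```

```text
t 1.8 pos [462.5 288.2 320.1] ov [-230.4  294.6  320.1] F [-0.   0.5  0.2] w -0.1
j [ 0.855  0.196 -0.035  0.    -1.338  0.775] xaxis [ 0.     0.001 -1.   ] yaxis [ 0.059 -0.998 -0.   ]
d [0.0, 0.2951, -0.1796] w [0.2, -0.0, 0.0]
d [0.129, 0.2951, -0.1795] w [0.2, -0.0, 0.0]
```

Call:
arm_command(rows=[{"dx": 0, "dy": 0.037, "dz": -0.022, "wx": 0, "wy": 0, "wz": 0, "gripper": 1}, {"dx": 0, "dy": 0.077, "dz": -0.047, "wx": 0, "wy": 0, "wz": 0, "gripper": 1}, {"dx": 0, "dy": 0.117, "dz": -0.071, "wx": 0, "wy": 0, "wz": 0, "gripper": 1}, {"dx": 0, "dy": 0.157, "dz": -0.095, "wx": 0, "wy": 0, "wz": 0, "gripper": 1}, {"dx": 0, "dy": 0.197, "dz": -0.12, "wx": 0, "wy": 0, "wz": 0, "gripper": 1}, {"dx": 0, "dy": 0.237, "dz": -0.144, "wx": 0, "wy": 0, "wz": 0, "gripper": 1}, {"dx": 0, "dy": 0.272, "dz": -0.165, "wx": 0, "wy": 0, "wz": 0, "gripper": 1}, {"dx": 0.01, "dy": 0.295, "dz": -0.18, "wx": 0.2, "wy": 0, "wz": 0, "gripper": 1}])

```text
clock: 2.6
position: [661.3, 1.6, 311.1]
ee_rot: [0.708, 0.019, -0.706, 0.019]
contact_force: [0.4, 1.0, 0.3]
gripper_width: 0.0
```

```bash
python3 - <<'E'
from h import *
st(); y=OV[2]
d=get_image("top"); crop(d,(235,70,395,190),4.9,"pics/t2.png")
d=get_image("side"); crop(d,(310,70,470,230),3.7,"pics/s2.png")
plan([(ov2w((-50,0,250)),toolR(y,0,-1)),(ov2w((-50,0,191)),toolR(y,0,-1))])
E
```

```text
t 2.6 pos [661.3   1.6 311.1] ov [-48.   -2.7 311.1] F [0.4 1.  0.3] w 0.0
j [ 2.470e-01  4.090e-01  2.420e-01  1.000e-03 -1.400e+00  1.377e+00] xaxis [ 0.003  0.    -1.   ] yaxis [ 0.053 -0.999 -0.   ]
d [0.0572, -0.003, 0.0008] w [-0.3, 0.2, 0.0]
d [0.1162, -0.003, 0.0006] w [-0.3, 0.2, 0.0]
```

View pics/s2.png

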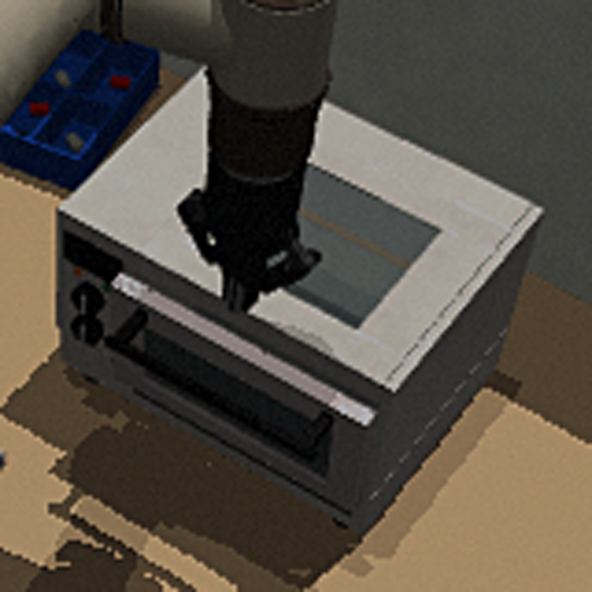

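View pics/t2.png

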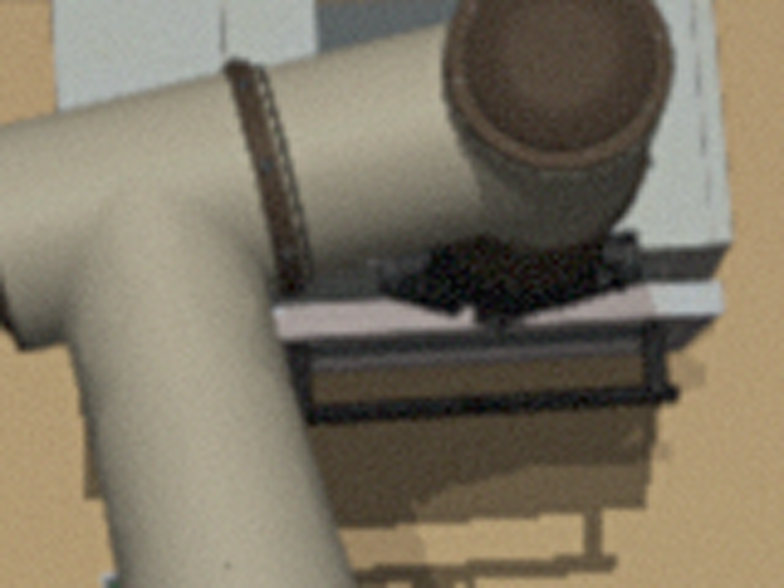

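Call:
arm_command(rows=[{"dx": 0.02, "dy": -0.003, "dz": 0.001, "wx": -0.3, "wy": 0.2, "wz": 0, "gripper": 1}, {"dx": 0.04, "dy": -0.003, "dz": 0.001, "wx": -0.3, "wy": 0.2, "wz": 0, "gripper": 1}, {"dx": 0.06, "dy": -0.003, "dz": 0.001, "wx": -0.3, "wy": 0.2, "wz": 0, "gripper": 1}, {"dx": 0.075, "dy": -0.003, "dz": 0.001, "wx": -0.3, "wy": 0.2, "wz": 0, "gripper": 1}, {"dx": 0.085, "dy": -0.003, "dz": 0.001, "wx": -0.3, "wy": 0.2, "wz": 0, "gripper": 1}, {"dx": 0.095, "dy": -0.003, "dz": 0.001, "wx": -0.3, "wy": 0.2, "wz": 0, "gripper": 1}, {"dx": 0.105, "dy": -0.003, "dz": 0.001, "wx": -0.3, "wy": 0.2, "wz": 0, "gripper": 1}, {"dx": 0.116, "dy": -0.003, "dz": 0.001, "wx": -0.3, "wy": 0.2, "wz": 0, "gripper": 1}])

```text
clock: 3.5
position: [659.0, 4.5, 191.2]
ee_rot: [0.707, 0.02, -0.706, 0.02]
contact_force: [-0.0, 0.7, -0.3]
gripper_width: 0.0
```

```bash
python3 - <<'E'
from h import *
st(); y=OV[2]
d=get_image("side"); crop(d,(310,70,470,230),3.7,"pics/s3.png")
wp=[]
for th in np.arange(.1,.47,.045):
    b=bar(th); wp.append((ov2w((b[0]+17,0,b[1]-14)),toolR(y,0,-1)))
plan(wp)
E
```

```text
t 3.5 pos [659.    4.5 191.2] ov [-50.1   0.3 191.2] F [-0.   0.7 -0.3] w 0.0
j [ 0.252  0.469  0.04   0.    -1.14   1.375] xaxis [ 0.001  0.    -1.   ] yaxis [ 0.056 -0.998 -0.   ]
d [-0.003, 0.0003, 0.0025] w [-0.0, 0.2, 0.0]
d [0.0004, 0.0003, 0.0081] w [-0.0, 0.2, 0.0]
d [0.0039, 0.0003, 0.0135] w [-0.0, 0.2, 0.0]
d [0.0078, 0.0003, 0.0187] w [-0.0, 0.2, 0.0]
d [0.0118, 0.0003, 0.0238] w [-0.0, 0.2, 0.0]
d [0.0161, 0.0003, 0.0287] w [-0.0, 0.2, 0.0]
d [0.0206, 0.0003, 0.0333] w [-0.0, 0.2, 0.0]
d [0.0253, 0.0003, 0.0378] w [-0.0, 0.2, 0.0]
d [0.0302, 0.0003, 0.0421] w [-0.0, 0.2, 0.0]
```

View pics/s3.png

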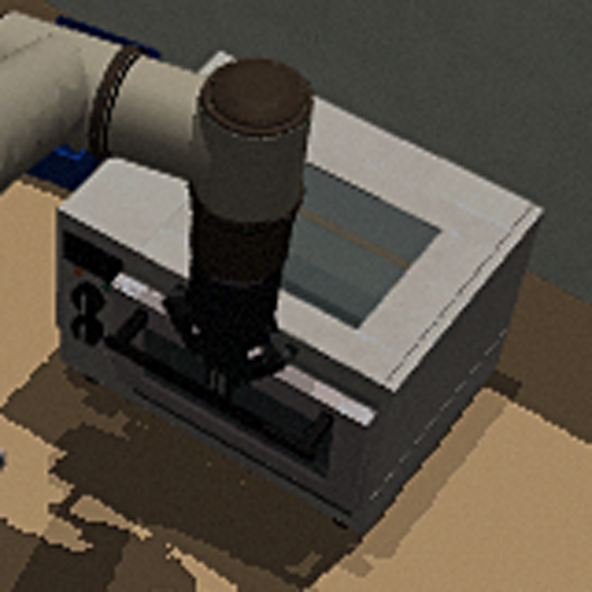

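Call:
arm_command(rows=[{"dx": 0, "dy": 0, "dz": 0.004, "wx": 0, "wy": 0, "wz": 0, "gripper": 1}, {"dx": 0.001, "dy": 0, "dz": 0.009, "wx": 0, "wy": 0, "wz": 0, "gripper": 1}, {"dx": 0.004, "dy": 0, "dz": 0.014, "wx": 0, "wy": 0, "wz": 0, "gripper": 1}, {"dx": 0.008, "dy": 0, "dz": 0.019, "wx": 0, "wy": 0, "wz": 0, "gripper": 1}, {"dx": 0.012, "dy": 0, "dz": 0.024, "wx": 0, "wy": 0, "wz": 0, "gripper": 1}, {"dx": 0.016, "dy": 0, "dz": 0.029, "wx": 0, "wy": 0, "wz": 0, "gripper": 1}, {"dx": 0.021, "dy": 0, "dz": 0.0335, "wx": 0, "wy": 0, "wz": 0, "gripper": 1}, {"dx": 0.025, "dy": 0, "dz": 0.038, "wx": 0, "wy": 0, "wz": 0, "gripper": 1}])

```text
clock: 4.35
position: [620.9, 2.6, 164.9]
ee_rot: [0.707, 0.02, -0.706, 0.02]
contact_force: [4.1, 1.1, 4.3]
gripper_width: 0.3
```

```bash
python3 - <<'E'
from h import *
st(); y=OV[2]
d=get_image("side"); crop(d,(310,70,470,230),3.7,"pics/s4.png")
p=w2ov(arm.read_state()["position"])
T=toolR(y,0,-1)
plan([(ov2w((p[0],0,p[2]+60)),T),(ov2w((p[0],0,275)),T),(ov2w((-30,0,275)),T),(ov2w((-30,0,200)),T)])
E
```

```text
t 4.35 pos [620.9   2.6 164.9] ov [-88.2   0.5 164.9] F [4.1 1.1 4.3] w 0.3
j [ 0.264  0.429 -0.098 -0.    -1.043  1.363] xaxis [ 0.002  0.001 -1.   ] yaxis [ 0.056 -0.998 -0.001]
d [-0.06, 0.0005, -0.0001] w [0.0, -0.1, 0.0]
d [-0.1104, 0.0004, -0.0002] w [0.0, -0.1, 0.0]
d [-0.1102, 0.0004, -0.0587] w [0.0, -0.1, 0.0]
d [-0.0352, 0.0005, -0.0586] w [0.0, -0.1, 0.0]
```

View pics/s4.png

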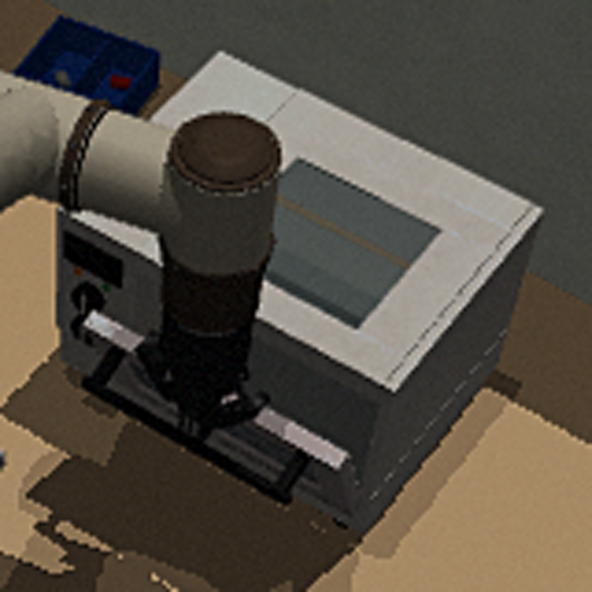

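Call:
arm_command(rows=[{"dx": -0.002, "dy": 0, "dz": -0.003, "wx": 0, "wy": 0, "wz": 0, "gripper": 1}, {"dx": -0.018, "dy": 0, "dz": -0.003, "wx": 0, "wy": 0, "wz": 0, "gripper": 1}, {"dx": -0.045, "dy": 0, "dz": -0.003, "wx": 0, "wy": 0, "wz": 0, "gripper": 1}, {"dx": -0.08, "dy": 0, "dz": -0.004, "wx": 0, "wy": 0, "wz": 0, "gripper": 1}, {"dx": -0.11, "dy": 0, "dz": -0.012, "wx": 0, "wy": 0, "wz": 0, "gripper": 1}, {"dx": -0.115, "dy": 0, "dz": -0.04, "wx": 0, "wy": 0, "wz": 0, "gripper": 1}, {"dx": -0.105, "dy": 0, "dz": -0.058, "wx": 0, "wy": 0, "wz": 0, "gripper": 1}, {"dx": -0.085, "dy": 0, "dz": -0.058, "wx": 0, "wy": 0, "wz": 0, "gripper": 1}])

```text
clock: 5.2
position: [679.2, 5.6, 250.2]
ee_rot: [0.707, 0.02, -0.706, 0.019]
contact_force: [-0.6, 0.2, -0.8]
gripper_width: -0.4
```

```bash
python3 - <<'E'
from h import *
st(); y=OV[2]
d=get_image("side"); crop(d,(310,70,470,230),3.7,"pics/s5.png")
T=toolR(y,0,-1)
plan([(ov2w((-30,0,205)),T)])
# push path: finger -x bottom corner at TCP -11 in x, on inner face at radius r
for r in(118,):
  for th in np.arange(.35,1.56,.1):
    b=bar(th,(0,r)); print(round(th,2),end=' '); plan([(ov2w((b[0]+11,0,b[1])),T)])
E
```

```text
t 5.2 pos [679.2   5.6 250.2] ov [-2.990e+01  2.000e-01  2.502e+02] F [-0.6  0.2 -0.8] w -0.4
j [ 0.245  0.467  0.186 -0.    -1.289  1.381] xaxis [ 0.001  0.001 -1.   ] yaxis [ 0.056 -0.998 -0.001]
d [0.0394, 0.0005, -0.0036] w [-0.1, 0.5, 0.1]
0.35 d [0.0536, 0.0006, -0.0042] w [-0.1, 0.5, 0.1]
0.45 d [0.0583, 0.0006, 0.0066] w [-0.1, 0.5, 0.1]
0.55 d [0.064, 0.0006, 0.0169] w [-0.1, 0.5, 0.1]
0.65 d [0.0708, 0.0006, 0.0266] w [-0.1, 0.5, 0.1]
0.75 d [0.0785, 0.0006, 0.0355] w [-0.1, 0.5, 0.1]
0.85 d [0.087, 0.0007, 0.0437] w [-0.1, 0.5, 0.1]
0.95 d [0.0963, 0.0007, 0.0509] w [-0.1, 0.5, 0.1]
1.05 d [0.1063, 0.0007, 0.0572] w [-0.1, 0.5, 0.1]
1.15 d [0.1168, 0.0007, 0.0624] w [-0.1, 0.5, 0.1]
1.25 d [0.1279, 0.0007, 0.0666] w [-0.1, 0.5, 0.1]
1.35 d [0.1393, 0.0008, 0.0696] w [-0.1, 0.5, 0.1]
1.45 d [0.1509, 0.0008, 0.0715] w [-0.1, 0.5, 0.1]
1.55 d [0.1627, 0.0008, 0.0723] w [-0.1, 0.5, 0.1]
```

View pics/s5.png

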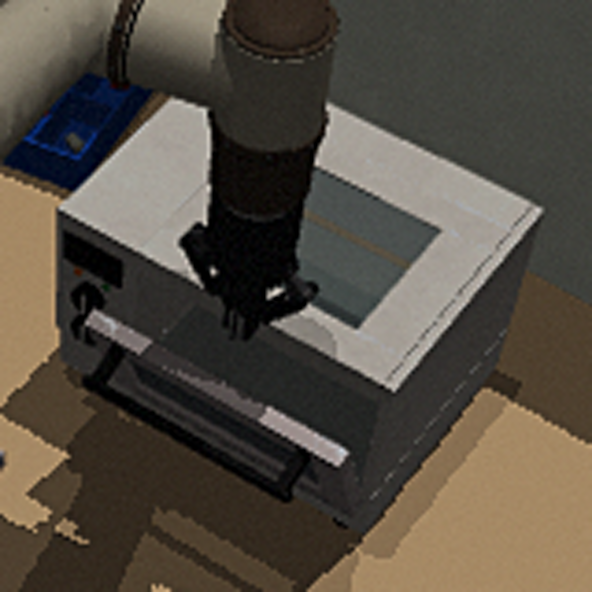

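Call:
arm_command(rows=[{"dx": 0.018, "dy": 0.001, "dz": -0.004, "wx": 0, "wy": 0.4, "wz": 0, "gripper": 1}, {"dx": 0.038, "dy": 0.001, "dz": -0.004, "wx": 0, "wy": 0.4, "wz": 0, "gripper": 1}, {"dx": 0.052, "dy": 0.001, "dz": -0.004, "wx": 0, "wy": 0.4, "wz": 0, "gripper": 1}, {"dx": 0.056, "dy": 0.001, "dz": 0.001, "wx": 0, "wy": 0.4, "wz": 0, "gripper": 1}, {"dx": 0.058, "dy": 0.001, "dz": 0.006, "wx": 0, "wy": 0.4, "wz": 0, "gripper": 1}, {"dx": 0.061, "dy": 0.001, "dz": 0.0115, "wx": 0, "wy": 0.4, "wz": 0, "gripper": 1}, {"dx": 0.064, "dy": 0.001, "dz": 0.017, "wx": 0, "wy": 0.4, "wz": 0, "gripper": 1}, {"dx": 0.067, "dy": 0.001, "dz": 0.022, "wx": 0, "wy": 0.4, "wz": 0, "gripper": 1}])

```text
clock: 6.05
position: [653.1, 3.5, 178.5]
ee_rot: [-0.707, -0.02, 0.707, -0.019]
contact_force: [2.3, -0.7, -0.5]
gripper_width: 0.2
```

```bash
python3 - <<'E'
from h import *
st(); y=OV[2]
d=get_image("side"); crop(d,(310,70,470,230),3.7,"pics/s6.png")
T=toolR(y,0,-1)
for r in(118,):
  for th in np.arange(.6,1.56,.05):
    b=bar(th,(0,r)); print(round(th,2),end=' '); plan([(ov2w((b[0]+11,0,b[1])),T)])
E
```

```text
t 6.05 pos [653.1   3.5 178.5] ov [-56.   -0.3 178.5] F [ 2.3 -0.7 -0.5] w 0.2
j [ 0.252  0.47   0.009 -0.002 -1.11   1.375] xaxis [-0.001  0.002 -1.   ] yaxis [ 0.055 -0.998 -0.002]
0.6 d [0.0003, -0.0004, -0.0018] w [-0.1, 0.2, 0.1]
0.65 d [0.0038, -0.0003, 0.003] w [-0.1, 0.2, 0.1]
0.7 d [0.0075, -0.0003, 0.0076] w [-0.1, 0.2, 0.1]
0.75 d [0.0114, -0.0003, 0.012] w [-0.1, 0.2, 0.1]
0.8 d [0.0155, -0.0003, 0.0162] w [-0.1, 0.2, 0.1]
0.85 d [0.0199, -0.0003, 0.0202] w [-0.1, 0.2, 0.1]
0.9 d [0.0244, -0.0003, 0.0239] w [-0.1, 0.2, 0.1]
0.95 d [0.0292, -0.0003, 0.0274] w [-0.1, 0.2, 0.1]
1.0 d [0.034, -0.0003, 0.0307] w [-0.1, 0.2, 0.1]
1.05 d [0.0391, -0.0002, 0.0338] w [-0.1, 0.2, 0.1]
1.1 d [0.0443, -0.0002, 0.0366] w [-0.1, 0.2, 0.1]
1.15 d [0.0496, -0.0002, 0.0391] w [-0.1, 0.2, 0.1]
1.2 d [0.0551, -0.0002, 0.0414] w [-0.1, 0.2, 0.1]
1.25 d [0.0606, -0.0002, 0.0433] w [-0.1, 0.2, 0.1]
1.3 d [0.0663, -0.0002, 0.045] w [-0.1, 0.2, 0.1]
1.35 d [0.072, -0.0002, 0.0464] w [-0.1, 0.2, 0.1]
1.4 d [0.0778, -0.0002, 0.0476] w [-0.1, 0.2, 0.1]
1.45 d [0.0836, -0.0001, 0.0484] w [-0.1, 0.2, 0.1]
1.5 d [0.0895, -0.0001, 0.049] w [-0.1, 0.2, 0.1]
1.55 d [0.0954, -0.0001, 0.0492] w [-0.1, 0.2, 0.1]
```

View pics/s6.png

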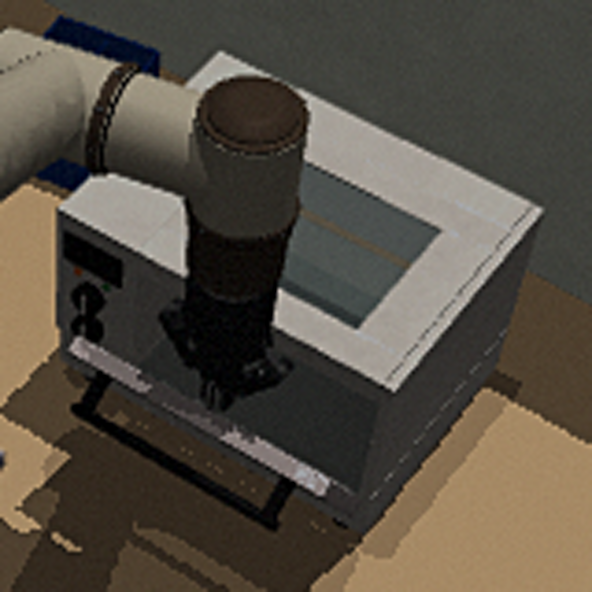

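Call:
arm_command(rows=[{"dx": 0.004, "dy": 0, "dz": 0.003, "wx": 0, "wy": 0.2, "wz": 0, "gripper": 1}, {"dx": 0.0075, "dy": 0, "dz": 0.0075, "wx": 0, "wy": 0.2, "wz": 0, "gripper": 1}, {"dx": 0.0115, "dy": 0, "dz": 0.012, "wx": 0, "wy": 0.2, "wz": 0, "gripper": 1}, {"dx": 0.0155, "dy": 0, "dz": 0.016, "wx": 0, "wy": 0.2, "wz": 0, "gripper": 1}, {"dx": 0.02, "dy": 0, "dz": 0.02, "wx": 0, "wy": 0.2, "wz": 0, "gripper": 1}, {"dx": 0.0245, "dy": 0, "dz": 0.024, "wx": 0, "wy": 0.2, "wz": 0, "gripper": 1}, {"dx": 0.029, "dy": 0, "dz": 0.0275, "wx": 0, "wy": 0.2, "wz": 0, "gripper": 1}, {"dx": 0.034, "dy": 0, "dz": 0.0307, "wx": 0, "wy": 0.2, "wz": 0, "gripper": 1}])

```text
clock: 6.9
position: [620.4, 1.7, 143.3]
ee_rot: [-0.707, -0.02, 0.707, -0.019]
contact_force: [-0.2, -0.9, 2.5]
gripper_width: 0.2
```

```bash
python3 - <<'E'
from h import *
st(); y=OV[2]
T=toolR(y,0,-1)
for r in(118,):
  for th in np.arange(1.0,1.61,.05):
    b=bar(th,(0,r)); print(round(th,2),end=' '); plan([(ov2w((b[0]+11,0,b[1])),T)])
E
```

```text
t 6.9 pos [620.4   1.7 143.3] ov [-88.8  -0.3 143.3] F [-0.2 -0.9  2.5] w 0.2
j [ 0.262  0.449 -0.123 -0.002 -0.999  1.364] xaxis [-0.001  0.002 -1.   ] yaxis [ 0.055 -0.999 -0.002]
1.0 d [-0.0005, -0.0003, -0.0005] w [-0.1, 0.0, 0.1]
1.05 d [0.0046, -0.0003, 0.0026] w [-0.1, 0.0, 0.1]
1.1 d [0.0097, -0.0003, 0.0054] w [-0.1, 0.0, 0.1]
1.15 d [0.0151, -0.0003, 0.0079] w [-0.1, 0.0, 0.1]
1.2 d [0.0205, -0.0003, 0.0102] w [-0.1, 0.0, 0.1]
1.25 d [0.0261, -0.0003, 0.0122] w [-0.1, 0.0, 0.1]
1.3 d [0.0317, -0.0003, 0.0139] w [-0.1, 0.0, 0.1]
1.35 d [0.0374, -0.0002, 0.0154] w [-0.1, 0.0, 0.1]
1.4 d [0.0432, -0.0002, 0.0165] w [-0.1, 0.0, 0.1]
1.45 d [0.0491, -0.0002, 0.0173] w [-0.1, 0.0, 0.1]
1.5 d [0.0549, -0.0002, 0.0179] w [-0.1, 0.0, 0.1]
1.55 d [0.0608, -0.0002, 0.0182] w [-0.1, 0.0, 0.1]
1.6 d [0.0667, -0.0002, 0.0181] w [-0.1, 0.0, 0.1]
```

Call:
arm_command(rows=[{"dx": 0.0046, "dy": 0, "dz": 0.0026, "wx": 0, "wy": 0, "wz": 0, "gripper": 1}, {"dx": 0.0097, "dy": 0, "dz": 0.0054, "wx": 0, "wy": 0, "wz": 0, "gripper": 1}, {"dx": 0.015, "dy": 0, "dz": 0.008, "wx": 0, "wy": 0, "wz": 0, "gripper": 1}, {"dx": 0.0205, "dy": 0, "dz": 0.01, "wx": 0, "wy": 0, "wz": 0, "gripper": 1}, {"dx": 0.026, "dy": 0, "dz": 0.012, "wx": 0, "wy": 0, "wz": 0, "gripper": 1}, {"dx": 0.031, "dy": 0, "dz": 0.014, "wx": 0, "wy": 0, "wz": 0, "gripper": 1}, {"dx": 0.035, "dy": 0, "dz": 0.015, "wx": 0, "wy": 0, "wz": 0, "gripper": 1}, {"dx": 0.039, "dy": 0, "dz": 0.016, "wx": 0, "wy": 0, "wz": 0, "gripper": 1}])

```text
clock: 7.7
position: [604.5, 0.9, 104.0]
ee_rot: [-0.707, -0.02, 0.707, -0.019]
contact_force: [-0.1, 0.1, 3.0]
gripper_width: 0.1
```

Call:
arm_command(rows=[{"dx": 0.003, "dy": 0, "dz": 0.001, "wx": 0, "wy": 0, "wz": 0, "gripper": 1}, {"dx": 0.006, "dy": 0, "dz": 0.001, "wx": 0, "wy": 0, "wz": 0, "gripper": 1}, {"dx": 0.009, "dy": 0, "dz": 0.002, "wx": 0, "wy": 0, "wz": 0, "gripper": 1}, {"dx": 0.012, "dy": 0, "dz": 0.002, "wx": 0, "wy": 0, "wz": 0, "gripper": 1}, {"dx": 0.015, "dy": 0, "dz": 0.002, "wx": 0, "wy": 0, "wz": 0, "gripper": 1}, {"dx": 0.018, "dy": 0, "dz": 0.002, "wx": 0, "wy": 0, "wz": 0, "gripper": 1}, {"dx": 0.0195, "dy": 0, "dz": 0.002, "wx": 0, "wy": 0, "wz": 0, "gripper": 1}, {"dx": 0.021, "dy": 0, "dz": 0.002, "wx": 0, "wy": 0, "wz": 0, "gripper": 1}])

```text
clock: 8.5
position: [602.0, 0.7, 82.7]
ee_rot: [-0.706, -0.02, 0.707, -0.019]
contact_force: [-0.9, -0.1, 2.3]
gripper_width: -0.2
```

```bash
python3 - <<'E'
from h import *
st()
d=get_image("side"); crop(d,(290,70,470,230),3.7,"pics/s7.png")
E
```

```text
t 8.5 pos [602.    0.7  82.7] ov [-107.2   -0.3   82.7] F [-0.9 -0.1  2.3] w -0.2
j [ 0.269  0.488 -0.235 -0.002 -0.85   1.358] xaxis [-0.002  0.001 -1.   ] yaxis [ 0.055 -0.999 -0.001]
```

View pics/s7.png

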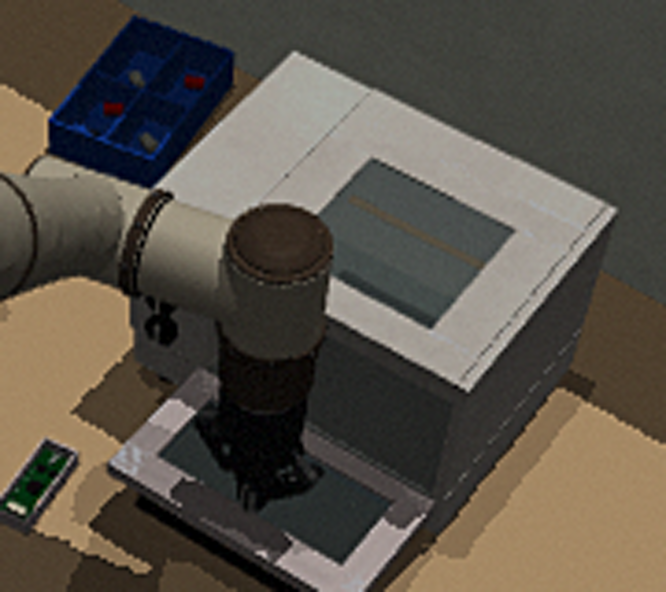

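Call:
arm_command(rows=[{"dx": 0.0005, "dy": 0, "dz": 0, "wx": 0, "wy": 0, "wz": 0, "gripper": 1}, {"dx": 0.001, "dy": 0, "dz": 0, "wx": 0, "wy": 0, "wz": 0, "gripper": 1}, {"dx": 0.0015, "dy": 0, "dz": 0, "wx": 0, "wy": 0, "wz": 0, "gripper": 1}, {"dx": 0.002, "dy": 0, "dz": 0, "wx": 0, "wy": 0, "wz": 0, "gripper": 1}, {"dx": 0.0025, "dy": 0, "dz": 0, "wx": 0, "wy": 0, "wz": 0, "gripper": 1}, {"dx": 0.003, "dy": 0, "dz": 0, "wx": 0, "wy": 0, "wz": 0, "gripper": 1}, {"dx": 0.003, "dy": 0, "dz": 0, "wx": 0, "wy": 0, "wz": 0, "gripper": 1}, {"dx": 0.003, "dy": 0, "dz": 0, "wx": 0, "wy": 0, "wz": 0, "gripper": 1}])

```text
clock: 9.35
position: [602.1, 0.7, 82.3]
ee_rot: [-0.707, -0.02, 0.707, -0.019]
contact_force: [-6.0, 1.2, 15.2]
gripper_width: 0.2
```

```bash
cat >> h.py <<'E'
CAR=np.array([494.8,346.9,0.322])
def car2w(p): return ov2w(p,CAR)
E
python3 - <<'E'
from h import *
T=toolR(CAR[2],0,-1)
s=arm.read_state();p=s["position"]
plan([(p+[0,0,60],R.from_quat(s["ee_rot"])),(car2w((-35,0,110)),T)])
d=get_image("top")
for m in models.cut_out("top","carrier"): 
    print(m["conf"],m["extent"])
from itertools import product
E
```

```text
d [-0.06, -0.0001, 0.0] w [0.0, 0.0, 0.0]
d [-0.0273, -0.3424, 0.1217] w [-15.3, 0.0, 0.1]
0.86 [201.2, 186.7, 231.4, 238.0]
0.76 [188.4, 256.6, 226.2, 292.2]
0.65 [128.8, 218.1, 182.6, 268.4]
```

Call:
arm_command(rows=[{"dx": -0.01, "dy": 0, "dz": 0, "wx": 0, "wy": 0, "wz": 0, "gripper": 1}, {"dx": -0.035, "dy": -0.01, "dz": 0.003, "wx": 0, "wy": 0, "wz": 0, "gripper": -1}, {"dx": -0.05, "dy": -0.045, "dz": 0.016, "wx": -2, "wy": 0, "wz": 0, "gripper": -1}, {"dx": -0.05, "dy": -0.085, "dz": 0.03, "wx": -4, "wy": 0, "wz": 0, "gripper": -1}, {"dx": -0.05, "dy": -0.13, "dz": 0.046, "wx": -6, "wy": 0, "wz": 0, "gripper": -1}, {"dx": -0.05, "dy": -0.175, "dz": 0.062, "wx": -8, "wy": 0, "wz": 0, "gripper": -1}, {"dx": -0.05, "dy": -0.22, "dz": 0.078, "wx": -10, "wy": 0, "wz": 0, "gripper": -1}, {"dx": -0.05, "dy": -0.26, "dz": 0.092, "wx": -12, "wy": 0, "wz": 0, "gripper": -1}])

```text
clock: 10.25
position: [494.9, 257.4, 132.9]
ee_rot: [0.701, 0.095, -0.701, 0.093]
contact_force: [-0.1, -1.2, -0.4]
gripper_width: 84.8
```

```bash
python3 - <<'E'
from h import *
st()
T=toolR(CAR[2],0,-1)
plan([(car2w((-35,0,110)),T),(car2w((-35,0,60)),T)])
E
```

```text
t 10.25 pos [494.9 257.4 132.9] ov [-199.8  261.9  132.9] F [-0.1 -1.2 -0.4] w 84.8
j [ 0.769  0.363 -0.295 -0.002 -0.912  1.07 ] xaxis [-0.     0.002 -1.   ] yaxis [ 0.264 -0.965 -0.002]
d [0.023, -0.0844, 0.0114] w [-3.2, -0.0, 0.1]
d [0.073, -0.0843, 0.0114] w [-3.2, -0.0, 0.1]
```

Call:
arm_command(rows=[{"dx": 0.004, "dy": -0.03, "dz": 0.004, "wx": -1.5, "wy": 0, "wz": 0, "gripper": -1}, {"dx": 0.01, "dy": -0.06, "dz": 0.008, "wx": -3.2, "wy": 0, "wz": 0, "gripper": -1}, {"dx": 0.02, "dy": -0.078, "dz": 0.011, "wx": -3.2, "wy": 0, "wz": 0, "gripper": -1}, {"dx": 0.035, "dy": -0.084, "dz": 0.011, "wx": -3.2, "wy": 0, "wz": 0, "gripper": -1}, {"dx": 0.05, "dy": -0.084, "dz": 0.011, "wx": -3.2, "wy": 0, "wz": 0, "gripper": -1}, {"dx": 0.065, "dy": -0.084, "dz": 0.011, "wx": -3.2, "wy": 0, "wz": 0, "gripper": -1}, {"dx": 0.073, "dy": -0.084, "dz": 0.011, "wx": -3.2, "wy": 0, "wz": 0, "gripper": -1}, {"dx": 0.073, "dy": -0.084, "dz": 0.011, "wx": -3.2, "wy": 0, "wz": 0, "gripper": -1}])

```text
clock: 11.05
position: [461.6, 335.1, 58.9]
ee_rot: [-0.697, -0.114, 0.699, -0.113]
contact_force: [-0.4, 0.1, -0.4]
gripper_width: 85.4
```

```bash
python3 - <<'E'
from h import *
st()
T=toolR(CAR[2],0,-1)
plan([(car2w((-35,0,5)),T)])
d=get_image("side"); crop(d,(220,110,330,220),5,"pics/s8.png")
d=get_image("top"); crop(d,(160,160,300,270),5,"pics/t8.png")
E
```

```text
t 11.05 pos [461.6 335.1  58.9] ov [-228.7  341.5   58.9] F [-0.4  0.1 -0.4] w 85.4
j [ 0.911  0.475 -0.338 -0.002 -0.759  0.984] xaxis [-0.002  0.    -1.   ] yaxis [ 0.317 -0.948 -0.001]
d [0.0539, -0.0006, -0.0003] w [0.0, 0.1, 0.0]
```

View pics/s8.png

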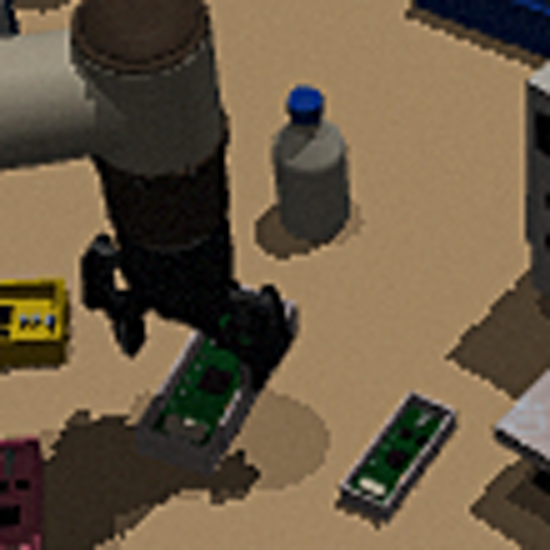

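View pics/t8.png

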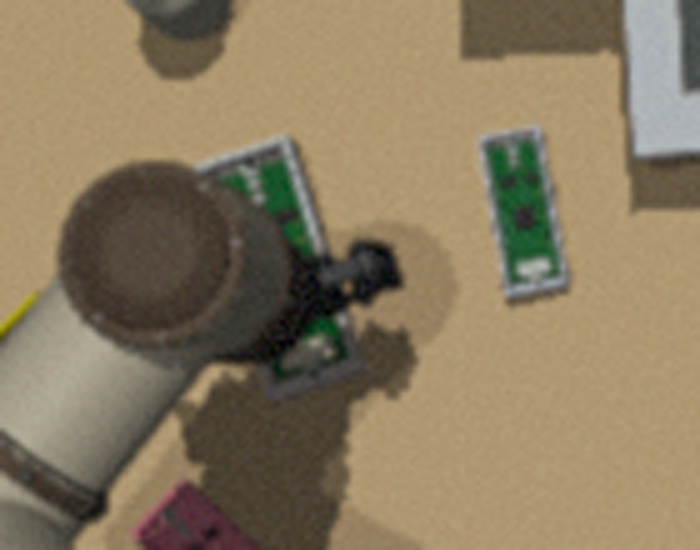

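Call:
arm_command(rows=[{"dx": 0.01, "dy": -0.0006, "dz": 0, "wx": 0, "wy": 0, "wz": 0, "gripper": -1}, {"dx": 0.022, "dy": -0.0006, "dz": 0, "wx": 0, "wy": 0, "wz": 0, "gripper": -1}, {"dx": 0.034, "dy": -0.0006, "dz": 0, "wx": 0, "wy": 0, "wz": 0, "gripper": -1}, {"dx": 0.044, "dy": -0.0006, "dz": 0, "wx": 0, "wy": 0, "wz": 0, "gripper": -1}, {"dx": 0.051, "dy": -0.0006, "dz": 0, "wx": 0, "wy": 0, "wz": 0, "gripper": -1}, {"dx": 0.054, "dy": -0.0006, "dz": 0, "wx": 0, "wy": 0, "wz": 0, "gripper": -1}, {"dx": 0.054, "dy": -0.0006, "dz": 0, "wx": 0, "wy": 0, "wz": 0, "gripper": -0.2}, {"dx": 0.054, "dy": -0.0006, "dz": 0, "wx": 0, "wy": 0, "wz": 0, "gripper": 0}])

```text
clock: 11.95
position: [462.6, 337.4, 6.8]
ee_rot: [0.699, 0.115, -0.697, 0.112]
contact_force: [-1.9, 3.8, 3.4]
gripper_width: 59.1
```

Call:
arm_command(rows=[{"dx": 0, "dy": 0, "dz": 0, "wx": 0, "wy": 0, "wz": 0, "gripper": 1}, {"dx": 0, "dy": 0, "dz": 0, "wx": 0, "wy": 0, "wz": 0, "gripper": 1}, {"dx": 0, "dy": 0, "dz": 0, "wx": 0, "wy": 0, "wz": 0, "gripper": 1}, {"dx": 0, "dy": 0, "dz": 0, "wx": 0, "wy": 0, "wz": 0, "gripper": 1}, {"dx": -0.003, "dy": 0, "dz": 0, "wx": 0, "wy": 0, "wz": 0, "gripper": 1}, {"dx": -0.01, "dy": 0, "dz": 0, "wx": 0, "wy": 0, "wz": 0, "gripper": 1}, {"dx": -0.02, "dy": 0, "dz": 0, "wx": 0, "wy": 0, "wz": 0, "gripper": 1}, {"dx": -0.03, "dy": 0, "dz": 0, "wx": 0, "wy": 0, "wz": 0, "gripper": 1}])

```text
clock: 12.75
position: [462.5, 336.9, 37.3]
ee_rot: [0.698, 0.115, -0.697, 0.113]
contact_force: [-0.7, -0.0, -3.6]
gripper_width: 57.0
```

```bash
python3 - <<'E'
from h import *
st()
T=toolR(OV[2],0,-1)
plan([(ov2w((-80,0,130)),T),(ov2w((-80,0,95)),T)])
d=get_image("side"); crop(d,(200,110,310,220),5,"pics/s9.png")
E
```

```text
t 12.75 pos [462.5 336.9  37.3] ov [-227.7  343.2   37.3] F [-0.7 -0.  -3.6] w 57.0
j [ 0.912  0.506 -0.354 -0.002 -0.708  0.983] xaxis [ 0.001  0.003 -1.   ] yaxis [ 0.317 -0.948 -0.003]
d [-0.0936, 0.3697, -0.0521] w [15.3, -0.1, 0.2]
d [-0.0586, 0.3698, -0.0521] w [15.3, -0.1, 0.2]
```

View pics/s9.png

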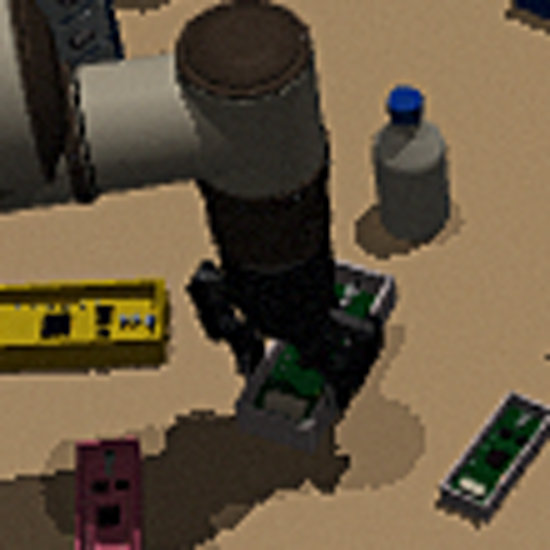

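```bash
python3 - <<'E'
from h import *
T=toolR(OV[2],0,-1)
plan([(ov2w((-150,0,125)),T)])
E
```

```text
d [-0.0873, 0.3518, 0.0166] w [15.3, -0.3, 0.3]
```

Call:
arm_command(rows=[{"dx": -0.012, "dy": 0.003, "dz": 0, "wx": 0, "wy": 0, "wz": 0, "gripper": 1}, {"dx": -0.03, "dy": 0.015, "dz": 0.001, "wx": 1, "wy": 0, "wz": 0, "gripper": 1}, {"dx": -0.05, "dy": 0.035, "dz": 0.002, "wx": 2, "wy": 0, "wz": 0, "gripper": 1}, {"dx": -0.068, "dy": 0.06, "dz": 0.003, "wx": 3, "wy": 0, "wz": 0, "gripper": 1}, {"dx": -0.08, "dy": 0.09, "dz": 0.005, "wx": 4.5, "wy": 0, "wz": 0, "gripper": 1}, {"dx": -0.087, "dy": 0.125, "dz": 0.006, "wx": 6, "wy": 0, "wz": 0, "gripper": 1}, {"dx": -0.087, "dy": 0.16, "dz": 0.008, "wx": 7.5, "wy": 0, "wz": 0, "gripper": 1}, {"dx": -0.087, "dy": 0.195, "dz": 0.009, "wx": 9, "wy": 0, "wz": 0, "gripper": 1}])

```text
clock: 13.6
position: [516.7, 148.2, 126.8]
ee_rot: [0.707, 0.061, -0.703, 0.056]
contact_force: [0.5, 0.2, -4.1]
gripper_width: 56.8
```

```bash
python3 - <<'E'
from h import *
st()
T=toolR(OV[2],0,-1)
plan([(ov2w((-150,0,125)),T),(ov2w((-80,0,110)),T)])
E
```

```text
t 13.6 pos [516.7 148.2 126.8] ov [-184.1  151.8  126.8] F [ 0.5  0.2 -4.1] w 56.8
j [ 0.579  0.337 -0.355 -0.004 -0.872  1.159] xaxis [ 0.005  0.007 -1.   ] yaxis [ 0.165 -0.986 -0.006]
d [0.0009, 0.1546, -0.0173] w [6.3, -0.3, 0.4]
d [0.0163, 0.1624, -0.0868] w [6.3, -0.3, 0.4]
```

Call:
arm_command(rows=[{"dx": 0, "dy": 0.035, "dz": -0.004, "wx": 1.5, "wy": 0, "wz": 0, "gripper": 1}, {"dx": 0, "dy": 0.07, "dz": -0.008, "wx": 3, "wy": -0.1, "wz": 0.2, "gripper": 1}, {"dx": 0, "dy": 0.105, "dz": -0.012, "wx": 4.5, "wy": -0.2, "wz": 0.3, "gripper": 1}, {"dx": 0, "dy": 0.135, "dz": -0.016, "wx": 6, "wy": -0.3, "wz": 0.4, "gripper": 1}, {"dx": 0, "dy": 0.153, "dz": -0.022, "wx": 6.3, "wy": -0.3, "wz": 0.4, "gripper": 1}, {"dx": 0.002, "dy": 0.157, "dz": -0.035, "wx": 6.3, "wy": -0.3, "wz": 0.4, "gripper": 1}, {"dx": 0.004, "dy": 0.159, "dz": -0.05, "wx": 6.3, "wy": -0.3, "wz": 0.4, "gripper": 1}, {"dx": 0.006, "dy": 0.161, "dz": -0.065, "wx": 6.3, "wy": -0.3, "wz": 0.4, "gripper": 1}])

```text
clock: 14.4
position: [607.5, -0.5, 121.0]
ee_rot: [0.707, 0.019, -0.707, 0.019]
contact_force: [-0.0, -0.5, -2.9]
gripper_width: 56.7
```

```bash
python3 - <<'E'
from h import *
st()
T=toolR(OV[2],0,-1)
plan([(ov2w((-80,0,110)),T),(ov2w((-80,0,92)),T)])
d=get_image("top"); crop(d,(235,20,395,190),3.5,"pics/t10.png")
d=get_image("side"); crop(d,(270,70,470,230),3.5,"pics/s10.png")
E
```

```text
t 14.4 pos [ 6.075e+02 -5.000e-01  1.210e+02] ov [-101.7   -1.8  121. ] F [-0.  -0.5 -2.9] w 56.7
j [ 2.660e-01  4.510e-01 -1.840e-01  1.000e-03 -9.350e-01  1.359e+00] xaxis [ 0.001 -0.    -1.   ] yaxis [ 0.055 -0.999  0.   ]
d [0.011, -0.0019, -0.0217] w [-0.1, -0.0, -0.0]
d [0.029, -0.0019, -0.0217] w [-0.1, -0.0, -0.0]
```

View pics/s10.png

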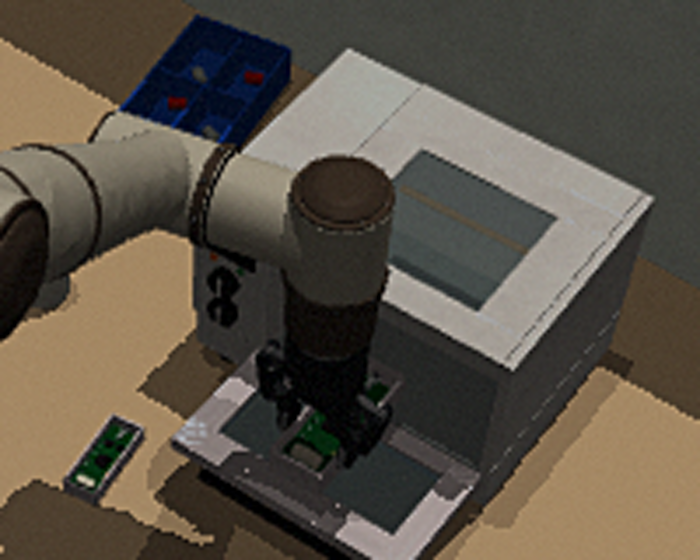

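View pics/t10.png

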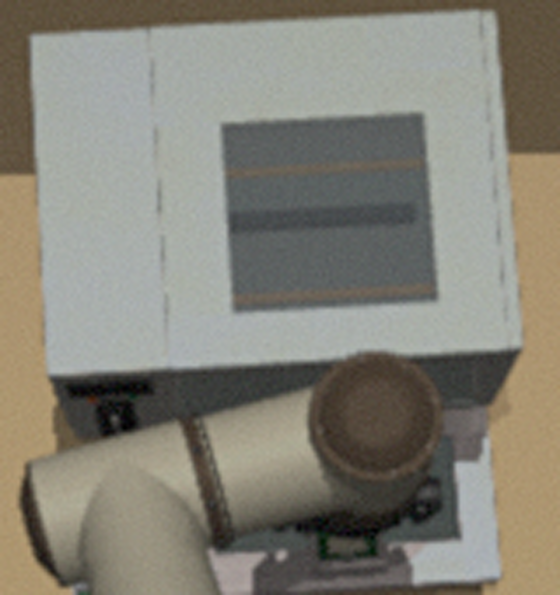

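Call:
arm_command(rows=[{"dx": 0.003, "dy": -0.001, "dz": -0.007, "wx": 0, "wy": 0, "wz": 0, "gripper": 1}, {"dx": 0.007, "dy": -0.002, "dz": -0.015, "wx": 0, "wy": 0, "wz": 0, "gripper": 1}, {"dx": 0.012, "dy": -0.002, "dz": -0.02, "wx": 0, "wy": 0, "wz": 0, "gripper": 1}, {"dx": 0.017, "dy": -0.002, "dz": -0.0217, "wx": 0, "wy": 0, "wz": 0, "gripper": 1}, {"dx": 0.021, "dy": -0.002, "dz": -0.0217, "wx": 0, "wy": 0, "wz": 0, "gripper": 1}, {"dx": 0.024, "dy": -0.002, "dz": -0.0217, "wx": 0, "wy": 0, "wz": 0, "gripper": 1}, {"dx": 0.026, "dy": -0.002, "dz": -0.0217, "wx": 0, "wy": 0, "wz": 0, "gripper": 1}, {"dx": 0.028, "dy": -0.002, "dz": -0.0217, "wx": 0, "wy": 0, "wz": 0, "gripper": 1}])

```text
clock: 15.3
position: [630.2, 3.0, 92.5]
ee_rot: [0.707, 0.019, -0.706, 0.02]
contact_force: [-0.3, -0.8, -3.3]
gripper_width: 56.8
```

Call:
arm_command(rows=[{"dx": 0.0005, "dy": 0, "dz": 0, "wx": 0, "wy": 0, "wz": 0, "gripper": 1}, {"dx": 0.001, "dy": 0, "dz": 0, "wx": 0, "wy": 0, "wz": 0, "gripper": 1}, {"dx": 0.0015, "dy": 0, "dz": 0, "wx": 0, "wy": 0, "wz": 0, "gripper": 1}, {"dx": 0.002, "dy": 0, "dz": 0, "wx": 0, "wy": 0, "wz": 0, "gripper": 1}, {"dx": 0.0025, "dy": 0, "dz": 0, "wx": 0, "wy": 0, "wz": 0, "gripper": 1}, {"dx": 0.003, "dy": 0, "dz": 0, "wx": 0, "wy": 0, "wz": 0, "gripper": 1}, {"dx": 0.003, "dy": 0, "dz": 0, "wx": 0, "wy": 0, "wz": 0, "gripper": 1}, {"dx": 0.003, "dy": 0, "dz": 0, "wx": 0, "wy": 0, "wz": 0, "gripper": 1}])

```text
clock: 16.1
position: [630.3, 3.1, 89.7]
ee_rot: [0.708, 0.019, -0.706, 0.02]
contact_force: [-0.4, -0.9, -1.8]
gripper_width: 57.1
```

Call:
arm_command(rows=[{"dx": 0.0007, "dy": 0, "dz": 0, "wx": 0, "wy": 0, "wz": 0, "gripper": 1}, {"dx": 0.0014, "dy": 0, "dz": 0, "wx": 0, "wy": 0, "wz": 0, "gripper": 1}, {"dx": 0.0014, "dy": 0, "dz": 0, "wx": 0, "wy": 0, "wz": 0, "gripper": -0.2}, {"dx": 0.0014, "dy": 0, "dz": 0, "wx": 0, "wy": 0, "wz": 0, "gripper": -1}, {"dx": 0.0014, "dy": 0, "dz": 0, "wx": 0, "wy": 0, "wz": 0, "gripper": -1}, {"dx": 0, "dy": 0, "dz": 0, "wx": 0, "wy": 0, "wz": 0, "gripper": -1}, {"dx": -0.01, "dy": 0, "dz": 0, "wx": 0, "wy": 0, "wz": 0, "gripper": -1}, {"dx": -0.025, "dy": 0, "dz": 0, "wx": 0, "wy": 0, "wz": 0, "gripper": -1}])

```text
clock: 16.9
position: [630.0, 2.9, 114.6]
ee_rot: [0.707, 0.019, -0.707, 0.02]
contact_force: [0.9, -0.7, 0.8]
gripper_width: 85.2
```

```bash
python3 - <<'E'
from h import *
st()
for a in (45,40):
    T=toolR(OV[2],np.radians(a),-1)
    plan([(ov2w((-80,0,150)),toolR(OV[2],0,-1)),(ov2w((-180,0,150)),T),(ov2w((-145,0,97)),T)])
d=get_image("side"); crop(d,(270,70,470,230),3.5,"pics/s11.png")
E
```

```text
t 16.9 pos [630.    2.9 114.6] ov [-79.1   0.4 114.6] F [ 0.9 -0.7  0.8] w 85.2
j [ 2.620e-01  4.920e-01 -1.320e-01  1.000e-03 -9.460e-01  1.363e+00] xaxis [ 0.001 -0.001 -1.   ] yaxis [ 0.055 -0.998  0.001]
d [-0.0354, 0.0004, 0.0009] w [-0.1, -0.0, -0.1]
d [-0.0355, 0.0005, 0.1009] w [-0.0, 45.0, -0.1]
d [0.0175, 0.0004, 0.0659] w [-0.0, 45.0, -0.1]
d [-0.0354, 0.0004, 0.0009] w [-0.1, -0.0, -0.1]
d [-0.0355, 0.0005, 0.1009] w [-0.0, 40.0, -0.1]
d [0.0175, 0.0004, 0.0659] w [-0.0, 40.0, -0.1]
```

View pics/s11.png

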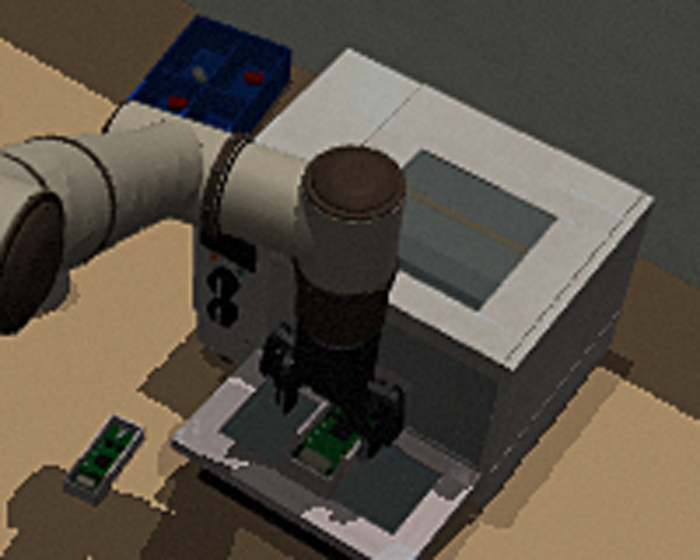

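```bash
cat > kin.py <<'E'
from h import *
from scipy.optimize import least_squares
D=[eval(l) for l in open("log.txt")]
def fk(q,k):
    h,a2,a3,dl,L=k
    # base->j1 z; j2 pitch about +y; j3 pitch about -y; j4 roll about x; lateral offset; j5 ; tool along x
    T=R.from_euler('z',q[0]); p=np.array([0,0,h],float)
    A=T*R.from_euler('y',q[1]); p=p+A.apply([0,0,a2])
    F=A*R.from_euler('y',-q[2])*R.from_euler('x',-q[3]); p=p+F.apply([a3,0,0])
    W=F*R.from_euler('y',-q[4]); 
    p=p+F.apply([0,-dl,0]); X=W.apply([1,0,0]); p=p+L*X
    return p,X,W
def res(k):
    return np.concatenate([fk(q,k)[0]-np.array(p) for q,p,_ in D])
if __name__=="__main__":
    r=least_squares(res,[245,540,540,150,350]); print(r.x.round(1),np.abs(r.fun).max())
    for q,p,e in D[:2]: print(fk(q,r.x)[1],R.from_quat(e).as_matrix()[:,0])
E
python3 kin.py
```

```text
[160.6 564.9 421.8 159.8 297.7] 2.2737367544323206e-13
[ 3.86458069e-05  2.91583027e-05 -9.99999999e-01] [ 3.86458069e-05  2.91583027e-05 -9.99999999e-01]
[ 3.86458069e-05  2.91583027e-05 -9.99999999e-01] [ 3.86458069e-05  2.91583027e-05 -9.99999999e-01]
```

```bash
wc -l log.txt; cat >> kin.py <<'E'
    K=r.x
    lo=np.array([-3.14,-1.21,-1.07,-3.16,-2.99,-3.1]);hi=np.array([3.14,2.06,1.41,2.05,-.16,3.1])
    # tool orientation: X only and yaw via q6 free; include y axis with j6
    q,p,e=D[-1]
    _,X,W=fk(q,K); rel=(W.inv()*R.from_quat(e)).as_matrix(); 
    Wt=lambda q:fk(q,K)[2]*R.from_euler('x',-q[5])
    for q,p,e in D[-3:]: print((Wt(q).inv()*R.from_quat(e)).as_quat().round(3), (  (fk(q,K)[2]*R.from_euler('x',q[5])).inv()*R.from_quat(e)).as_quat().round(3))
E
python3 kin.py
```

```text
16 log.txt
[160.6 564.9 421.8 159.8 297.7] 2.2737367544323206e-13
[ 3.86458069e-05  2.91583027e-05 -9.99999999e-01] [ 3.86458069e-05  2.91583027e-05 -9.99999999e-01]
[ 3.86458069e-05  2.91583027e-05 -9.99999999e-01] [ 3.86458069e-05  2.91583027e-05 -9.99999999e-01]
[ 0.707  0.     0.    -0.707] [ 0.931  0.    -0.     0.365]
[ 0.707 -0.     0.    -0.707] [ 0.84   0.    -0.     0.543]
[ 0.707  0.     0.    -0.707] [ 0.838 -0.    -0.     0.546]
```

```bash
cat > ik.py <<'E'
from h import *
from kin import fk
import kin
K=least=None
from scipy.optimize import least_squares
K=least_squares(kin.res,[245,540,540,150,350]).x
lo=np.array([-3.14,-1.21,-1.07,-3.16,-2.99,-3.1]);hi=np.array([3.14,2.06,1.41,2.05,-.16,3.1])
C=R.from_quat([.7071068,0,0,-.7071068])
def full(q):
    p,_,W=fk(q,K); return p,W*R.from_euler('x',-q[5])*C
def ik(p,T,q0):
    f=lambda q:(lambda a:np.r_[(a[0]-p)/100,(a[1].inv()*T).as_rotvec()*3])(full(q))
    r=least_squares(f,np.clip(q0,lo+.001,hi-.001),bounds=(lo,hi)); 
    a=full(r.x); return r.x,np.linalg.norm(a[0]-p),np.degrees((a[1].inv()*T).magnitude())
E
python3 - <<'E'
from ik import *
q0=arm.read_state()["joints"]
print("push")
for t in (35,40,45,50):
  for x in(-160,-135,-60,0):
    q,e,a=ik(ov2w((x,0,95)),toolR(OV[2],np.radians(t),-1),q0); print(t,x,q.round(2),round(e,1),round(a,1))
print("lift")
for t in (15,20,25,30,40):
  for x,z in((-175,45),(-150,45),(-145,70)):
    q,e,a=ik(ov2w((x,0,z)),toolR(OV[2],np.radians(t),-1),q0); print(t,x,z,q.round(2),round(e,1),round(a,1))
print("other branch")
for j4 in(-3.1,):
 for t in (45,60):
  for x,z in((-150,45),(0,95)):
    q,e,a=ik(ov2w((x,0,z)),toolR(OV[2],np.radians(t),-1),[q0[0],q0[1],q0[2],j4,-.8,q0[5]-3 if q0[5]>0 else q0[5]+3]); print(t,x,z,q.round(2),round(e,1),round(a,1))
E
```

```text
push
35 -160 [ 0.18  0.26 -0.57 -0.52 -0.16  1.98] 14.4 8.6
35 -135 [ 0.2   0.29 -0.55 -0.39 -0.16  1.83] 13.7 8.4
35 -60 [ 0.23  0.39 -0.47 -0.09 -0.16  1.52] 11.8 7.2
35 0 [ 0.23  0.46 -0.4   0.09 -0.16  1.34] 9.8 5.8
40 -160 [-0.07  0.27 -0.51 -1.45 -0.16  3.1 ] 14.2 6.2
40 -135 [-0.06  0.31 -0.46 -1.45 -0.16  3.1 ] 15.3 6.8
40 -60 [ 0.11  0.39 -0.35 -0.79 -0.16  2.31] 13.4 8.5
40 0 [ 0.18  0.46 -0.29 -0.39 -0.16  1.86] 12.1 8.1
45 -160 [-0.07  0.26 -0.51 -1.45 -0.16  3.1 ] 7.1 4.1
45 -135 [-0.06  0.29 -0.46 -1.46 -0.16  3.1 ] 7.5 4.4
45 -60 [-0.05  0.39 -0.33 -1.47 -0.16  3.1 ] 10.3 5.6
45 0 [-0.04  0.47 -0.22 -1.47 -0.16  3.1 ] 13.5 7.0
50 -160 [-0.07  0.24 -0.5  -1.46 -0.16  3.1 ] 11.8 5.0
50 -135 [-0.06  0.28 -0.46 -1.46 -0.16  3.1 ] 10.5 4.9
50 -60 [-0.05  0.38 -0.32 -1.47 -0.16  3.1 ] 7.4 4.5
50 0 [-0.05  0.46 -0.22 -1.48 -0.16  3.1 ] 7.2 4.8
lift
15 -175 45 [ 0.32  0.36 -0.75  0.33 -0.21  0.99] 0.0 0.0
15 -150 45 [ 0.31  0.39 -0.67  0.26 -0.26  1.07] 0.0 0.0
15 -145 70 [ 0.32  0.36 -0.62  0.2  -0.35  1.13] 0.0 0.0
20 -175 45 [ 0.31  0.35 -0.76  0.29 -0.16  1.05] 6.2 2.9
20 
[... 165 characters left out ...]
6.2
25 -150 45 [ 0.28  0.37 -0.66  0.06 -0.16  1.31] 10.0 5.6
25 -145 70 [ 0.29  0.33 -0.71  0.26 -0.16  1.1 ] 8.5 4.2
30 -175 45 [ 0.19  0.35 -0.58 -0.53 -0.16  1.98] 12.6 8.4
30 -150 45 [ 0.21  0.37 -0.56 -0.4  -0.16  1.83] 12.2 8.1
30 -145 70 [ 0.26  0.33 -0.62 -0.11 -0.16  1.51] 12.3 7.3
40 -175 45 [-0.07  0.34 -0.52 -1.45 -0.16  3.1 ] 7.0 4.5
40 -150 45 [-0.06  0.37 -0.47 -1.45 -0.16  3.1 ] 7.3 4.7
40 -145 70 [-0.06  0.33 -0.47 -1.45 -0.16  3.1 ] 10.4 5.4
other branch
45 -150 45 [-0.3   0.4  -0.6  -2.18 -0.31 -2.24] 0.0 0.0
45 0 95 [-0.17  0.48 -0.31 -2.19 -0.16 -2.37] 14.3 6.1
60 -150 45 [-0.51  0.62 -0.87 -2.55 -0.98 -1.62] 0.0 0.0
60 0 95 [-0.3   0.52 -0.47 -2.5  -0.53 -1.96] 0.0 0.0
```

```bash
cat > path.py <<'E'
from ik import *
def solve(x,z,t,q0,y=0):return ik(ov2w((x,y,z)),toolR(OV[2],np.radians(t),-1),q0)
q0=arm.read_state()["joints"]
qa=solve(-230,250,0,q0); print("a",qa[0].round(3),qa[1],qa[2])
fl=[-.4,.5,-.7,-2.5,-.8,-1.7]
for t in(48,52,56,60):
    for x,z in((-200,150),(-150,95),(5,92),(-150,48),(-140,120)):
        q,e,a=solve(x,z,t,fl); print(t,x,z,q.round(2),round(e,1),round(a,1))
qb=solve(-220,160,56,fl)[0]
for s in np.linspace(0,1,13):
    q=qa[0]*(1-s)+qb*s; p,T=full(q); X=T.as_matrix()[:,0]; w=p-K[4]*X
    print(round(s,2),"tcp ov",w2ov(p).round(0),"X",X.round(2),"wrist",w2ov(w).round(0))
E
python3 path.py
```

```text
a [ 0.328  0.12  -0.305 -0.    -1.146  1.299] 1.2711816071099836e-13 2.7135353626058167e-14
48 -200 150 [-0.14  0.11 -0.6  -1.67 -0.16 -2.92] 9.3 3.1
48 -150 95 [-0.19  0.28 -0.53 -1.89 -0.19 -2.65] 0.0 0.0
48 5 92 [-0.15  0.48 -0.27 -2.01 -0.16 -2.57] 8.7 3.7
48 -150 48 [-0.38  0.42 -0.68 -2.34 -0.45 -2.02] 0.0 0.0
48 -140 120 [-0.15  0.24 -0.5  -1.8  -0.16 -2.78] 4.9 1.8
52 -200 150 [-0.14  0.09 -0.6  -1.71 -0.16 -2.88] 0.5 0.2
52 -150 95 [-0.36  0.32 -0.66 -2.24 -0.41 -2.16] 0.0 0.0
52 5 92 [-0.13  0.47 -0.25 -1.94 -0.16 -2.65] 0.9 0.4
52 -150 48 [-0.44  0.48 -0.76 -2.46 -0.63 -1.84] 0.0 0.0
52 -140 120 [-0.26  0.25 -0.56 -2.03 -0.27 -2.47] 0.0 0.0
56 -200 150 [-0.35  0.12 -0.7  -2.06 -0.38 -2.39] 0.0 0.0
56 -150 95 [-0.43  0.37 -0.75 -2.39 -0.6  -1.95] 0.0 0.0
56 5 92 [-0.26  0.5  -0.37 -2.35 -0.36 -2.15] 0.0 0.0
56 -150 48 [-0.48  0.54 -0.82 -2.52 -0.8  -1.72] 0.0 0.0
56 -140 120 [-0.37  0.29 -0.67 -2.28 -0.47 -2.12] 0.0 0.0
60 -200 150 [-0.47  0.17 -0.79 -2.22 -0.57 -2.13] 0.0 0.0
60 -150 95 [-0.48  0.42 -0.81 -2.46 -0.77 -1.81] 0.0 0.0
60 5 92 [-0.3   0.54 -0.46 -2.5  -0.53 -1
[... 458 characters left out ...]
.   68.  170.] X [ 0.18  0.49 -0.85] wrist [-333.  -74.  424.]
0.42 tcp ov [-267.   79.  164.] X [ 0.29  0.54 -0.79] wrist [-361.  -77.  399.]
0.5 tcp ov [-260.   86.  162.] X [ 0.4   0.56 -0.73] wrist [-388.  -75.  378.]
0.58 tcp ov [-250.   85.  162.] X [ 0.51  0.54 -0.67] wrist [-411.  -67.  360.]
0.67 tcp ov [-240.   78.  163.] X [ 0.62  0.49 -0.62] wrist [-432.  -56.  346.]
0.75 tcp ov [-230.   65.  164.] X [ 0.71  0.4  -0.58] wrist [-447.  -43.  336.]
0.83 tcp ov [-223.   47.  164.] X [ 0.78  0.3  -0.56] wrist [-459.  -28.  329.]
0.92 tcp ov [-219.   25.  163.] X [ 0.82  0.17 -0.55] wrist [-465.  -13.  326.]
1.0 tcp ov [-220.    0.  160.] X [ 0.83  0.05 -0.56] wrist [-467.    0.  326.]
```

Call:
arm_command(rows=[{"dx": -0.02, "dy": 0, "dz": 0, "wx": 0, "wy": 0, "wz": 0, "gripper": -1}, {"dx": -0.045, "dy": 0, "dz": 0.003, "wx": 0, "wy": 0, "wz": 0, "gripper": -1}, {"dx": -0.07, "dy": 0, "dz": 0.02, "wx": 0, "wy": 0, "wz": 0, "gripper": 0}, {"dx": -0.09, "dy": 0, "dz": 0.05, "wx": 0, "wy": 0, "wz": 0, "gripper": 0.5}, {"dx": -0.11, "dy": 0, "dz": 0.085, "wx": 0, "wy": 0, "wz": 0, "gripper": 0.5}, {"dx": -0.125, "dy": 0, "dz": 0.115, "wx": 0, "wy": 0, "wz": 0, "gripper": 0.5}, {"dx": -0.133, "dy": 0, "dz": 0.138, "wx": 0, "wy": 0, "wz": 0, "gripper": 0.5}, {"dx": -0.136, "dy": 0, "dz": 0.151, "wx": 0, "wy": 0, "wz": 0, "gripper": 0.5}])

```text
clock: 17.75
position: [479.4, -5.4, 255.1]
ee_rot: [0.711, 0.02, -0.703, 0.02]
contact_force: [-0.0, 0.1, 0.3]
gripper_width: 21.2
```

```bash
cat > rows.py <<'E'
from ik import *
import sys
# joint path from current to target, n rows, print each row's pose relative to start (first 8) 
def jrows(qb,n,k=8):
    s=arm.read_state();q0=s["joints"]
    st();W=[]
    for i in range(1,k+1):
        W.append(full(q0+(qb-q0)*min(1,i/n)))
    plan(W)
def solve(x,z,t,q0,y=0):return ik(ov2w((x,y,z)),toolR(OV[2],np.radians(t),-1),q0)
fl=[-.4,.5,-.7,-2.5,-.8,-1.7]
E
python3 - <<'E'
from rows import *
d=get_image("top"); crop(d,(235,20,395,190),3.5,"pics/t12.png")
d=get_image("side"); crop(d,(270,70,470,230),3.5,"pics/s12.png")
qb=solve(-220,160,60,fl)[0]; print(qb)
jrows(qb,24)
E
```

```text
[-0.46407265  0.10343043 -0.79380113 -2.14022499 -0.53634297 -2.2226008 ]
t 17.85 pos [479.7  -5.3 254.3] ov [-229.6    0.6  254.3] F [0.6 0.1 0.2] w 21.5
j [ 0.33   0.112 -0.304  0.003 -1.146  1.296] xaxis [ 0.01  0.   -1.  ] yaxis [ 0.056 -0.998  0.   ]
d [0.0195, -0.0061, 0.0148] w [12.5, -1.2, -4.5]
d [0.0368, -0.0137, 0.0285] w [25.2, -2.9, -8.7]
d [0.0519, -0.0225, 0.0407] w [38.0, -5.1, -12.8]
d [0.0648, -0.0321, 0.0512] w [50.9, -7.7, -16.7]
d [0.0757, -0.0422, 0.06] w [63.9, -10.9, -20.4]
d [0.0846, -0.0525, 0.0667] w [77.0, -14.5, -23.9]
d [0.0917, -0.0627, 0.0715] w [90.0, -18.8, -27.2]
d [0.0971, -0.0723, 0.0742] w [103.0, -23.6, -30.4]
```

View pics/s12.png

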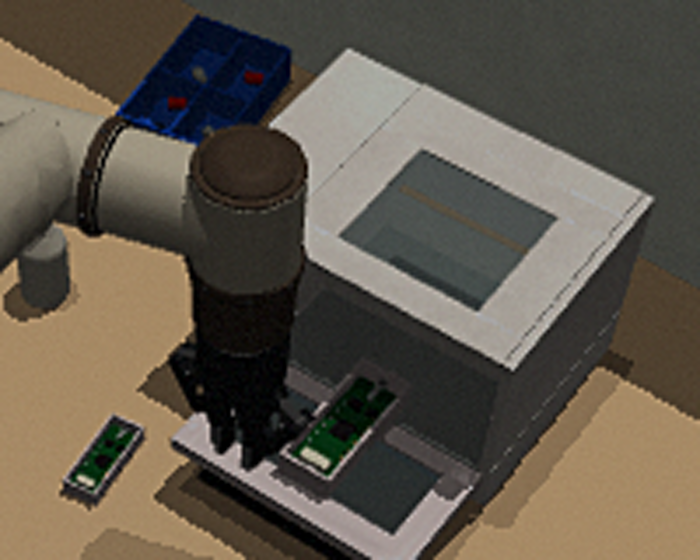

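View pics/t12.png

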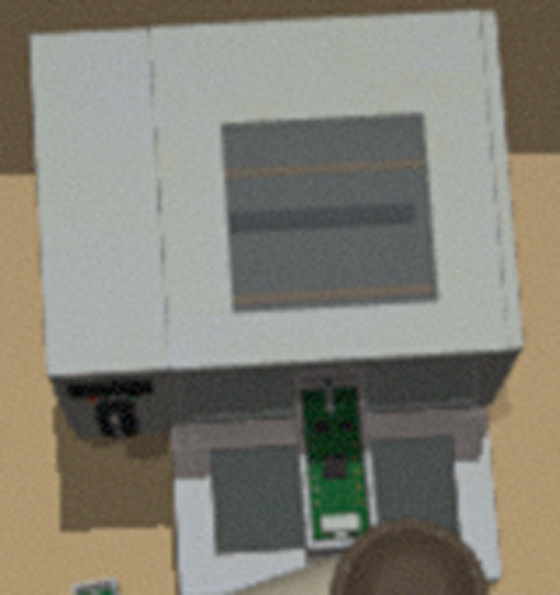

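```bash
python3 - <<'E'
from rows import *
qb=solve(-220,160,60,fl)[0]; qb[5]+=np.pi; print(qb)
jrows(qb,16)
q0=arm.read_state()["joints"]
for s in np.linspace(0,1,9):
    q=q0*(1-s)+qb*s; p,T=full(q); X=T.as_matrix()[:,0]; print(w2ov(p).round(0),X.round(2))
E
```

```text
[-0.46407265  0.10343043 -0.79380113 -2.14022499 -0.53634297  0.91899185]
t 17.85 pos [479.7  -5.3 254.3] ov [-229.6    0.6  254.3] F [0.6 0.1 0.2] w 21.5
j [ 0.33   0.112 -0.304  0.003 -1.146  1.296] xaxis [ 0.01  0.   -1.  ] yaxis [ 0.056 -0.998  0.   ]
d [0.0285, -0.0098, 0.0218] w [7.6, -1.3, -6.7]
d [0.0519, -0.0225, 0.0407] w [15.6, -2.5, -13.3]
d [0.0705, -0.0371, 0.0558] w [24.0, -3.3, -19.7]
d [0.0846, -0.0525, 0.0667] w [32.8, -4.0, -25.9]
d [0.0946, -0.0675, 0.0731] w [41.9, -4.5, -32.0]
d [0.1011, -0.0811, 0.075] w [51.3, -4.8, -37.8]
d [0.1045, -0.0921, 0.0727] w [61.0, -4.9, -43.5]
d [0.1056, -0.0997, 0.0668] w [70.9, -4.9, -49.1]
[-230.    1.  254.] [ 0.01  0.   -1.  ]
[-270.   23.  202.] [-0.01  0.23 -0.97]
[-296.   53.  169.] [ 0.04  0.44 -0.9 ]
[-304.   82.  153.] [ 0.17  0.58 -0.8 ]
[-295.  100.  148.] [ 0.35  0.63 -0.69]
[-276.  103.  151.] [ 0.54  0.59 -0.6 ]
[-251.   86.  156.] [ 0.71  0.46 -0.53]
[-231.   50.  160.] [ 0.83  0.27 -0.49]
[-220.   -0.  160.] [ 0.86  0.05 -0.5 ]
```

```bash
cat > go.py <<'E'
from rows import *
n=int(sys.argv[1])
qb=np.array([-0.46407265,0.10343043,-0.79380113,-2.14022499,-0.53634297,0.91899185])
jrows(qb,n)
E
python3 go.py 24
```

```text
t 17.85 pos [479.7  -5.3 254.3] ov [-229.6    0.6  254.3] F [0.6 0.1 0.2] w 21.5
j [ 0.33   0.112 -0.304  0.003 -1.146  1.296] xaxis [ 0.01  0.   -1.  ] yaxis [ 0.056 -0.998  0.   ]
d [0.0195, -0.0061, 0.0148] w [5.0, -0.9, -4.5]
d [0.0368, -0.0137, 0.0285] w [10.2, -1.7, -9.0]
d [0.0519, -0.0225, 0.0407] w [15.6, -2.5, -13.3]
d [0.0648, -0.0321, 0.0512] w [21.2, -3.1, -17.6]
d [0.0757, -0.0422, 0.06] w [26.9, -3.6, -21.8]
d [0.0846, -0.0525, 0.0667] w [32.8, -4.0, -25.9]
d [0.0917, -0.0627, 0.0715] w [38.9, -4.4, -30.0]
d [0.0971, -0.0723, 0.0742] w [45.0, -4.6, -33.9]
```

Call:
arm_command(rows=[{"dx": 0.019, "dy": -0.006, "dz": 0.015, "wx": 5, "wy": -0.9, "wz": -4.5, "gripper": 0.5}, {"dx": 0.037, "dy": -0.014, "dz": 0.028, "wx": 10.2, "wy": -1.7, "wz": -9, "gripper": 0.5}, {"dx": 0.052, "dy": -0.022, "dz": 0.041, "wx": 15.6, "wy": -2.5, "wz": -13.3, "gripper": 0.5}, {"dx": 0.065, "dy": -0.032, "dz": 0.051, "wx": 21.2, "wy": -3.1, "wz": -17.6, "gripper": 0.5}, {"dx": 0.076, "dy": -0.042, "dz": 0.06, "wx": 26.9, "wy": -3.6, "wz": -21.8, "gripper": 0.5}, {"dx": 0.085, "dy": -0.052, "dz": 0.067, "wx": 32.8, "wy": -4, "wz": -25.9, "gripper": 0.5}, {"dx": 0.092, "dy": -0.063, "dz": 0.072, "wx": 38.9, "wy": -4.4, "wz": -30, "gripper": 0.5}, {"dx": 0.097, "dy": -0.072, "dz": 0.074, "wx": 45, "wy": -4.6, "wz": -33.9, "gripper": 0.5}])

```text
clock: 18.65
position: [403.4, 62.5, 155.4]
ee_rot: [-0.599, 0.048, 0.66, 0.451]
contact_force: [0.4, -0.3, 0.1]
gripper_width: 21.6
```

```bash
python3 go.py 16
```

```text
t 18.65 pos [403.4  62.5 155.4] ov [-302.    72.5  155.4] F [ 0.4 -0.3  0.1] w 21.6
j [ 0.064  0.112 -0.466 -0.714 -0.941  1.17 ] xaxis [ 0.125  0.538 -0.834] yaxis [-0.653 -0.588 -0.477]
d [0.0077, -0.0024, 0.0051] w [6.1, 0.1, -4.1]
d [0.014, -0.0062, 0.0086] w [12.3, 0.2, -8.3]
d [0.0189, -0.0108, 0.0103] w [18.6, 0.5, -12.4]
d [0.0223, -0.0161, 0.0101] w [25.0, 0.8, -16.5]
d [0.0243, -0.0217, 0.008] w [31.4, 1.3, -20.6]
d [0.0249, -0.0271, 0.0041] w [37.9, 1.8, -24.6]
d [0.0241, -0.0322, -0.0016] w [44.4, 2.3, -28.7]
d [0.022, -0.0365, -0.009] w [51.0, 2.9, -32.8]
```

Call:
arm_command(rows=[{"dx": 0.008, "dy": -0.002, "dz": 0.005, "wx": 6.1, "wy": 0.1, "wz": -4.1, "gripper": 0.5}, {"dx": 0.014, "dy": -0.006, "dz": 0.009, "wx": 12.3, "wy": 0.2, "wz": -8.3, "gripper": 0.5}, {"dx": 0.019, "dy": -0.011, "dz": 0.01, "wx": 18.6, "wy": 0.5, "wz": -12.4, "gripper": 0.5}, {"dx": 0.022, "dy": -0.016, "dz": 0.01, "wx": 25, "wy": 0.8, "wz": -16.5, "gripper": 0.5}, {"dx": 0.024, "dy": -0.022, "dz": 0.008, "wx": 31.4, "wy": 1.3, "wz": -20.6, "gripper": 0.5}, {"dx": 0.025, "dy": -0.027, "dz": 0.004, "wx": 37.9, "wy": 1.8, "wz": -24.6, "gripper": 0.5}, {"dx": 0.024, "dy": -0.032, "dz": -0.002, "wx": 44.4, "wy": 2.3, "wz": -28.7, "gripper": 0.5}, {"dx": 0.022, "dy": -0.036, "dz": -0.009, "wx": 51, "wy": 2.9, "wz": -32.8, "gripper": 0.5}])

```text
clock: 19.45
position: [437.6, 89.2, 150.9]
ee_rot: [-0.353, 0.17, 0.41, 0.824]
contact_force: [-0.1, 0.4, 0.3]
gripper_width: 21.5
```

```bash
python3 go.py 8
```

```text
t 19.45 pos [437.6  89.2 150.9] ov [-266.3   97.3  150.9] F [-0.1  0.4  0.3] w 21.5
j [-0.203  0.112 -0.63  -1.43  -0.737  1.044] xaxis [ 0.607  0.555 -0.57 ] yaxis [-0.795  0.416 -0.442]
d [0.001, -0.0096, -0.0024] w [6.5, 0.6, -4.2]
d [0.0009, -0.0201, -0.0063] w [13.0, 1.3, -8.4]
d [-0.0004, -0.0311, -0.0118] w [19.5, 2.0, -12.7]
d [-0.0031, -0.0425, -0.0189] w [26.1, 2.6, -16.9]
d [-0.007, -0.0537, -0.0276] w [32.7, 3.3, -21.2]
d [-0.0121, -0.0647, -0.0378] w [39.3, 3.9, -25.5]
d [-0.0186, -0.075, -0.0494] w [45.9, 4.5, -29.8]
d [-0.0263, -0.0844, -0.0622] w [52.6, 5.1, -34.1]
```

Call:
arm_command(rows=[{"dx": 0.001, "dy": -0.01, "dz": -0.002, "wx": 6.5, "wy": 0.6, "wz": -4.2, "gripper": 0.5}, {"dx": 0.001, "dy": -0.02, "dz": -0.006, "wx": 13, "wy": 1.3, "wz": -8.4, "gripper": 0.5}, {"dx": 0, "dy": -0.031, "dz": -0.012, "wx": 19.5, "wy": 2, "wz": -12.7, "gripper": 0.5}, {"dx": -0.003, "dy": -0.042, "dz": -0.019, "wx": 26.1, "wy": 2.6, "wz": -16.9, "gripper": 0.5}, {"dx": -0.007, "dy": -0.054, "dz": -0.028, "wx": 32.7, "wy": 3.3, "wz": -21.2, "gripper": 0.5}, {"dx": -0.012, "dy": -0.065, "dz": -0.038, "wx": 39.3, "wy": 3.9, "wz": -25.5, "gripper": 0.5}, {"dx": -0.019, "dy": -0.075, "dz": -0.049, "wx": 45.9, "wy": 4.5, "wz": -29.8, "gripper": 0.5}, {"dx": -0.026, "dy": -0.084, "dz": -0.062, "wx": 52.6, "wy": 5.1, "wz": -34.1, "gripper": 0.5}])

```text
clock: 20.25
position: [489.8, -6.3, 158.8]
ee_rot: [-0.005, 0.26, 0.025, 0.965]
contact_force: [0.6, -0.3, 0.3]
gripper_width: 21.2
```

```bash
python3 - <<'E'
from rows import *
st()
T=toolR(OV[2],np.radians(58),1)
q0=arm.read_state()["joints"]
for x,z in((-170,110),(-150,94),(5,90)):
    q,e,a=ik(ov2w((x,0,z)),T,q0); print(q.round(2),e,a)
plan([(ov2w((-170,0,130)),T),(ov2w((-150,0,95)),T)])
d=get_image("top"); crop(d,(195,60,395,240),3.3,"pics/t13.png")
d=get_image("side"); crop(d,(230,70,470,250),3,"pics/s13.png")
E
```

```text
t 20.25 pos [489.8  -6.3 158.8] ov [-219.6   -1.   158.8] F [ 0.6 -0.3  0.3] w 21.2
j [-0.465  0.106 -0.793 -2.144 -0.533  0.918] xaxis [ 0.863  0.045 -0.503] yaxis [-0.051  0.999  0.003]
[-0.46  0.32 -0.79 -2.36 -0.65  1.2 ] 2.36515759540527e-13 2.8186729781331016e-14
[-0.46  0.4  -0.78 -2.43 -0.69  1.27] 3.520862617120994e-11 3.815595894855875e-12
[-0.28  0.52 -0.42 -2.45 -0.46  1.12] 5.982526161236347e-14 3.461017054214398e-14
d [0.0573, 0.0012, 0.0001] w [-0.3, 1.8, 0.2]
d [0.0922, 0.0012, -0.0201] w [-0.3, 1.8, 0.2]
```

View pics/s13.png

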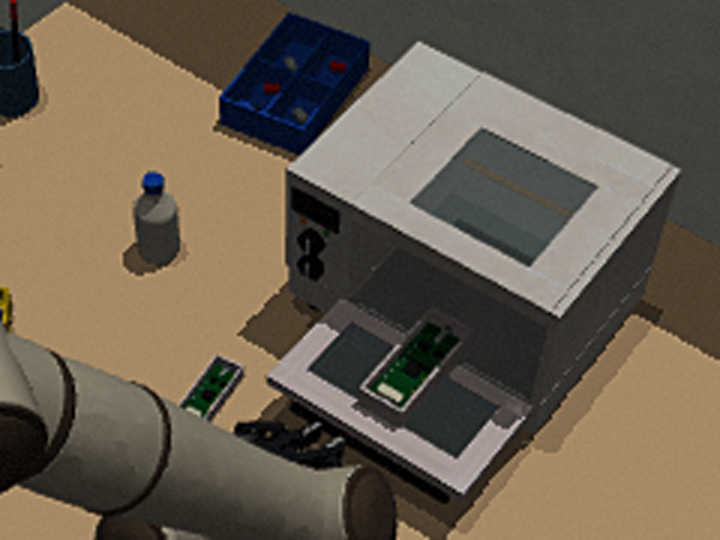

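View pics/t13.png

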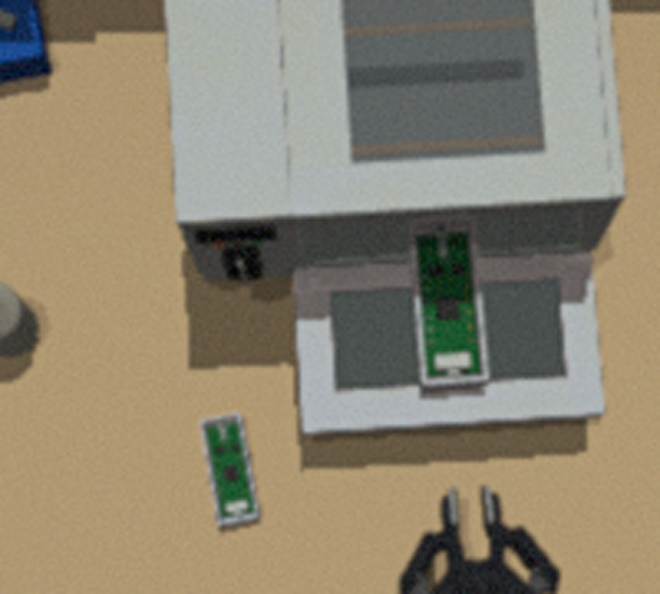

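```bash
python3 - <<'E'
from h import *
d=get_image("top")
for p,z in [((420,385),112),((488,380),112),((415,237),109.5),((470,232),109.5),((302,433),83),((603,413),83)]:
    uv=np.array(p)/3.3+[195,60]-.35; print(p,w2ov(ray(d,uv,z)).round(1))
E
```

```text
(420, 385) [-119.6   29.2  112. ]
(488, 380) [-118.9  -30.3  112. ]
(415, 237) [ 13.3  24.3 109.5]
(470, 232) [ 14.8 -24.5 109.5]
(302, 433) [-150.7  135.    83. ]
(603, 413) [-150.1 -133.    83. ]
```

```bash
cat > pl.py <<'E'
from rows import *
# usage: pl.py tilt flip x,y,z ...
T=toolR(OV[2],np.radians(float(sys.argv[1])),int(sys.argv[2])); st()
for a in sys.argv[3:]:
    print(a,end=' '); plan([(ov2w([float(v) for v in a.split(',')]),T)])
E
python3 pl.py 58 1 -180,0,130 -150,0,100 -132,0,95
```

```text
t 20.4 pos [489.3  -5.5 158.8] ov [-2.201e+02 -2.000e-01  1.588e+02] F [-0.3  0.3 -1.4] w 21.4
j [-0.464  0.106 -0.793 -2.139 -0.535  0.919] xaxis [ 0.863  0.049 -0.502] yaxis [-0.057  0.998 -0.   ]
-180,0,130 d [0.0491, 0.0002, -0.0048] w [0.0, 1.8, -0.0]
-150,0,100 d [0.0901, 0.0002, -0.0156] w [0.0, 1.8, -0.0]
-132,0,95 d [0.1082, 0.0002, -0.0109] w [0.0, 1.8, -0.0]
```

Call:
arm_command(rows=[{"dx": 0.018, "dy": 0, "dz": -0.002, "wx": 0, "wy": 0.6, "wz": 0, "gripper": 0.5}, {"dx": 0.038, "dy": 0, "dz": -0.004, "wx": 0, "wy": 1.2, "wz": 0, "gripper": 0.5}, {"dx": 0.056, "dy": 0, "dz": -0.007, "wx": 0, "wy": 1.8, "wz": 0, "gripper": 0.5}, {"dx": 0.073, "dy": 0, "dz": -0.011, "wx": 0, "wy": 1.8, "wz": 0, "gripper": 0.5}, {"dx": 0.09, "dy": 0, "dz": -0.0155, "wx": 0, "wy": 1.8, "wz": 0, "gripper": 0.5}, {"dx": 0.097, "dy": 0, "dz": -0.014, "wx": 0, "wy": 1.8, "wz": 0, "gripper": 0.5}, {"dx": 0.103, "dy": 0, "dz": -0.012, "wx": 0, "wy": 1.8, "wz": 0, "gripper": 0.5}, {"dx": 0.108, "dy": 0, "dz": -0.011, "wx": 0, "wy": 1.8, "wz": 0, "gripper": 0.5}])

```text
clock: 21.2
position: [577.7, -0.3, 95.5]
ee_rot: [-0.009, 0.275, 0.028, 0.961]
contact_force: [0.3, -0.3, -0.1]
gripper_width: 21.4
```

```bash
python3 pl.py 58 1 -122,0,95 -100,0,94 -75,0,93.5 -50,0,93 -25,0,92 0,0,91; python3 - <<'E'
from h import *
d=get_image("side"); crop(d,(290,130,430,240),5,"pics/s14.png")
E
```

```text
t 21.2 pos [ 5.777e+02 -3.000e-01  9.550e+01] ov [-131.5    0.    95.5] F [ 0.3 -0.3 -0.1] w 21.4
j [-0.429  0.405 -0.741 -2.436 -0.659  1.252] xaxis [ 0.848  0.049 -0.528] yaxis [-0.058  0.998 -0.001]
-122,0,95 d [0.0083, -0.0, 0.0046] w [0.1, 0.1, -0.1]
-100,0,94 d [0.0275, -0.0001, 0.0154] w [0.1, 0.1, -0.1]
-75,0,93.5 d [0.049, -0.0001, 0.0281] w [0.1, 0.1, -0.1]
-50,0,93 d [0.0705, -0.0002, 0.0409] w [0.1, 0.1, -0.1]
-25,0,92 d [0.0922, -0.0003, 0.0533] w [0.1, 0.1, -0.1]
0,0,91 d [0.114, -0.0003, 0.0656] w [0.1, 0.1, -0.1]
```

View pics/s14.png

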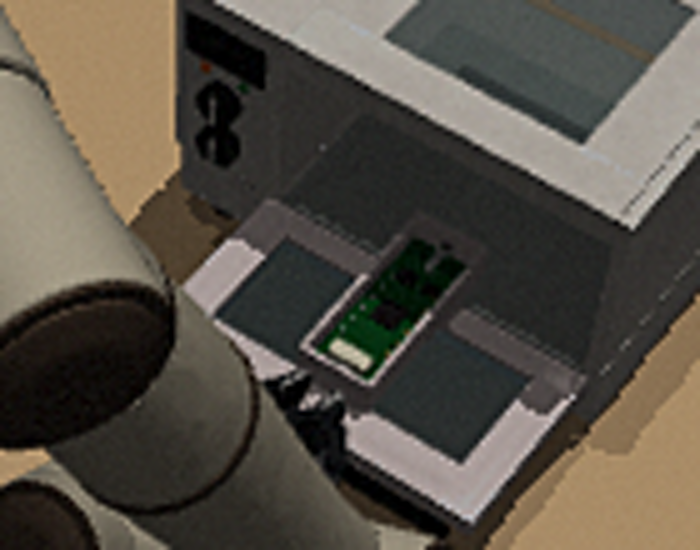

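Call:
arm_command(rows=[{"dx": 0.003, "dy": 0, "dz": 0.0015, "wx": 0, "wy": 0, "wz": 0, "gripper": 0.5}, {"dx": 0.006, "dy": 0, "dz": 0.003, "wx": 0, "wy": 0, "wz": 0, "gripper": 0.5}, {"dx": 0.009, "dy": 0, "dz": 0.005, "wx": 0, "wy": 0, "wz": 0, "gripper": 0.5}, {"dx": 0.013, "dy": 0, "dz": 0.007, "wx": 0, "wy": 0, "wz": 0, "gripper": 0.5}, {"dx": 0.018, "dy": 0, "dz": 0.01, "wx": 0, "wy": 0, "wz": 0, "gripper": 0.5}, {"dx": 0.023, "dy": 0, "dz": 0.013, "wx": 0, "wy": 0, "wz": 0, "gripper": 0.5}, {"dx": 0.028, "dy": 0, "dz": 0.0157, "wx": 0, "wy": 0, "wz": 0, "gripper": 0.5}, {"dx": 0.033, "dy": 0, "dz": 0.0187, "wx": 0, "wy": 0, "wz": 0, "gripper": 0.5}])

```text
clock: 22.05
position: [616.0, 2.1, 94.6]
ee_rot: [-0.009, 0.274, 0.028, 0.961]
contact_force: [-5.5, -0.5, 4.6]
gripper_width: 21.3
```

```bash
python3 pl.py 58 1 -75,0,93.5 -50,0,93 -25,0,92 0,0,91; python3 - <<'E'
from h import *
d=get_image("side"); crop(d,(290,130,430,240),5,"pics/s15.png")
d=get_image("top"); crop(d,(255,40,395,190),4,"pics/t15.png")
E
```

```text
t 22.05 pos [616.    2.1  94.6] ov [-93.1   0.3  94.6] F [-5.5 -0.5  4.6] w 21.3
j [-0.382  0.436 -0.659 -2.456 -0.607  1.223] xaxis [ 0.848  0.049 -0.527] yaxis [-0.059  0.998 -0.001]
-75,0,93.5 d [0.016, -0.0003, 0.0086] w [0.1, 0.2, -0.1]
-50,0,93 d [0.0375, -0.0004, 0.0214] w [0.1, 0.2, -0.1]
-25,0,92 d [0.0593, -0.0004, 0.0337] w [0.1, 0.2, -0.1]
0,0,91 d [0.081, -0.0005, 0.046] w [0.1, 0.2, -0.1]
```

View pics/t15.png

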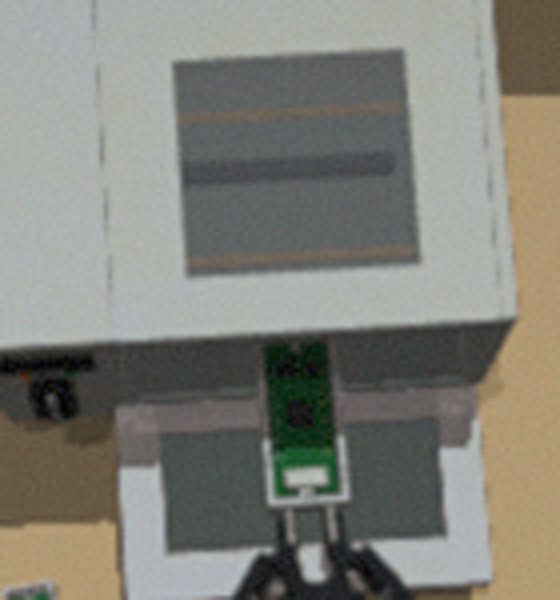

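Call:
arm_command(rows=[{"dx": 0.005, "dy": 0, "dz": 0.003, "wx": 0, "wy": 0.1, "wz": 0, "gripper": 0.5}, {"dx": 0.0105, "dy": 0, "dz": 0.006, "wx": 0, "wy": 0.1, "wz": 0, "gripper": 0.5}, {"dx": 0.016, "dy": 0, "dz": 0.009, "wx": 0, "wy": 0.1, "wz": 0, "gripper": 0.5}, {"dx": 0.0215, "dy": 0, "dz": 0.012, "wx": 0, "wy": 0.1, "wz": 0, "gripper": 0.5}, {"dx": 0.027, "dy": 0, "dz": 0.0155, "wx": 0, "wy": 0.1, "wz": 0, "gripper": 0.5}, {"dx": 0.0325, "dy": 0, "dz": 0.0185, "wx": 0, "wy": 0.1, "wz": 0, "gripper": 0.5}, {"dx": 0.038, "dy": 0, "dz": 0.022, "wx": 0, "wy": 0.1, "wz": 0, "gripper": 0.5}, {"dx": 0.0435, "dy": 0, "dz": 0.025, "wx": 0, "wy": 0.1, "wz": 0, "gripper": 0.5}])

```text
clock: 22.95
position: [667.5, 4.6, 92.9]
ee_rot: [-0.009, 0.275, 0.028, 0.961]
contact_force: [-5.7, -0.7, 3.7]
gripper_width: 21.3
```

```bash
python3 pl.py 58 1  -25,0,92.5 0,0,91.5 10,0,91; python3 - <<'E'
from h import *
d=get_image("side"); crop(d,(290,130,430,240),5,"pics/s16.png")
d=get_image("top"); crop(d,(255,40,395,190),4,"pics/t16.png")
E
```

```text
t 22.95 pos [667.5   4.6  92.9] ov [-41.6  -0.   92.9] F [-5.7 -0.7  3.7] w 21.3
j [-0.327  0.479 -0.539 -2.46  -0.529  1.172] xaxis [ 0.848  0.048 -0.528] yaxis [-0.058  0.998 -0.002]
-25,0,92.5 d [0.0143, -0.0, 0.0084] w [0.1, 0.1, -0.0]
0,0,91.5 d [0.0361, -0.0001, 0.0208] w [0.1, 0.1, -0.0]
10,0,91 d [0.0448, -0.0001, 0.0256] w [0.1, 0.1, -0.0]
```

View pics/t16.png

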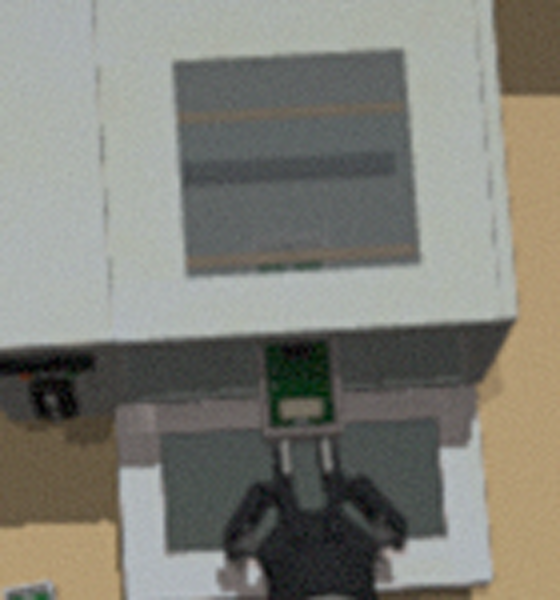

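View pics/s16.png

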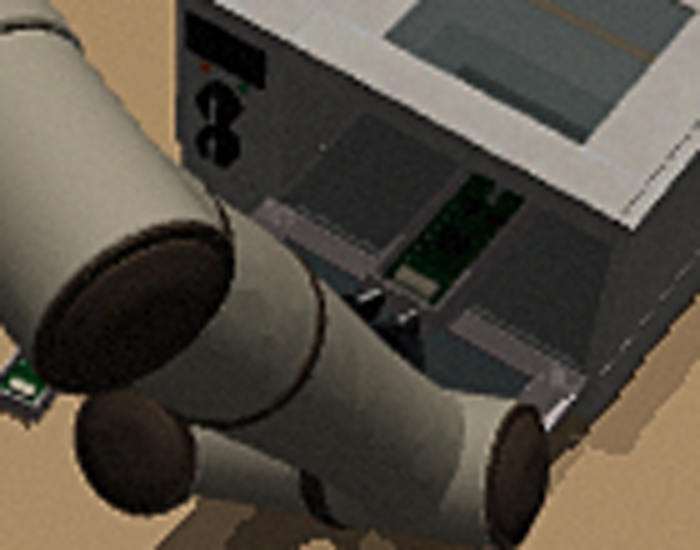

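Call:
arm_command(rows=[{"dx": 0.005, "dy": 0, "dz": 0.003, "wx": 0, "wy": 0.1, "wz": 0, "gripper": 0.5}, {"dx": 0.01, "dy": 0, "dz": 0.006, "wx": 0, "wy": 0.1, "wz": 0, "gripper": 0.5}, {"dx": 0.0145, "dy": 0, "dz": 0.0085, "wx": 0, "wy": 0.1, "wz": 0, "gripper": 0.5}, {"dx": 0.019, "dy": 0, "dz": 0.011, "wx": 0, "wy": 0.1, "wz": 0, "gripper": 0.5}, {"dx": 0.023, "dy": 0, "dz": 0.0132, "wx": 0, "wy": 0.1, "wz": 0, "gripper": 0.5}, {"dx": 0.027, "dy": 0, "dz": 0.0155, "wx": 0, "wy": 0.1, "wz": 0, "gripper": 0.5}, {"dx": 0.03, "dy": 0, "dz": 0.0172, "wx": 0, "wy": 0.1, "wz": 0, "gripper": 0.5}, {"dx": 0.0325, "dy": 0, "dz": 0.0187, "wx": 0, "wy": 0.1, "wz": 0, "gripper": 0.5}])

```text
clock: 23.85
position: [705.9, 6.7, 91.7]
ee_rot: [-0.009, 0.275, 0.028, 0.961]
contact_force: [-3.0, -0.4, 1.3]
gripper_width: 21.1
```

```bash
python3 pl.py 58 1  0,0,91.5 5,0,91 10,0,91 15,0,91; python3 - <<'E'
from h import *
d=get_image("top"); crop(d,(255,40,395,190),4,"pics/t17.png")
E
```

```text
t 23.85 pos [705.9   6.7  91.7] ov [-3.1 -0.1 91.7] F [-3.  -0.4  1.3] w 21.1
j [-0.291  0.513 -0.443 -2.447 -0.468  1.122] xaxis [ 0.847  0.048 -0.529] yaxis [-0.058  0.998 -0.002]
0,0,91.5 d [0.0028, 0.0001, 0.0015] w [0.1, 0.0, -0.0]
5,0,91 d [0.0073, 0.0001, 0.0037] w [0.1, 0.0, -0.0]
10,0,91 d [0.0115, 0.0001, 0.0064] w [0.1, 0.0, -0.0]
15,0,91 d [0.0158, 0.0001, 0.009] w [0.1, 0.0, -0.0]
```

View pics/t17.png

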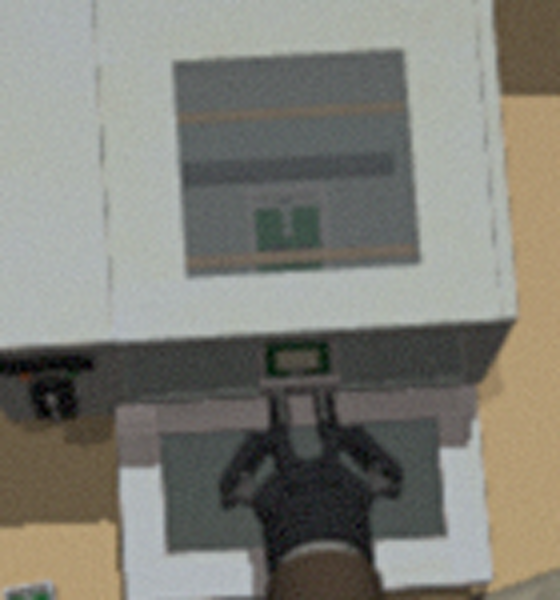

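Call:
arm_command(rows=[{"dx": 0.0015, "dy": 0, "dz": 0.0008, "wx": 0, "wy": 0, "wz": 0, "gripper": 0.5}, {"dx": 0.003, "dy": 0, "dz": 0.0016, "wx": 0, "wy": 0, "wz": 0, "gripper": 0.5}, {"dx": 0.0045, "dy": 0, "dz": 0.0023, "wx": 0, "wy": 0, "wz": 0, "gripper": 0.5}, {"dx": 0.0055, "dy": 0, "dz": 0.003, "wx": 0, "wy": 0, "wz": 0, "gripper": 0.5}, {"dx": 0.0065, "dy": 0, "dz": 0.0035, "wx": 0, "wy": 0, "wz": 0, "gripper": 0.5}, {"dx": 0.0075, "dy": 0, "dz": 0.004, "wx": 0, "wy": 0, "wz": 0, "gripper": 0.5}, {"dx": 0.008, "dy": 0, "dz": 0.0043, "wx": 0, "wy": 0, "wz": 0, "gripper": 0.5}, {"dx": 0.0085, "dy": 0, "dz": 0.0046, "wx": 0, "wy": 0, "wz": 0, "gripper": 0.5}])

```text
clock: 24.7
position: [716.2, 7.2, 91.7]
ee_rot: [-0.009, 0.274, 0.028, 0.961]
contact_force: [-5.7, -0.3, 4.5]
gripper_width: 21.7
```

```bash
python3 pl.py 58 1  10,0,91 15,0,91
```

```text
t 24.7 pos [716.2   7.2  91.7] ov [ 7.2 -0.2 91.7] F [-5.7 -0.3  4.5] w 21.7
j [-0.282  0.522 -0.418 -2.442 -0.454  1.109] xaxis [ 0.848  0.048 -0.528] yaxis [-0.058  0.998 -0.002]
10,0,91 d [0.0027, 0.0002, 0.0008] w [0.1, 0.1, -0.0]
15,0,91 d [0.007, 0.0002, 0.0035] w [0.1, 0.1, -0.0]
```

Call:
arm_command(rows=[{"dx": 0.0006, "dy": 0, "dz": 0.0004, "wx": 0, "wy": 0, "wz": 0, "gripper": 0.5}, {"dx": 0.0012, "dy": 0, "dz": 0.0007, "wx": 0, "wy": 0, "wz": 0, "gripper": 0.5}, {"dx": 0.0018, "dy": 0, "dz": 0.001, "wx": 0, "wy": 0, "wz": 0, "gripper": 0.5}, {"dx": 0.0022, "dy": 0, "dz": 0.0013, "wx": 0, "wy": 0, "wz": 0, "gripper": 0.5}, {"dx": 0.0026, "dy": 0, "dz": 0.0016, "wx": 0, "wy": 0, "wz": 0, "gripper": 0.5}, {"dx": 0.003, "dy": 0, "dz": 0.0018, "wx": 0, "wy": 0, "wz": 0, "gripper": 0.5}, {"dx": 0.0033, "dy": 0, "dz": 0.002, "wx": 0, "wy": 0, "wz": 0, "gripper": 0.5}, {"dx": 0.0033, "dy": 0, "dz": 0.002, "wx": 0, "wy": 0, "wz": 0, "gripper": 0.5}])

```text
clock: 25.5
position: [720.2, 7.5, 91.8]
ee_rot: [-0.009, 0.274, 0.028, 0.961]
contact_force: [-4.0, -0.0, 3.1]
gripper_width: 21.4
```

```bash
python3 pl.py 58 1  15,0,91;python3 - <<'E'
from h import *
d=get_image("top"); crop(d,(275,40,375,160),5,"pics/t18.png")
E
```

```text
t 25.5 pos [720.2   7.5  91.8] ov [11.2 -0.1 91.8] F [-4.  -0.   3.1] w 21.4
j [-0.279  0.526 -0.408 -2.439 -0.447  1.103] xaxis [ 0.848  0.048 -0.528] yaxis [-0.058  0.998 -0.002]
15,0,91 d [0.0037, 0.0001, 0.0014] w [0.1, 0.1, -0.0]
```

View pics/t18.png

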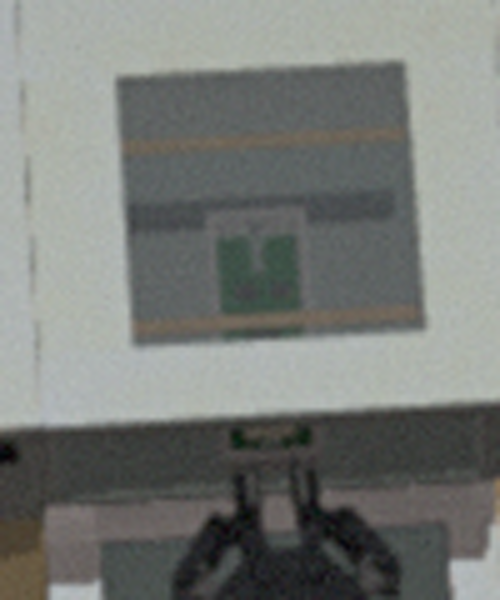

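Call:
arm_command(rows=[{"dx": 0.0006, "dy": 0, "dz": 0.0003, "wx": 0, "wy": 0, "wz": 0, "gripper": 0.5}, {"dx": 0.0012, "dy": 0, "dz": 0.0006, "wx": 0, "wy": 0, "wz": 0, "gripper": 0.5}, {"dx": 0.0018, "dy": 0, "dz": 0.0009, "wx": 0, "wy": 0, "wz": 0, "gripper": 0.5}, {"dx": 0.0022, "dy": 0, "dz": 0.0012, "wx": 0, "wy": 0, "wz": 0, "gripper": 0.5}, {"dx": 0.0026, "dy": 0, "dz": 0.0014, "wx": 0, "wy": 0, "wz": 0, "gripper": 0.5}, {"dx": 0.003, "dy": 0, "dz": 0.0016, "wx": 0, "wy": 0, "wz": 0, "gripper": 0.5}, {"dx": 0.0033, "dy": 0, "dz": 0.0018, "wx": 0, "wy": 0, "wz": 0, "gripper": 0.5}, {"dx": 0.0033, "dy": 0, "dz": 0.0018, "wx": 0, "wy": 0, "wz": 0, "gripper": 0.5}])

```text
clock: 26.35
position: [721.3, 7.6, 91.5]
ee_rot: [-0.009, 0.275, 0.028, 0.961]
contact_force: [-20.4, -3.9, 12.9]
gripper_width: 21.5
```

```bash
python3 pl.py 58 1  15,0,91;python3 - <<'E'
from h import *
d=get_image("top"); crop(d,(275,40,375,160),5,"pics/t19.png")
P=[ov2w(p) for p in((165,29,108.5),(165,-29,108.5),(15,29,108.5),(15,-29,108.5),(165,85,96.5),(165,-85,96.5),(165,85,78.5))]
print(((proj(d,P)+.5-[275,40])*5).round(0).tolist())
E
```

```text
t 26.35 pos [721.3   7.6  91.5] ov [12.3 -0.1 91.5] F [-20.4  -3.9  12.9] w 21.5
j [-0.276  0.526 -0.403 -2.435 -0.442  1.098] xaxis [ 0.847  0.048 -0.529] yaxis [-0.058  0.998 -0.002]
15,0,91 d [0.0026, 0.0001, 0.001] w [0.2, 0.0, -0.0]
[[204.0, 211.0], [302.0, 205.0], [221.0, 458.0], [320.0, 452.0], [109.0, 223.0], [394.0, 207.0], [110.0, 234.0]]
```

View pics/t19.png

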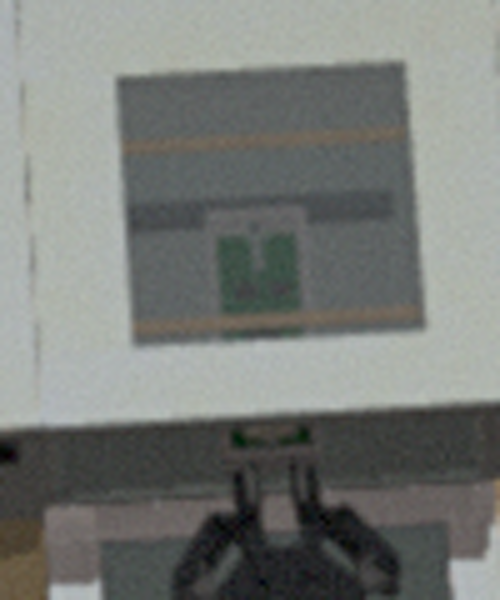

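```bash
cat > lift.py <<'E'
from rows import *
t=np.radians(58); n=np.array([np.cos(t),np.sin(t)]); ax=np.array([-np.sin(t),np.cos(t)]) # back along the finger
def edge(th,d=14): # TCP for finger upper face touching outer free-edge corner, d mm behind tip corner
    return bar(th,(-18,150))-d*ax-11*n
def barp(th,d=18): return bar(th)-17*n-d*ax
if __name__=="__main__":
    q=np.array([-.43,.4,-.74,-2.43,-.66,1.25]);T=toolR(OV[2],t,1)
    def chk(lbl,p):
        global q
        q,e,a=ik(ov2w((p[0],0,p[1])),T,q); print(lbl,np.round(p,1),q.round(2),round(e,2),round(a,2))
    chk("pre",(-200,100)); chk("pre2",(-175,40));
    for th in(1.55,1.3,1.05): chk(th,edge(th))
    for th in(1.05,.8,.6,.4,.2,.0): chk(th,barp(th))
E
python3 lift.py
```

```text
pre [-200  100] [-0.53  0.34 -0.88 -2.37 -0.74  1.28] 0.0 0.0
pre2 [-175   40] [-0.54  0.61 -0.92 -2.53 -0.98  1.54] 0.0 0.0
1.55 [-144.3   48.4] [-0.48  0.57 -0.84 -2.54 -0.87  1.46] 0.0 0.0
1.3 [-143.3   86. ] [-0.45  0.43 -0.78 -2.46 -0.71  1.31] 0.0 0.0
1.05 [-133.   122.3] [-0.4   0.32 -0.69 -2.34 -0.54  1.1 ] 0.0 0.0
1.05 [-137.1   71.4] [-0.46  0.48 -0.79 -2.5  -0.76  1.36] 0.0 0.0
0.8 [-128.8  106.4] [-0.41  0.37 -0.71 -2.4  -0.61  1.19] 0.0 0.0
0.6 [-116.1  132.2] [-0.36  0.3  -0.63 -2.31 -0.48  1.02] 0.0 0.0
0.4 [-98.6 155. ] [-0.29  0.26 -0.53 -2.18 -0.36  0.83] 0.0 0.0
0.2 [-76.8 173.9] [-0.2   0.24 -0.43 -1.99 -0.24  0.57] 0.0 0.0
0.0 [-51.7 188. ] [-0.13  0.25 -0.35 -1.82 -0.16  0.35] 1.2 0.49
```

```bash
python3 pl.py 58 1 5,0,93 -40,0,96 -90,0,99 -140,0,101 -195,0,103
```

```text
t 26.4 pos [721.3   7.6  91.6] ov [12.3 -0.1 91.6] F [-20.5  -2.8  13.9] w 21.4
j [-0.276  0.526 -0.403 -2.435 -0.442  1.098] xaxis [ 0.847  0.048 -0.529] yaxis [-0.058  0.998 -0.002]
5,0,93 d [-0.0069, 0.0001, -0.0027] w [0.2, 0.0, -0.0]
-40,0,96 d [-0.0467, 0.0002, -0.0239] w [0.2, 0.0, -0.0]
-90,0,99 d [-0.0907, 0.0003, -0.0479] w [0.2, 0.0, -0.0]
-140,0,101 d [-0.1342, 0.0004, -0.0726] w [0.2, 0.0, -0.0]
-195,0,103 d [-0.1819, 0.0005, -0.1001] w [0.2, 0.0, -0.0]
```

Call:
arm_command(rows=[{"dx": -0.003, "dy": 0, "dz": -0.0015, "wx": 0, "wy": 0, "wz": 0, "gripper": 0.5}, {"dx": -0.009, "dy": 0, "dz": -0.004, "wx": 0, "wy": 0, "wz": 0, "gripper": 0.5}, {"dx": -0.027, "dy": 0, "dz": -0.013, "wx": 0, "wy": 0, "wz": 0, "gripper": 0.5}, {"dx": -0.054, "dy": 0, "dz": -0.028, "wx": 0, "wy": 0, "wz": 0, "gripper": 0.5}, {"dx": -0.087, "dy": 0, "dz": -0.046, "wx": 0, "wy": 0, "wz": 0, "gripper": 0.5}, {"dx": -0.12, "dy": 0, "dz": -0.064, "wx": 0, "wy": 0, "wz": 0, "gripper": 1}, {"dx": -0.154, "dy": 0, "dz": -0.084, "wx": 0, "wy": 0, "wz": 0, "gripper": 1}, {"dx": -0.182, "dy": 0, "dz": -0.1, "wx": 0, "wy": 0, "wz": 0, "gripper": 1}])

```text
clock: 27.2
position: [512.7, -4.3, 103.0]
ee_rot: [-0.009, 0.275, 0.028, 0.961]
contact_force: [0.1, -0.4, -0.4]
gripper_width: 0.4
```

```bash
python3 pl.py 58 1 -195,0,70 -180,0,42 -165,0,41 -144,0,41 -144,0,46; python3 - <<'E'
from h import *
d=get_image("top"); crop(d,(275,40,375,160),5,"pics/t20.png")
E
```

```text
t 27.2 pos [512.7  -4.3 103. ] ov [-196.6   -0.3  103. ] F [ 0.1 -0.4 -0.4] w 0.4
j [-0.52   0.334 -0.861 -2.36  -0.716  1.263] xaxis [ 0.847  0.048 -0.53 ] yaxis [-0.058  0.998 -0.002]
-195,0,70 d [0.0189, 0.0003, -0.0271] w [0.2, 0.0, -0.0]
-180,0,42 d [0.0464, 0.0004, -0.0429] w [0.2, 0.0, -0.0]
-165,0,41 d [0.0597, 0.0003, -0.0358] w [0.2, 0.0, -0.0]
-144,0,41 d [0.0775, 0.0003, -0.0247] w [0.2, 0.0, -0.0]
-144,0,46 d [0.0748, 0.0003, -0.0204] w [0.2, 0.0, -0.0]
```

View pics/t20.png

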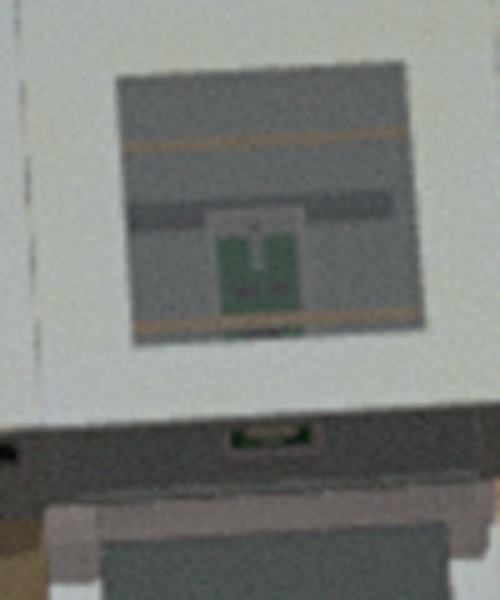

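Call:
arm_command(rows=[{"dx": 0.009, "dy": 0, "dz": -0.013, "wx": 0, "wy": 0, "wz": 0, "gripper": 1}, {"dx": 0.019, "dy": 0, "dz": -0.027, "wx": 0, "wy": 0, "wz": 0, "gripper": 1}, {"dx": 0.033, "dy": 0, "dz": -0.036, "wx": 0, "wy": 0, "wz": 0, "gripper": 1}, {"dx": 0.046, "dy": 0, "dz": -0.043, "wx": 0, "wy": 0, "wz": 0, "gripper": 1}, {"dx": 0.053, "dy": 0, "dz": -0.039, "wx": 0, "wy": 0, "wz": 0, "gripper": 1}, {"dx": 0.06, "dy": 0, "dz": -0.036, "wx": 0, "wy": 0, "wz": 0, "gripper": 1}, {"dx": 0.069, "dy": 0, "dz": -0.03, "wx": 0, "wy": 0, "wz": 0, "gripper": 1}, {"dx": 0.0775, "dy": 0, "dz": -0.0247, "wx": 0, "wy": 0, "wz": 0, "gripper": 1}])

```text
clock: 28.05
position: [561.3, 0.4, 40.6]
ee_rot: [-0.009, 0.277, 0.029, 0.96]
contact_force: [0.4, -0.1, 0.5]
gripper_width: -0.1
```

```bash
cat > lp.py <<'E'
from lift import *
# lp.py edge|bar d tiltdeg th...
import lift
d=float(sys.argv[2]); 
td=np.radians(float(sys.argv[3])); lift.n=np.array([np.cos(td),np.sin(td)]); lift.ax=np.array([-np.sin(td),np.cos(td)])
f=edge if sys.argv[1]=="edge" else barp
T=toolR(OV[2],td,1); st()
for a in sys.argv[4:]:
    p=lift.edge(float(a),d) if sys.argv[1]=="edge" else lift.barp(float(a),d)
    print(a,p.round(1),end=' '); plan([(ov2w((p[0],0,p[1])),T)])
E
python3 lp.py edge 14 58 1.55 1.5 1.45 1.4 1.35 1.3 1.25 ; python3 - <<'E'
from h import *
d=get_image("side"); crop(d,(290,130,430,240),5,"pics/s21.png")
E
```

```text
t 28.05 pos [5.613e+02 4.000e-01 4.060e+01] ov [-147.9    1.7   40.6] F [ 0.4 -0.1  0.5] w -0.1
j [-0.487  0.593 -0.851 -2.547 -0.902  1.49 ] xaxis [ 0.845  0.05  -0.533] yaxis [-0.06   0.998 -0.002]
1.55 [-144.3   48.4] d [-0.0011, -0.0018, 0.0085] w [0.2, -0.2, -0.1]
1.5 [-144.9   55.9] d [-0.0056, -0.0018, 0.0145] w [0.2, -0.2, -0.1]
1.45 [-145.    63.5] d [-0.0098, -0.0018, 0.0208] w [0.2, -0.2, -0.1]
1.4 [-144.8   71. ] d [-0.0136, -0.0018, 0.0273] w [0.2, -0.2, -0.1]
1.35 [-144.3   78.5] d [-0.0171, -0.0018, 0.034] w [0.2, -0.2, -0.1]
1.3 [-143.3   86. ] d [-0.0203, -0.0018, 0.0409] w [0.2, -0.2, -0.1]
1.25 [-142.    93.5] d [-0.0232, -0.0019, 0.0479] w [0.2, -0.2, -0.1]
```

View pics/s21.png

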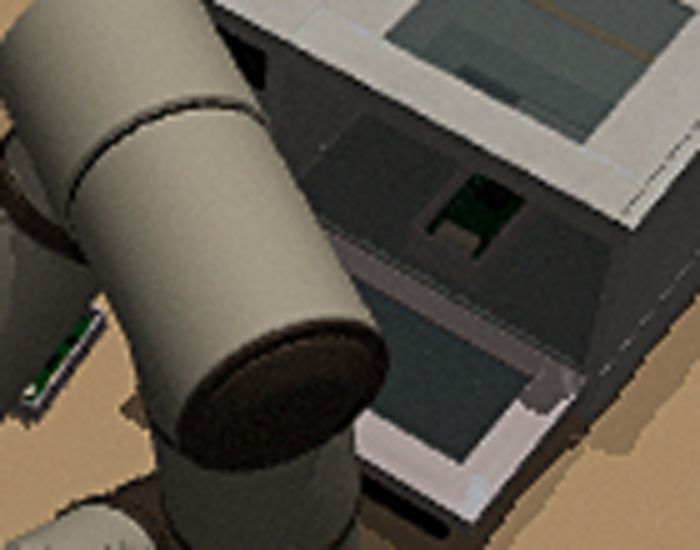

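Call:
arm_command(rows=[{"dx": 0.003, "dy": -0.0015, "dz": 0.002, "wx": 0, "wy": 0, "wz": 0, "gripper": 1}, {"dx": 0.003, "dy": -0.0015, "dz": 0.003, "wx": 0, "wy": 0, "wz": 0, "gripper": 1}, {"dx": 0.001, "dy": -0.0015, "dz": 0.0055, "wx": 0, "wy": 0, "wz": 0, "gripper": 1}, {"dx": -0.001, "dy": -0.0015, "dz": 0.0085, "wx": 0, "wy": 0, "wz": 0, "gripper": 1}, {"dx": -0.003, "dy": -0.0018, "dz": 0.0115, "wx": 0, "wy": 0, "wz": 0, "gripper": 1}, {"dx": -0.0056, "dy": -0.0018, "dz": 0.0145, "wx": 0, "wy": 0, "wz": 0, "gripper": 1}, {"dx": -0.0077, "dy": -0.0018, "dz": 0.0176, "wx": 0, "wy": 0, "wz": 0, "gripper": 1}, {"dx": -0.0098, "dy": -0.0018, "dz": 0.0208, "wx": 0, "wy": 0, "wz": 0, "gripper": 1}])

```text
clock: 28.9
position: [565.2, -1.4, 64.0]
ee_rot: [-0.01, 0.276, 0.028, 0.961]
contact_force: [-1.3, 0.4, -2.4]
gripper_width: 0.2
```

```bash

python3 lp.py edge 14 58 1.45 1.4 1.35 1.3 1.25 1.2 1.15 ; python3 - <<'E'
from h import *
d=get_image("top"); crop(d,(235,90,395,200),4.5,"pics/t22.png")
E
```

```text
t 28.9 pos [565.2  -1.4  64. ] ov [-144.1   -0.4   64. ] F [-1.3  0.4 -2.4] w 0.2
j [-0.472  0.507 -0.813 -2.502 -0.8    1.399] xaxis [ 0.846  0.049 -0.532] yaxis [-0.06   0.998 -0.003]
1.45 [-145.    63.5] d [-0.0006, 0.0004, -0.0009] w [0.3, -0.1, -0.1]
1.4 [-144.8   71. ] d [-0.0044, 0.0003, 0.0056] w [0.3, -0.1, -0.1]
1.35 [-144.3   78.5] d [-0.0079, 0.0003, 0.0122] w [0.3, -0.1, -0.1]
1.3 [-143.3   86. ] d [-0.0111, 0.0003, 0.0191] w [0.3, -0.1, -0.1]
1.25 [-142.    93.5] d [-0.0139, 0.0003, 0.0261] w [0.3, -0.1, -0.1]
1.2 [-140.3  100.8] d [-0.0164, 0.0002, 0.0332] w [0.3, -0.1, -0.1]
1.15 [-138.2  108.1] d [-0.0185, 0.0002, 0.0405] w [0.3, -0.1, -0.1]
```

View pics/t22.png

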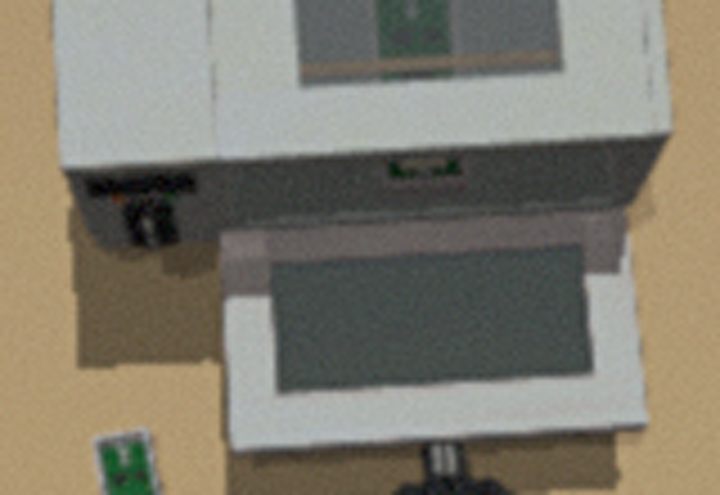

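Call:
arm_command(rows=[{"dx": -0.003, "dy": 0, "dz": 0.004, "wx": 0, "wy": 0, "wz": 0, "gripper": 1}, {"dx": -0.0058, "dy": 0, "dz": 0.008, "wx": 0, "wy": 0, "wz": 0, "gripper": 1}, {"dx": -0.0082, "dy": 0, "dz": 0.0128, "wx": 0, "wy": 0, "wz": 0, "gripper": 1}, {"dx": -0.0106, "dy": 0, "dz": 0.018, "wx": 0, "wy": 0, "wz": 0, "gripper": 1}, {"dx": -0.0129, "dy": 0, "dz": 0.0235, "wx": 0, "wy": 0, "wz": 0, "gripper": 1}, {"dx": -0.015, "dy": 0, "dz": 0.029, "wx": 0, "wy": 0, "wz": 0, "gripper": 1}, {"dx": -0.0169, "dy": 0, "dz": 0.0347, "wx": 0, "wy": 0, "wz": 0, "gripper": 1}, {"dx": -0.0185, "dy": 0, "dz": 0.0405, "wx": 0, "wy": 0, "wz": 0, "gripper": 1}])

```text
clock: 29.75
position: [571.2, -1.0, 109.4]
ee_rot: [-0.01, 0.276, 0.028, 0.961]
contact_force: [0.6, -1.8, -2.9]
gripper_width: 0.2
```

```bash

python3 lp.py edge 14 58 1.15 1.1 1.05 1.0; python3 - <<'E'
from h import *
d=get_image("top"); crop(d,(235,90,395,200),4.5,"pics/t23.png")
E
```

```text
t 29.75 pos [571.2  -1.  109.4] ov [-138.    -0.3  109.4] F [ 0.6 -1.8 -2.9] w 0.2
j [-0.42   0.352 -0.725 -2.384 -0.602  1.181] xaxis [ 0.846  0.049 -0.531] yaxis [-0.06   0.998 -0.004]
1.15 [-138.2  108.1] d [0.0006, 0.0003, -0.0012] w [0.3, -0.0, -0.1]
1.1 [-135.8  115.3] d [-0.0012, 0.0003, 0.0061] w [0.3, -0.0, -0.1]
1.05 [-133.   122.3] d [-0.0026, 0.0002, 0.0135] w [0.3, -0.0, -0.1]
1.0 [-129.9  129.2] d [-0.0036, 0.0002, 0.021] w [0.3, -0.0, -0.1]
```

View pics/t23.png

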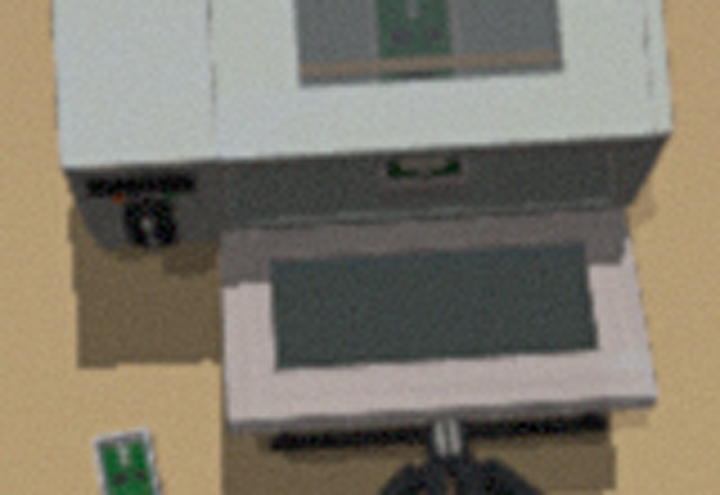

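Call:
arm_command(rows=[{"dx": -0.0003, "dy": 0, "dz": 0.004, "wx": 0, "wy": 0, "wz": 0, "gripper": 1}, {"dx": -0.0015, "dy": 0, "dz": 0.0085, "wx": 0, "wy": 0, "wz": 0, "gripper": 1}, {"dx": -0.0025, "dy": 0, "dz": 0.013, "wx": 0, "wy": 0, "wz": 0, "gripper": 1}, {"dx": -0.0033, "dy": 0, "dz": 0.0165, "wx": 0, "wy": 0, "wz": 0, "gripper": 1}, {"dx": -0.005, "dy": 0, "dz": 0.0155, "wx": 0, "wy": 0, "wz": 0, "gripper": 1}, {"dx": -0.015, "dy": 0, "dz": 0.013, "wx": 0, "wy": 0, "wz": 0, "gripper": 1}, {"dx": -0.035, "dy": 0, "dz": 0.011, "wx": 0, "wy": 0, "wz": 0, "gripper": 1}, {"dx": -0.055, "dy": 0, "dz": 0.009, "wx": 0, "wy": 0, "wz": 0, "gripper": 1}])

```text
clock: 30.6
position: [529.3, -3.4, 148.0]
ee_rot: [-0.01, 0.274, 0.029, 0.961]
contact_force: [-0.5, 1.0, 0.9]
gripper_width: 0.3
```

```bash

python3 lp.py bar 18 58 1.1 1.03 .98 .9; python3 pl.py 58 1 -195,0,85 -170,0,62 -150,0,62; python3 - <<'E'
from h import *
d=get_image("top"); crop(d,(235,90,395,200),4.5,"pics/t24.png")
d=get_image("side"); crop(d,(290,130,430,240),5,"pics/s24.png")
E
```

```text
t 30.6 pos [529.3  -3.4 148. ] ov [-180.    -0.3  148. ] F [-0.5  1.   0.9] w 0.3
j [-0.404  0.18  -0.719 -2.185 -0.482  0.934] xaxis [ 0.848  0.049 -0.527] yaxis [-0.061  0.998 -0.004]
1.1 [-137.7   64.2] d [0.0801, 0.0004, -0.0488] w [0.3, 0.2, -0.1]
1.03 [-136.8   74.3] d [0.0756, 0.0004, -0.0398] w [0.3, 0.2, -0.1]
.98 [-135.7   81.4] d [0.0728, 0.0004, -0.0332] w [0.3, 0.2, -0.1]
.9 [-133.2   92.7] d [0.069, 0.0003, -0.0223] w [0.3, 0.2, -0.1]
t 30.6 pos [529.3  -3.4 148. ] ov [-180.    -0.3  148. ] F [-0.5  1.   0.9] w 0.3
j [-0.404  0.18  -0.719 -2.185 -0.482  0.934] xaxis [ 0.848  0.049 -0.527] yaxis [-0.061  0.998 -0.004]
-195,0,85 d [0.0205, 0.0006, -0.0614] w [0.3, 0.2, -0.1]
-170,0,62 d [0.0539, 0.0006, -0.0678] w [0.3, 0.2, -0.1]
-150,0,62 d [0.0708, 0.0005, -0.0572] w [0.3, 0.2, -0.1]
```

View pics/t24.png

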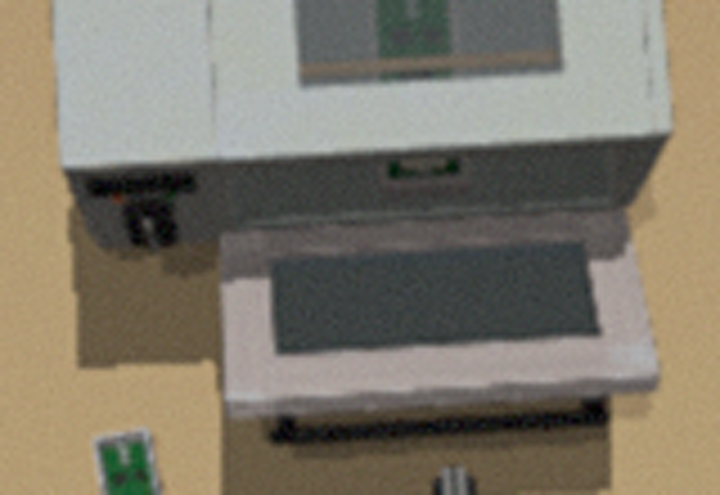

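View pics/s24.png

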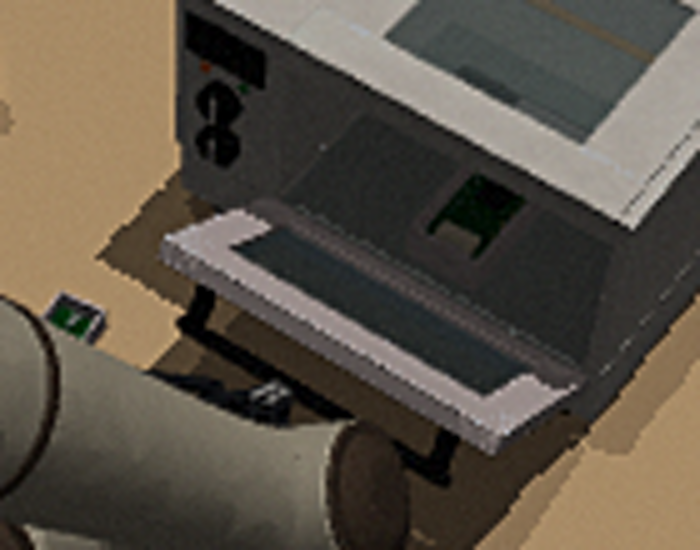

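Call:
arm_command(rows=[{"dx": -0.01, "dy": 0, "dz": -0.025, "wx": 0, "wy": 0.2, "wz": 0, "gripper": 1}, {"dx": 0.005, "dy": 0, "dz": -0.052, "wx": 0, "wy": 0.2, "wz": 0, "gripper": 1}, {"dx": 0.021, "dy": 0, "dz": -0.065, "wx": 0, "wy": 0.2, "wz": 0, "gripper": 1}, {"dx": 0.038, "dy": 0, "dz": -0.069, "wx": 0, "wy": 0.2, "wz": 0, "gripper": 1}, {"dx": 0.055, "dy": 0, "dz": -0.066, "wx": 0, "wy": 0.2, "wz": 0, "gripper": 1}, {"dx": 0.068, "dy": 0, "dz": -0.06, "wx": 0, "wy": 0.2, "wz": 0, "gripper": 1}, {"dx": 0.076, "dy": 0, "dz": -0.053, "wx": 0, "wy": 0.2, "wz": 0, "gripper": 1}, {"dx": 0.077, "dy": 0, "dz": -0.047, "wx": 0, "wy": 0.2, "wz": 0, "gripper": 1}])

```text
clock: 31.5
position: [571.4, -0.8, 70.5]
ee_rot: [-0.012, 0.273, 0.029, 0.962]
contact_force: [0.9, 0.5, -0.2]
gripper_width: 0.1
```

```bash

python3 lp.py bar 18 58 1.1 1.05 1.0 .95 .9 .85 .8; python3 - <<'E'
from h import *
d=get_image("top"); crop(d,(235,90,395,200),4.5,"pics/t25.png")
d=get_image("side"); crop(d,(290,130,430,240),5,"pics/s25.png")
E
```

```text
t 31.5 pos [571.4  -0.8  70.5] ov [-137.8   -0.    70.5] F [ 0.9  0.5 -0.2] w 0.1
j [-0.461  0.491 -0.797 -2.499 -0.78   1.382] xaxis [ 0.849  0.049 -0.526] yaxis [-0.063  0.998 -0.008]
1.1 [-137.7   64.2] d [0.0034, 0.0001, -0.0053] w [0.6, 0.3, -0.1]
1.05 [-137.1   71.4] d [0.0001, 0.0, 0.0012] w [0.6, 0.3, -0.1]
1.0 [-136.2   78.6] d [-0.0028, -0.0, 0.0077] w [0.6, 0.3, -0.1]
.95 [-134.9   85.6] d [-0.0054, -0.0001, 0.0145] w [0.6, 0.3, -0.1]
.9 [-133.2   92.7] d [-0.0077, -0.0002, 0.0213] w [0.6, 0.3, -0.1]
.85 [-131.2   99.6] d [-0.0097, -0.0002, 0.0282] w [0.6, 0.3, -0.1]
.8 [-128.8  106.4] d [-0.0112, -0.0003, 0.0353] w [0.6, 0.3, -0.1]
```

View pics/t25.png

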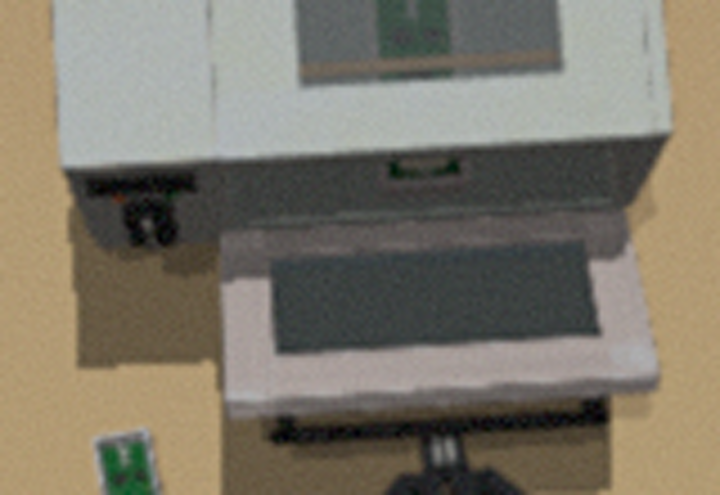

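Call:
arm_command(rows=[{"dx": -0.001, "dy": 0, "dz": 0.004, "wx": 0.3, "wy": 0.3, "wz": 0, "gripper": 1}, {"dx": -0.0026, "dy": 0, "dz": 0.0075, "wx": 0.6, "wy": 0.3, "wz": 0, "gripper": 1}, {"dx": -0.004, "dy": 0, "dz": 0.011, "wx": 0.6, "wy": 0.3, "wz": 0, "gripper": 1}, {"dx": -0.0054, "dy": 0, "dz": 0.0145, "wx": 0.6, "wy": 0.3, "wz": 0, "gripper": 1}, {"dx": -0.0069, "dy": 0, "dz": 0.019, "wx": 0.6, "wy": 0.3, "wz": 0, "gripper": 1}, {"dx": -0.0085, "dy": 0, "dz": 0.024, "wx": 0.6, "wy": 0.3, "wz": 0, "gripper": 1}, {"dx": -0.0099, "dy": 0, "dz": 0.0295, "wx": 0.6, "wy": 0.3, "wz": 0, "gripper": 1}, {"dx": -0.0112, "dy": 0, "dz": 0.0353, "wx": 0.6, "wy": 0.3, "wz": 0, "gripper": 1}])

```text
clock: 32.4
position: [578.1, 0.6, 106.6]
ee_rot: [-0.008, 0.276, 0.028, 0.961]
contact_force: [-5.6, -0.8, -1.8]
gripper_width: -0.1
```

```bash

python3 lp.py bar 18 60 .8 .75 .7 .65 .6 .55 .5 .45 .4; python3 - <<'E'
from h import *
d=get_image("top"); crop(d,(235,90,395,200),4.5,"pics/t26.png")
E
```

```text
t 32.4 pos [578.1   0.6 106.6] ov [-131.1    0.9  106.6] F [-5.6 -0.8 -1.8] w -0.1
j [-0.412  0.366 -0.716 -2.399 -0.602  1.187] xaxis [ 0.846  0.049 -0.532] yaxis [-0.058  0.998 -0.   ]
.8 [-128.   106.6] d [0.0026, -0.0009, 0.0016] w [0.1, -2.1, -0.1]
.75 [-125.3  113.3] d [0.0013, -0.0009, 0.0087] w [0.1, -2.1, -0.1]
.7 [-122.3  119.9] d [0.0004, -0.0009, 0.0159] w [0.1, -2.1, -0.1]
.65 [-119.   126.3] d [-0.0002, -0.001, 0.0231] w [0.1, -2.1, -0.1]
.6 [-115.3  132.5] d [-0.0004, -0.001, 0.0303] w [0.1, -2.1, -0.1]
.55 [-111.4  138.5] d [-0.0002, -0.001, 0.0375] w [0.1, -2.1, -0.1]
.5 [-107.1  144.3] d [0.0003, -0.001, 0.0447] w [0.1, -2.1, -0.1]
.45 [-102.6  149.9] d [0.0012, -0.001, 0.0518] w [0.1, -2.1, -0.1]
.4 [-97.7 155.3] d [0.0024, -0.001, 0.0589] w [0.1, -2.1, -0.1]
```

View pics/t26.png

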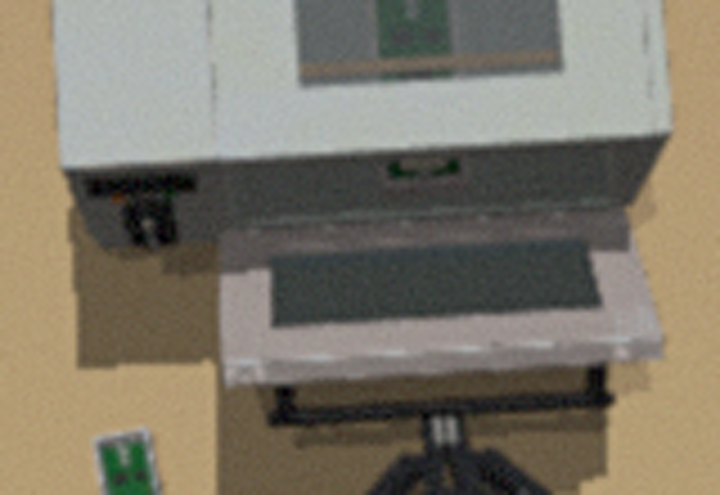

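```bash
cat > th.py <<'E'
from h import *
def predict(ths,k,off):
    d=get_image("top")
    for th in ths:
        P=[ov2w((bar(th,(x,z))[0],y,bar(th,(x,z))[1])) for x,y,z in((-58,105,132),(-58,-105,132),(0,135,150),(0,-135,150),(-18,135,150),(-18,-135,150))]
        print(th,((proj(d,P)+.5-off)*k).round(0).tolist())
E
python3 -c "
from th import *
predict([.7,.75,.8,.85,.9,.95],4.5,[235,90])
d=get_image('side'); crop(d,(290,130,430,240),5,'pics/s26.png')"
```

```text
0.7 [[275.0, 405.0], [610.0, 384.0], [220.0, 340.0], [666.0, 312.0], [222.0, 366.0], [665.0, 338.0]]
0.75 [[275.0, 411.0], [609.0, 390.0], [221.0, 351.0], [666.0, 323.0], [223.0, 376.0], [664.0, 348.0]]
0.8 [[276.0, 417.0], [608.0, 396.0], [222.0, 361.0], [665.0, 333.0], [224.0, 385.0], [664.0, 358.0]]
0.85 [[276.0, 423.0], [607.0, 402.0], [222.0, 371.0], [665.0, 343.0], [225.0, 394.0], [663.0, 367.0]]
0.9 [[277.0, 428.0], [606.0, 407.0], [223.0, 381.0], [664.0, 353.0], [225.0, 403.0], [662.0, 375.0]]
0.95 [[277.0, 432.0], [605.0, 411.0], [224.0, 390.0], [663.0, 362.0], [226.0, 410.0], [660.0, 383.0]]
```

View pics/s26.png

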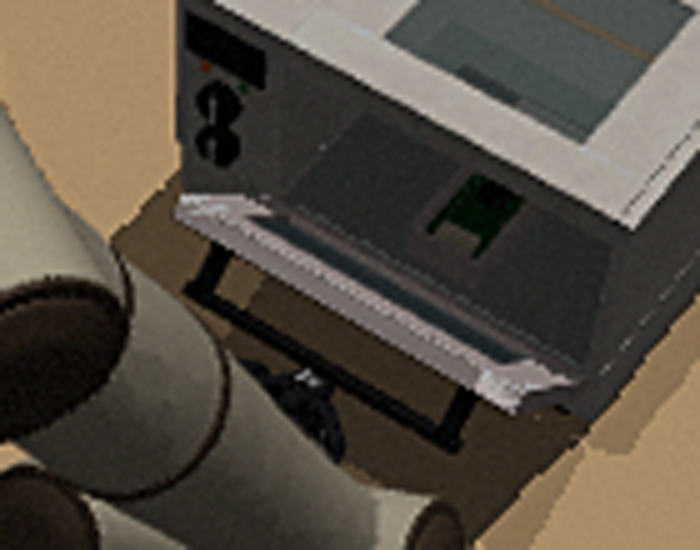

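Call:
arm_command(rows=[{"dx": 0.002, "dy": -0.0009, "dz": 0.005, "wx": 0, "wy": -0.7, "wz": 0, "gripper": 1}, {"dx": 0.0014, "dy": -0.0009, "dz": 0.009, "wx": 0, "wy": -1.4, "wz": 0, "gripper": 1}, {"dx": 0.0008, "dy": -0.0009, "dz": 0.0145, "wx": 0, "wy": -2.1, "wz": 0, "gripper": 1}, {"dx": 0.0002, "dy": -0.0009, "dz": 0.02, "wx": 0, "wy": -2.1, "wz": 0, "gripper": 1}, {"dx": -0.0002, "dy": -0.001, "dz": 0.0255, "wx": 0, "wy": -2.1, "wz": 0, "gripper": 1}, {"dx": -0.0004, "dy": -0.001, "dz": 0.031, "wx": 0, "wy": -2.1, "wz": 0, "gripper": 1}, {"dx": -0.0002, "dy": -0.001, "dz": 0.0365, "wx": 0, "wy": -2.1, "wz": 0, "gripper": 1}, {"dx": 0.0001, "dy": -0.001, "dz": 0.042, "wx": 0, "wy": -2.1, "wz": 0, "gripper": 1}])

```text
clock: 33.35
position: [602.6, 0.9, 145.0]
ee_rot: [-0.008, 0.256, 0.028, 0.966]
contact_force: [-3.1, 0.8, -0.9]
gripper_width: 0.3
```

```bash

python3 lp.py bar 18 64  .55 .5 .45 .4 .35 .3 .25 .2 .15; python3 - <<'E'
from h import *
d=get_image("top"); crop(d,(235,90,395,200),4.5,"pics/t27.png")
from th import *
predict([.45,.5,.55,.6],4.5,[235,90])
E
```

```text
t 33.35 pos [602.6   0.9 145. ] ov [-106.6   -0.2  145. ] F [-3.1  0.8 -0.9] w 0.3
j [-0.367  0.302 -0.631 -2.333 -0.518  1.054] xaxis [ 0.868  0.05  -0.495] yaxis [-0.058  0.998 -0.001]
.55 [-109.7  139. ] d [0.0002, 0.0002, -0.0067] w [0.1, -3.6, -0.1]
.5 [-105.5  144.9] d [0.001, 0.0002, 0.0005] w [0.1, -3.6, -0.1]
.45 [-100.9  150.5] d [0.0022, 0.0001, 0.0076] w [0.1, -3.6, -0.1]
.4 [-96.1 155.8] d [0.0037, 0.0001, 0.0146] w [0.1, -3.6, -0.1]
.35 [-91.  160.9] d [0.0056, 0.0001, 0.0216] w [0.1, -3.6, -0.1]
.3 [-85.7 165.8] d [0.0078, 0.0001, 0.0284] w [0.1, -3.6, -0.1]
.25 [-80.1 170.4] d [0.0104, 0.0001, 0.0352] w [0.1, -3.6, -0.1]
.2 [-74.3 174.7] d [0.0133, 0.0, 0.0418] w [0.1, -3.6, -0.1]
.15 [-68.3 178.7] d [0.0166, 0.0, 0.0482] w [0.1, -3.6, -0.1]
0.45 [[272.0, 365.0], [614.0, 343.0], [215.0, 281.0], [667.0, 253.0], [217.0, 311.0], [668.0, 283.0]]
0.5 [[272.0, 374.0], [613.0, 352.0], [216.0, 293.0], [667.0, 266.0], [218.0, 322.0], [667.0, 295.0]]
0.55 [[273.0, 382.0], [613.0, 361.0], [217.0, 305.0], [667.0, 278.0], [219.0, 334.0], [667.0, 306.0]]
0.6 [[274.0, 390.0], [612.0, 369.0], [218.0, 317.0], [667.0, 289.0], [220.0, 345.0], [667.0, 317.0]]
```

View pics/t27.png

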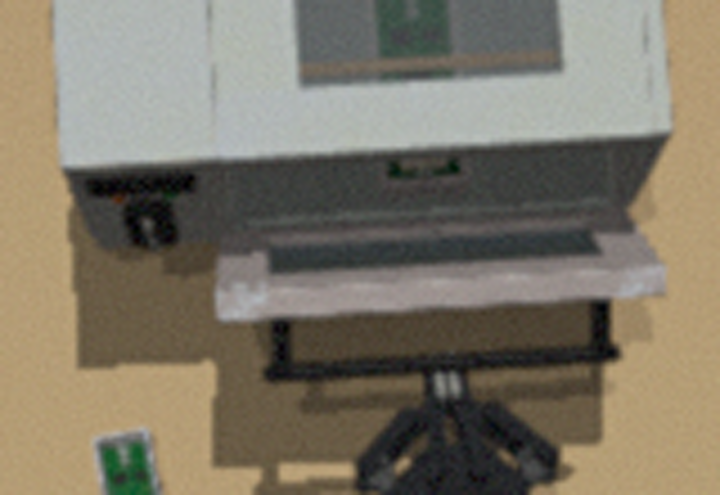

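Call:
arm_command(rows=[{"dx": 0.0015, "dy": 0, "dz": 0.004, "wx": 0, "wy": -1, "wz": 0, "gripper": 1}, {"dx": 0.0023, "dy": 0, "dz": 0.0085, "wx": 0, "wy": -2, "wz": 0, "gripper": 1}, {"dx": 0.0034, "dy": 0, "dz": 0.0135, "wx": 0, "wy": -3, "wz": 0, "gripper": 1}, {"dx": 0.0048, "dy": 0, "dz": 0.0188, "wx": 0, "wy": -3.6, "wz": 0, "gripper": 1}, {"dx": 0.0063, "dy": 0, "dz": 0.024, "wx": 0, "wy": -3.6, "wz": 0, "gripper": 1}, {"dx": 0.008, "dy": 0, "dz": 0.029, "wx": 0, "wy": -3.6, "wz": 0, "gripper": 1}, {"dx": 0.0098, "dy": 0, "dz": 0.0338, "wx": 0, "wy": -3.6, "wz": 0, "gripper": 1}, {"dx": 0.0117, "dy": 0, "dz": 0.0383, "wx": 0, "wy": -3.6, "wz": 0, "gripper": 1}])

```text
clock: 34.25
position: [633.5, 2.5, 174.6]
ee_rot: [-0.008, 0.223, 0.028, 0.974]
contact_force: [-1.0, -1.0, -3.9]
gripper_width: 0.1
```

```bash

python3 lp.py bar 18 66  .25 .2 .15 .1 .05 0 -.03; python3 - <<'E'
from h import *
d=get_image("top"); crop(d,(235,90,395,200),4.5,"pics/t28.png")
from th import *
predict([.15,.2,.25],4.5,[235,90])
from ik import *
for th,x,z in((.1,-60,184),(0,-50,190)):
    print(ik(ov2w((x,0,z)),toolR(OV[2],np.radians(66),1),arm.read_state()["joints"]))
E
```

```text
t 34.25 pos [633.5   2.5 174.6] ov [-75.7  -0.3 174.6] F [-1.  -1.  -3.9] w 0.1
j [-0.35   0.297 -0.581 -2.358 -0.53   1.049] xaxis [ 0.899  0.052 -0.435] yaxis [-0.059  0.998 -0.002]
.25 [-79.3 170.7] d [-0.0016, 0.0003, -0.0051] w [0.2, -1.8, -0.1]
.2 [-73.5 175. ] d [0.0017, 0.0003, 0.0013] w [0.2, -1.8, -0.1]
.15 [-67.5 179. ] d [0.0054, 0.0002, 0.0075] w [0.2, -1.8, -0.1]
.1 [-61.4 182.7] d [0.0093, 0.0002, 0.0136] w [0.2, -1.8, -0.1]
.05 [-55.  186.1] d [0.0136, 0.0002, 0.0194] w [0.2, -1.8, -0.1]
0 [-48.5 189.1] d [0.0181, 0.0002, 0.025] w [0.2, -1.8, -0.1]
-.03 [-44.5 190.8] d [0.021, 0.0002, 0.0282] w [0.2, -1.8, -0.1]
0.15 [[267.0, 302.0], [616.0, 281.0], [210.0, 205.0], [665.0, 177.0], [212.0, 235.0], [667.0, 208.0]]
0.2 [[268.0, 314.0], [616.0, 292.0], [210.0, 218.0], [666.0, 190.0], [213.0, 248.0], [667.0, 221.0]]
0.25 [[269.0, 325.0], [616.0, 303.0], [211.0, 230.0], [666.0, 203.0], [213.0, 261.0], [667.0, 233.0]]
(array([-0.34586505,  0.30996329, -0.56528086, -2.3932266 , -0.55286678,
        1.07321849]), np.float64(3.845527125805096e-11), np.float64(2.520071921885652e-12))
(array([-0.33030623,  0.30746998, -0.53232356, -2.37651114, -0.520098  ,
        1.04008478]), np.float64(6.540452052172157e-11), np.float64(2.6779820881361143e-11))
```

View pics/t28.png

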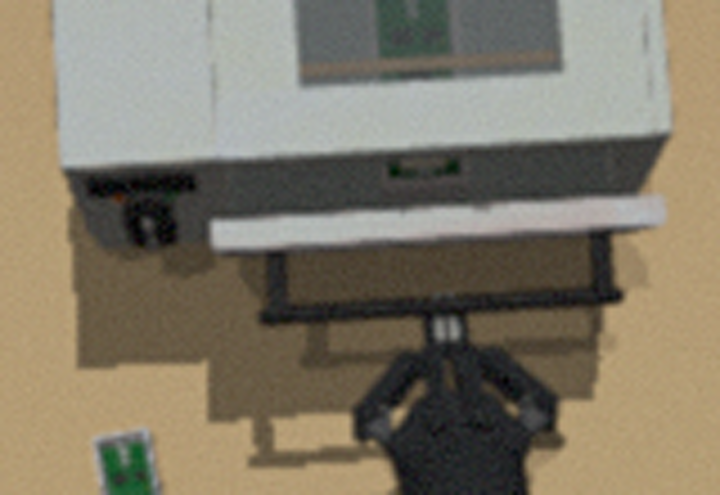

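Call:
arm_command(rows=[{"dx": 0.003, "dy": 0, "dz": 0.0035, "wx": 0, "wy": -0.6, "wz": 0, "gripper": 1}, {"dx": 0.0052, "dy": 0, "dz": 0.0075, "wx": 0, "wy": -1.2, "wz": 0, "gripper": 1}, {"dx": 0.0075, "dy": 0, "dz": 0.011, "wx": 0, "wy": -1.8, "wz": 0, "gripper": 1}, {"dx": 0.0093, "dy": 0, "dz": 0.0136, "wx": 0, "wy": -1.8, "wz": 0, "gripper": 1}, {"dx": 0.0108, "dy": 0, "dz": 0.0157, "wx": 0, "wy": -1.8, "wz": 0, "gripper": 1}, {"dx": 0.0123, "dy": 0, "dz": 0.0177, "wx": 0, "wy": -1.8, "wz": 0, "gripper": 1}, {"dx": 0.0136, "dy": 0, "dz": 0.0194, "wx": 0, "wy": -1.8, "wz": 0, "gripper": 1}, {"dx": 0.0148, "dy": 0, "dz": 0.0209, "wx": 0, "wy": -1.8, "wz": 0, "gripper": 1}])

```text
clock: 35.15
position: [656.7, 4.0, 188.0]
ee_rot: [-0.007, 0.207, 0.029, 0.978]
contact_force: [-0.7, 0.0, -1.9]
gripper_width: -0.1
```

```bash

python3 lp.py bar 18 66  .05 .02 0 -.03 -.06; python3 - <<'E'
from h import *
d=get_image("top"); crop(d,(235,90,395,200),4.5,"pics/t29.png")
from th import *
predict([0,.05,.1],4.5,[235,90])
E
```

```text
t 35.15 pos [656.7   4.  188. ] ov [-5.23e+01 -1.00e-01  1.88e+02] F [-0.7  0.  -1.9] w -0.1
j [-0.336  0.311 -0.542 -2.382 -0.535  1.055] xaxis [ 0.913  0.053 -0.404] yaxis [-0.059  0.998 -0.003]
.05 [-55.  186.1] d [-0.0016, 0.0001, -0.0029] w [0.2, 0.1, -0.1]
.02 [-51.1 188. ] d [0.0012, 0.0001, 0.0004] w [0.2, 0.1, -0.1]
0 [-48.5 189.1] d [0.0031, 0.0001, 0.0026] w [0.2, 0.1, -0.1]
-.03 [-44.5 190.8] d [0.0061, 0.0001, 0.0057] w [0.2, 0.1, -0.1]
-.06 [-40.5 192.4] d [0.0091, 0.0001, 0.0088] w [0.2, 0.1, -0.1]
0 [[265.0, 267.0], [616.0, 246.0], [207.0, 167.0], [662.0, 140.0], [209.0, 197.0], [665.0, 169.0]]
0.05 [[266.0, 279.0], [616.0, 258.0], [208.0, 180.0], [663.0, 152.0], [210.0, 210.0], [665.0, 182.0]]
0.1 [[267.0, 291.0], [616.0, 269.0], [209.0, 192.0], [664.0, 165.0], [211.0, 223.0], [666.0, 195.0]]
```

View pics/t29.png

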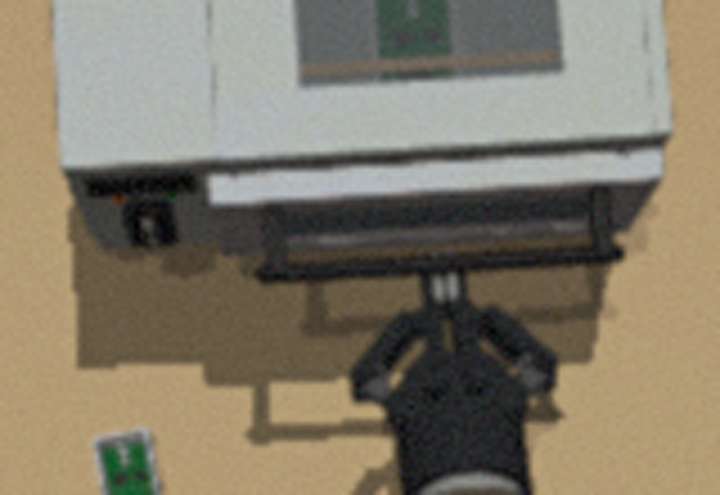

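Call:
arm_command(rows=[{"dx": 0.0008, "dy": 0, "dz": 0.0006, "wx": 0, "wy": 0, "wz": 0, "gripper": 1}, {"dx": 0.0016, "dy": 0, "dz": 0.0012, "wx": 0, "wy": 0, "wz": 0, "gripper": 1}, {"dx": 0.0023, "dy": 0, "dz": 0.0018, "wx": 0, "wy": 0, "wz": 0, "gripper": 1}, {"dx": 0.003, "dy": 0, "dz": 0.0025, "wx": 0, "wy": 0, "wz": 0, "gripper": 1}, {"dx": 0.0036, "dy": 0, "dz": 0.003, "wx": 0, "wy": 0, "wz": 0, "gripper": 1}, {"dx": 0.0041, "dy": 0, "dz": 0.0035, "wx": 0, "wy": 0, "wz": 0, "gripper": 1}, {"dx": 0.0045, "dy": 0, "dz": 0.004, "wx": 0, "wy": 0, "wz": 0, "gripper": 1}, {"dx": 0.0045, "dy": 0, "dz": 0.004, "wx": 0, "wy": 0, "wz": 0, "gripper": 1}])

```text
clock: 36.05
position: [662.1, 4.3, 189.3]
ee_rot: [-0.008, 0.207, 0.029, 0.978]
contact_force: [-4.7, 0.2, -2.6]
gripper_width: 0.0
```

Call:
arm_command(rows=[{"dx": 0.0006, "dy": 0, "dz": 0.0005, "wx": 0, "wy": 0, "wz": 0, "gripper": 1}, {"dx": 0.0012, "dy": 0, "dz": 0.001, "wx": 0, "wy": 0, "wz": 0, "gripper": 1}, {"dx": 0.0018, "dy": 0, "dz": 0.0015, "wx": 0, "wy": 0, "wz": 0, "gripper": 1}, {"dx": 0.0024, "dy": 0, "dz": 0.002, "wx": 0, "wy": 0, "wz": 0, "gripper": 1}, {"dx": 0.003, "dy": 0, "dz": 0.0023, "wx": 0, "wy": 0, "wz": 0, "gripper": 1}, {"dx": 0.0033, "dy": 0, "dz": 0.0026, "wx": 0, "wy": 0, "wz": 0, "gripper": 1}, {"dx": 0.0036, "dy": 0, "dz": 0.0028, "wx": 0, "wy": 0, "wz": 0, "gripper": 1}, {"dx": 0.0036, "dy": 0, "dz": 0.0028, "wx": 0, "wy": 0, "wz": 0, "gripper": 1}])

```text
clock: 36.85
position: [664.8, 4.7, 188.0]
ee_rot: [-0.008, 0.21, 0.029, 0.977]
contact_force: [-6.2, -1.7, -3.5]
gripper_width: 0.1
```

```bash

python3 lp.py bar 18 66   0 -.03 -.06; python3 - <<'E'
from h import *
d=get_image("top"); crop(d,(235,90,395,200),4.5,"pics/t30.png")
d=get_image("side"); crop(d,(310,90,430,200),5,"pics/s30.png")
E
```

```text
t 36.85 pos [664.8   4.7 188. ] ov [-44.3   0.2 188. ] F [-6.2 -1.7 -3.5] w 0.1
j [-0.324  0.317 -0.518 -2.373 -0.511  1.037] xaxis [ 0.91   0.053 -0.411] yaxis [-0.059  0.998 -0.003]
0 [-48.5 189.1] d [-0.0043, -0.0002, -0.0007] w [0.2, -0.2, -0.1]
-.03 [-44.5 190.8] d [-0.0013, -0.0002, 0.0025] w [0.2, -0.2, -0.1]
-.06 [-40.5 192.4] d [0.0017, -0.0002, 0.0056] w [0.2, -0.2, -0.1]
```

View pics/t30.png

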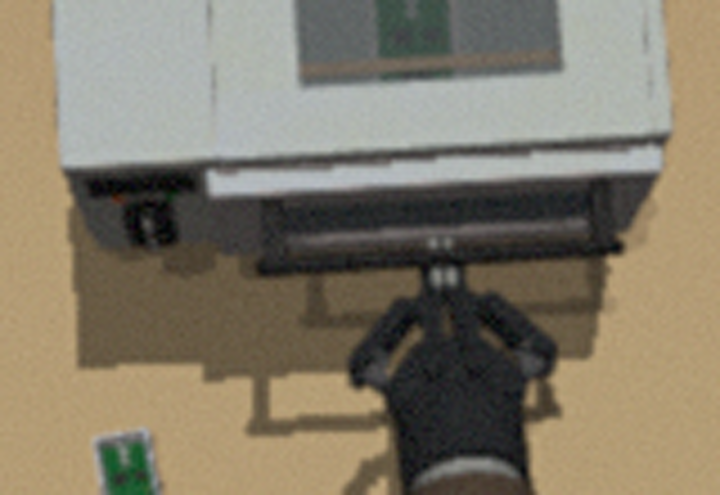

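View pics/s30.png

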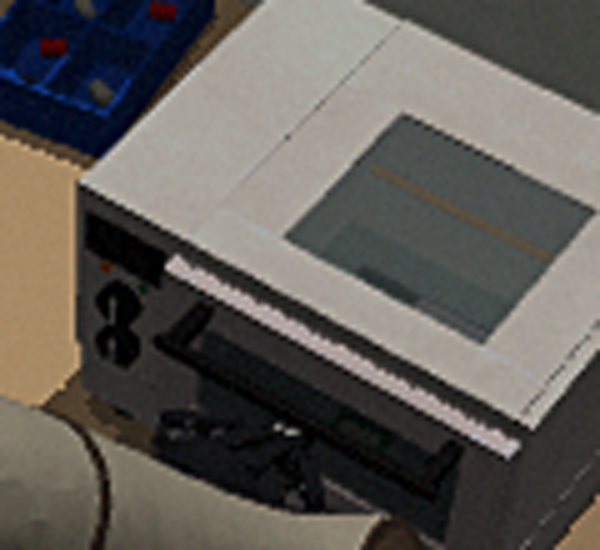

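Call:
arm_command(rows=[{"dx": 0.0003, "dy": 0, "dz": 0.0008, "wx": 0, "wy": 0, "wz": 0, "gripper": 1}, {"dx": 0.0006, "dy": 0, "dz": 0.0016, "wx": 0, "wy": 0, "wz": 0, "gripper": 1}, {"dx": 0.0009, "dy": 0, "dz": 0.0024, "wx": 0, "wy": 0, "wz": 0, "gripper": 1}, {"dx": 0.0012, "dy": 0, "dz": 0.0032, "wx": 0, "wy": 0, "wz": 0, "gripper": 1}, {"dx": 0.0015, "dy": 0, "dz": 0.004, "wx": 0, "wy": 0, "wz": 0, "gripper": 1}, {"dx": 0.0015, "dy": 0, "dz": 0.0045, "wx": 0, "wy": 0, "wz": 0, "gripper": 1}, {"dx": 0.0015, "dy": 0, "dz": 0.005, "wx": 0, "wy": 0, "wz": 0, "gripper": 1}, {"dx": 0.0015, "dy": 0, "dz": 0.005, "wx": 0, "wy": 0, "wz": 0, "gripper": 1}])

```text
clock: 37.75
position: [665.2, 4.8, 187.7]
ee_rot: [-0.008, 0.215, 0.028, 0.976]
contact_force: [-7.1, -0.6, -5.5]
gripper_width: 0.3
```

```bash

python3 lp.py bar 18 66   0 -.03 -.06
```

```text
t 37.75 pos [665.2   4.8 187.7] ov [-43.9   0.3 187.7] F [-7.1 -0.6 -5.5] w 0.3
j [-0.317  0.313 -0.507 -2.357 -0.488  1.015] xaxis [ 0.906  0.052 -0.42 ] yaxis [-0.058  0.998 -0.003]
0 [-48.5 189.1] d [-0.0048, -0.0003, -0.0006] w [0.2, -0.8, -0.1]
-.03 [-44.5 190.8] d [-0.0018, -0.0003, 0.0026] w [0.2, -0.8, -0.1]
-.06 [-40.5 192.4] d [0.0012, -0.0003, 0.0057] w [0.2, -0.8, -0.1]
```

Call:
arm_command(rows=[{"dx": 0, "dy": 0, "dz": -0.003, "wx": 0, "wy": 0, "wz": 0, "gripper": 1}, {"dx": -0.002, "dy": 0, "dz": -0.008, "wx": 0, "wy": 0, "wz": 0, "gripper": 1}, {"dx": -0.01, "dy": 0, "dz": -0.014, "wx": 0, "wy": 0, "wz": 0, "gripper": 1}, {"dx": -0.025, "dy": 0, "dz": -0.018, "wx": 0, "wy": 0, "wz": 0, "gripper": 1}, {"dx": -0.05, "dy": 0, "dz": -0.018, "wx": 0, "wy": 0, "wz": 0, "gripper": 1}, {"dx": -0.08, "dy": 0, "dz": -0.018, "wx": 0, "wy": 0, "wz": 0, "gripper": 1}, {"dx": -0.115, "dy": 0, "dz": -0.018, "wx": 0, "wy": 0, "wz": 0, "gripper": 1}, {"dx": -0.145, "dy": 0, "dz": -0.018, "wx": 0, "wy": 0, "wz": 0, "gripper": 1}])

```text
clock: 38.55
position: [524.2, -3.7, 233.1]
ee_rot: [-0.008, 0.214, 0.028, 0.976]
contact_force: [-0.1, 0.9, 0.3]
gripper_width: -0.2
```

```bash
python3 - <<'E'
from h import *
st()
d=get_image("side"); crop(d,(310,70,470,230),3.7,"pics/s31.png")
P=lambda th,x,y,z:ov2w((bar(th,(x,z))[0],y,bar(th,(x,z))[1]))
for th in(0,.02,.04): print(th,((proj(d,[P(th,-58,105,132),P(th,-58,-105,132),P(th,-18,135,150),P(th,-18,-135,150)])+.5-[310,70])*3.7).round(0).tolist())
d=get_image("top"); crop(d,(235,80,395,180),5,"pics/t31.png")
for th in(0,.02,.04): print(th,((proj(d,[P(th,-58,105,132),P(th,-58,-105,132),P(th,-18,135,150),P(th,-18,-135,150)])+.5-[235,80])*5).round(0).tolist())
E
```

```text
t 38.55 pos [524.2  -3.7 233.1] ov [-185.1   -0.3  233.1] F [-0.1  0.9  0.3] w -0.2
j [-0.341 -0.011 -0.65  -2.005 -0.398  0.644] xaxis [ 0.907  0.051 -0.419] yaxis [-0.057  0.998 -0.003]
0 [[120.0, 329.0], [320.0, 441.0], [120.0, 274.0], [377.0, 415.0]]
0.02 [[119.0, 332.0], [318.0, 444.0], [118.0, 276.0], [375.0, 418.0]]
0.04 [[117.0, 334.0], [316.0, 447.0], [116.0, 278.0], [373.0, 420.0]]
0 [[294.0, 347.0], [684.0, 323.0], [232.0, 269.0], [739.0, 238.0]]
0.02 [[295.0, 352.0], [684.0, 328.0], [233.0, 274.0], [739.0, 244.0]]
0.04 [[295.0, 358.0], [684.0, 334.0], [233.0, 280.0], [739.0, 250.0]]
```

View pics/t31.png

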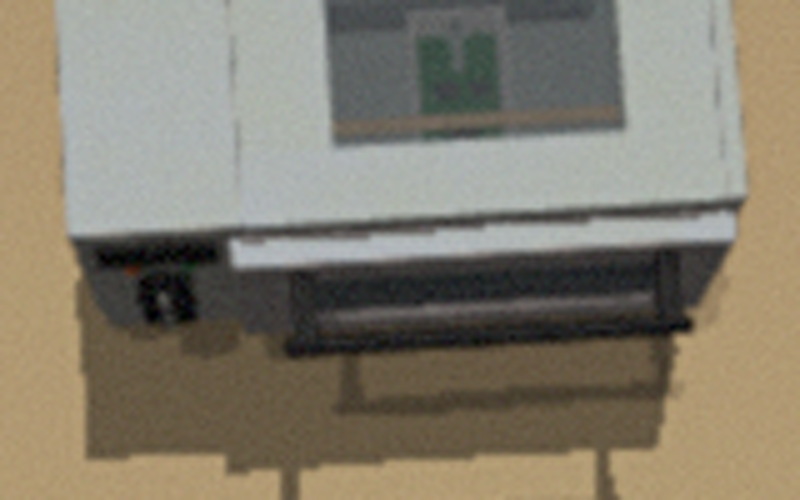

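View pics/s31.png

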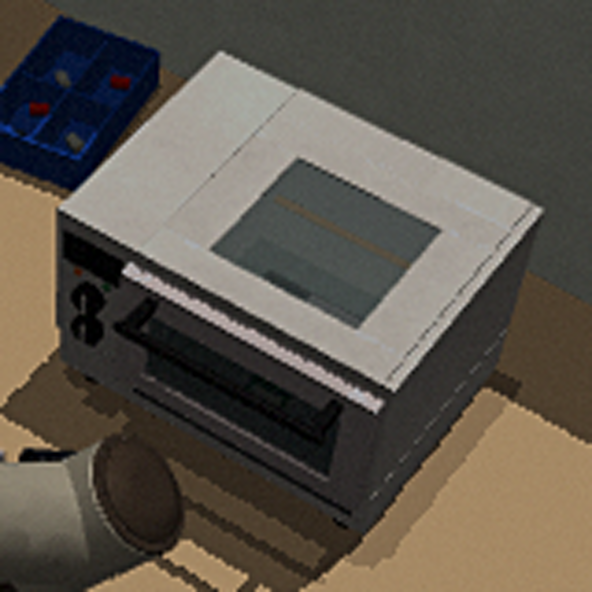

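```bash
python3 - <<'E'
from h import *
d=get_image("top"); cv2.imwrite("pics/t_fin.png",d["img"][:,:,::-1])
for q in("dev_board","reel","cleaner","carrier"):
    for m in models.cut_out("top",q)[:4]: print(q,round(m["conf"],2),np.round(m["extent"],1))
E
```

```text
dev_board 0.85 [430.7 186.  470.1 239.4]
reel 0.6 [449.3 147.6 475.8 169.4]
cleaner 0.87 [181.3 145.3 206.6 166.7]
carrier 0.8 [253.2 186.9 275.4 218.7]
carrier 0.78 [130.8 218.9 180.  267.5]
carrier 0.7 [186.8 255.9 223.7 294.3]
```

View pics/t_fin.png

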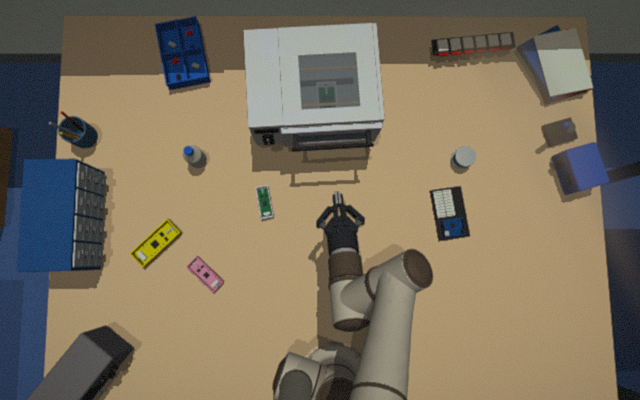

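The last picture shows the door shut, the carrier under the pane at about (327,92), the bystanders and look-alikes where they were, and the arm clear. Handing in.

```bash
python3 - <<'E'
from bench import arm
print(arm.job_done())
E
```

```text
the job is handed in; nothing more can be done
None
```

The oven is loaded and shut, and I handed the job in at about 39 s of the 72 s allowed.

**What I did**
- I hooked the handle bar to start the door down, then pressed on the inner face until it reached its stop, which answered with about 15 N.
- I gripped the larger green carrier across its width and set it lengthwise over the open door. I then pushed it straight back with the fingertips.
- I lifted the door by its free edge and then by the bar until it was shut, and backed the arm clear.

**Last checks**
- **Carrier:** the push force rose to about 20 N at the rear stop. The far rim matched its computed place in the roof pane, centred and square to within a pixel or two. After that I checked it only through the pane.
- **Door:** both cameras fit an angle of 0, give or take about 0.01 rad. The door did not move under about 9 N at the bar, more than the 2 to 5 N it takes to move it. I judged it flush from the pictures and that force, as the joint angle cannot be read directly.
- **Other things:** the bystanders and look-alikes show in the same image places as at the start, to within a few pixels. The arm was touching nothing.

No check failed. During the final push on the door the arm gave a few millimetres, so the tool fell short of the commanded position. I took that as the wrist yielding against the shut door.

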